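# Spin-check and load the revolving display stand

## Robot

A 6-joint arm with a two-finger parallel gripper is mounted at the origin on a cart in front of the work surface, level with it; the furniture and walls round the work are solid. World frame = base frame: x ahead of the robot, y to its left, z up, the work surface at z = 0. Lengths are in m, angles in rad, forces in N, time in s.
With the tool pointing down it reaches from about 0.225 to 0.875 m from the base axis. Payload 3.4 kg.
Tool frame: the origin (TCP) lies on the centre line of the jaws, within the pads' length; the fingertips stand 19 mm ahead of it and the grasp point (between the pads) is the TCP (nose_length is the distance from the TCP to the fingertips, in m); z points along the fingers, y is the direction in which the jaws open and shut (so a half turn about z gives the same grasp; the last joint's range is limited). The gripper opens to 85 mm and grips with 20 to 120 N. Pads are 22 mm wide; open, the fingers measure 114 mm over their backs; the gripper's body (76 mm by 85 mm) begins 54 mm behind the grasp point. The pads swing forward as they close: fully open they stand 13 mm farther back than shut.
Start: joints at [1.042, 0.276, 1.505, -0, 1.361, -0.121], TCP at [0.228, 0.528, 0.213] pointing down, gripper open.
Joint ranges: [-2.89, 2.89], [-0.75, 2.08], [0.22, 2.7], [-1.18, 4.32], [0.11, 2.71], [-2.7, 2.7]. Speed limits (rad/s): [2.57, 2.57, 3.14, 3.14, 3.14, 3.14].

## Interface

Orientations are given as a unit quaternion [w, x, y, z].
In Python, from rig import * gives the robot as it stands.
- The arm moves only by the shell command python3 -m jog 'ROWS' [OPENING] [FORCE]. ROWS is JSON, one flat list of numbers, 6 for each row, row after row: the shift along the tool's x, y, z in mm, then the turn, a rotation vector about the tool's x, y, z in degrees. In form: [tx, ty, tz, wx, wy, wz, tx, ty, tz, wx, wy, wz, ...]. A call has 1 to 10 rows; each row is the pose to reach, as a shift and turn from the pose commanded when the call began, along the tool's axes at that moment; what a row does not reach only later rows make up. A row lasts 1/8 s, in which the tool goes at most 62.5 mm and 10.7 degrees, less where a joint would pass 70% of its speed; a pose out of reach is approached as far as the arm can. A call with a gripper value outside its range is refused whole. OPENING is the closure, from 0 (fully open) to 1 (shut), set as the call begins (- or left out, the last holds). The fingers move at their own pace and stop on an object; FORCE is the grip in N (left out, the last holds). Time passes only in rows, so rows that repeat a pose let the fingers close. It gives the time, the measured TCP pose, the force and the opening at its end, in the units of the state.
- get_state(): the state, without advancing time (a new reading comes with each control period).
- get_image(name): name is "scene" or "top" or "wrist"; returns a dict with "frame" (420x560x3 uint8, red, green, blue), "camera_matrix" (3x3 intrinsics, pixels), "k1" (the pictures are not rectified: a ray, as slopes to the right and down, at radius r is drawn at 1 + k1 r^2 times it, then the intrinsics apply), "rvec" (rotation vector, rad) and "tvec" (3), from world to camera coordinates, as OpenCV has them. Camera axes: x right, y down, z forward; pixel columns grow to the right and rows downward; lengths in m; the calibration is good to about 2 mm. A picture is of the moment at which its call begins. There is no depth.
- sign_off(): hands the job in, once; it reports no verdict.
The state is a dict: "clock": time; "qpos": joint angles; "qd": joint speeds; "effort": joint torques, N m; "position": TCP position; "ee_rot": TCP orientation; "contact_force": force on the tool from outside, world axes, zero at the start; "moment": the same for the moment, N m; "width": finger opening in m.
Only numpy, scipy, OpenCV 4.12 (cv2) and the standard library are available. Lean on these libraries where they do the work, as an engineer would, in place of code of your own. Each camera call takes 0.05 s, during which the arm holds its last target.

## Task

Get the revolving display stand ready for the counter: lift the rattan ball off the turntable into the round wooden dish, then give the empty turntable a brisk push by one of its rim pegs and let it run on by itself, to check that it turns freely. Stand every tin from the table upright on its own ring mark on the turntable, let it come to rest, and set the clear cover flat down over the tins, inside the pegs. Finally spin the covered turntable the same way and let it run out to a stop, leaving everything else on the counter where it is.

Things in the scene. Friction and masses are not known exactly. Their poses are not given: they have to be found in the camera images.
- turntable (a joint): angle of the turntable about its vertical axis (rad, grows anticlockwise seen from above, no stops, no spring). It runs freely on its bearing; after a push it coasts for a few seconds, and while tins are set on it nothing holds it
- turntable_top (a point): centre of the top face of the turntable, on its axis: a pale wooden disc, 214 mm diameter, top 30 mm above the table, turning on a fixed dark foot. z up, x and y turn with it
- mark_0 (a point): centre, on the top face, of one of three thin dark rings inlaid flush in the turntable, 62 mm outer diameter, 37 mm from the axis, 120 degrees apart; each marks the place of one tin. Tins on neighbouring marks stand 7 mm apart
- mark_1 (a point): centre, on the top face, of one of three thin dark rings inlaid flush in the turntable, 62 mm outer diameter, 37 mm from the axis, 120 degrees apart; each marks the place of one tin. Tins on neighbouring marks stand 7 mm apart
- mark_2 (a point): centre, on the top face, of one of three thin dark rings inlaid flush in the turntable, 62 mm outer diameter, 37 mm from the axis, 120 degrees apart; each marks the place of one tin. Tins on neighbouring marks stand 7 mm apart
- peg_0 (a point): centre of the top end of one of three fixed upright steel finger pegs near the turntable's rim, 12 mm diameter, 80 mm tall (top 110 mm above the table), 97 mm from the axis, midway in angle between marks. Push a peg sideways, along the rim, to spin the turntable; all three stay outside the cover
- peg_1 (a point): centre of the top end of one of three fixed upright steel finger pegs near the turntable's rim, 12 mm diameter, 80 mm tall (top 110 mm above the table), 97 mm from the axis, midway in angle between marks. Push a peg sideways, along the rim, to spin the turntable; all three stay outside the cover
- peg_2 (a point): centre of the top end of one of three fixed upright steel finger pegs near the turntable's rim, 12 mm diameter, 80 mm tall (top 110 mm above the table), 97 mm from the axis, midway in angle between marks. Push a peg sideways, along the rim, to spin the turntable; all three stay outside the cover
- tin_a_mid (a point): round printed food tin, 57 mm diameter, 72 mm tall, 0.18 kg, standing upright on the table at the start (may be absent). Point at its centre, 36 mm above its base; z is its axis
- tin_b_mid (a point): round printed food tin, 57 mm diameter, 72 mm tall, 0.18 kg, standing upright on the table at the start (may be absent). Point at its centre, 36 mm above its base; z is its axis
- tin_c_mid (a point): round printed food tin, 57 mm diameter, 72 mm tall, 0.18 kg, standing upright on the table at the start (may be absent). Point at its centre, 36 mm above its base; z is its axis
- cover_knob (a point): centre of the dark turned wooden knob on top of the dust cover, 34 mm diameter and 24 mm tall, on a 16 mm stem; 121 mm above the cover's lower rim, 31 mm above its flat lid. Knob and cover are one rigid piece, 0.3 kg
- cover_base (a point): centre of the lower rim of the loose dust cover: a clear round bell, open below, 156 mm outer and 149 mm inner (the dark rings 158 mm) diameter, 90 mm tall without the knob (inside 85 mm), dark rings at its lower and upper edges. z is its axis, up. It starts standing on the table; its rim goes down flat on the turntable round the tins and inside the three pegs (about 12 mm of room to each peg when centred)
- ball_mid (a point): centre of a woven rattan ball with a pressed-flat foot, 58 mm wide, 53 mm tall, light; it starts on the turntable
- dish_in (a point): centre of the inner floor, 5 mm above the table, of a small fixed round wooden dish, 90 mm across at the rim, 16 mm tall; the home of the rattan ball
- heat_sealer: fixed bystander: white bag sealer, 107 mm wide (across its own x) and 364 mm long (its own y) with its long arm raised towards the far end; about 85 mm tall at its near end. Origin under its centre
- shelf_corner (a point): front left lower corner of the board of the fixed black raised shelf behind the turntable (board 222 to 250 mm above the table, front edge along y, from here to -y; a bushy plant and a basket stand on it close to the edge): keep the gripper, wrist and carried things in front of it. A black side panel, 170 mm tall, runs along the right edge of the table, its inner face 497 mm to -y of this point
- ribbon_reel: fixed bystander: wooden ribbon reel, 80 (own x) x 110 (own y) mm, 117 mm tall. Origin under its centre
- flip_bin: fixed bystander: clear bin of caramels between reel and turntable, about 172 (own x) x 130 (own y) mm and 115 mm tall. Origin under its centre
- stamp: bystander: loose wooden hand stamp, 26 x 34 x 62 mm, origin under its centre
- cards: bystander: loose stack of labels, 31 x 45 x 10 mm, origin under its centre
- cake_pack: bystander: loose ring cake in a film bag, 90 x 94 x 24 mm, origin under its centre

How it is judged:
By the outcome, as a careful person would: the job done as asked, in the order asked, and still so for the second after the job is handed in, with the robot touching nothing.
Of tin_a, tin_b, tin_c only 2 to 3 are there at a start; the rules pass over those that are not, and their reading is None.
At some moment in a run one of tin_a, tin_b, tin_c may be knocked a few centimetres aside while the robot is not near it.
It also fails if it takes over 210 s, if anything falls off the work surface, if the arm or the gripper's body presses on something with over 40 N, if the wrist force passes 120 N, or if a joint passes its speed limit or range.

## Working session

There is one attempt and no reset: what is moved stays moved. The work goes in short steps, Python scripts to look and compute and a shell command to move; the robot and the scene stay as the last step left them, time stands still between calls to the robot, and variables do not carry over. Pictures are saved under pics/ and viewed, and the job is handed in when it is done.

```bash
ls; mkdir -p pics
cat > h.py <<'E'
from rig import *
import numpy as np, cv2
from scipy.spatial.transform import Rotation as R
def snap(name,fn=None):
    im=get_image(name)
    if fn: cv2.imwrite('pics/'+fn,cv2.cvtColor(im['frame'],cv2.COLOR_RGB2BGR))
    return im
def ray(im,u,v):
    K=np.array(im['camera_matrix']);k=im['k1']
    x=(u-K[0,2])/K[0,0];y=(v-K[1,2])/K[1,1]
    rd=np.hypot(x,y);r=rd
    for _ in range(30): r=rd/(1+k*r*r)
    s=r/rd if rd>0 else 1
    Rm=R.from_rotvec(np.ravel(im['rvec'])).as_matrix();t=np.ravel(im['tvec'])
    return -Rm.T@t, Rm.T@np.array([x*s,y*s,1])
def onz(im,u,v,z):
    o,d=ray(im,u,v);return o+d*(z-o[2])/d[2]
def proj(im,p):
    Rm=R.from_rotvec(np.ravel(im['rvec'])).as_matrix();t=np.ravel(im['tvec'])
    c=Rm@np.asarray(p)+t;x,y=c[:2]/c[2];f=1+im['k1']*(x*x+y*y)
    K=np.array(im['camera_matrix']);return np.array([K[0,0]*x*f+K[0,2],K[1,1]*y*f+K[1,2]])
def tool():
    s=get_state();q=s['ee_rot'];Rm=R.from_quat([q[1],q[2],q[3],q[0]])
    return np.array(s['position']),Rm,s
def delta(target,yaw=None):
    """shift mm in tool axes to the world target"""
    p,Rm,s=tool();return Rm.inv().apply(np.asarray(target)-p)*1000
E
python3 - <<'E'
from h import *
for n in('scene','top','wrist'):
    im=snap(n,n+'0.png');o,d=ray(im,280,210);print(n,o.round(3),d.round(3),im['k1'])
p,Rm,s=tool();print(p,Rm.as_matrix().round(3),s['clock'],s['width'])
E
```

```text
pics
scene [ 0.072 -0.939  0.834] [ 0.376  0.754 -0.539] -0.0593540468167673
top [ 0.012 -0.189  1.639] [ 0.304  0.077 -0.95 ] -0.07156020755307528
wrist [0.151 0.559 0.373] [ 0.264 -0.132 -0.956] -0.012575889238823662
[0.22782147 0.52751543 0.21254167] [[-0.918  0.397 -0.001]
 [ 0.397  0.918 -0.001]
 [ 0.    -0.001 -1.   ]] 0.15 0.08530454359249358
```

View pics/scene0.png

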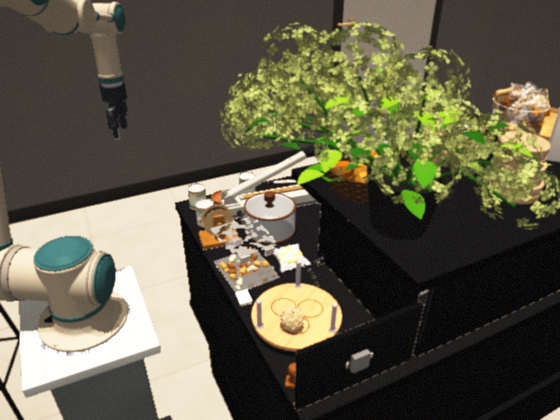

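View pics/top0.png

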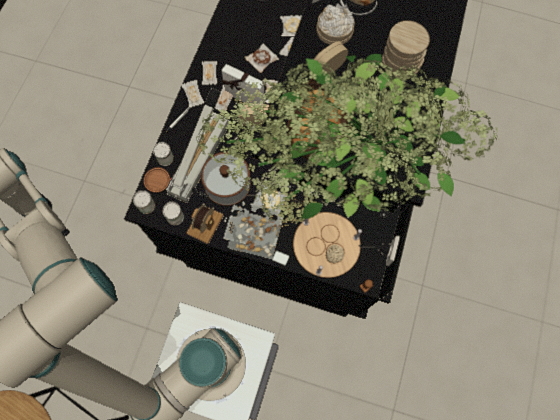

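View pics/wrist0.png

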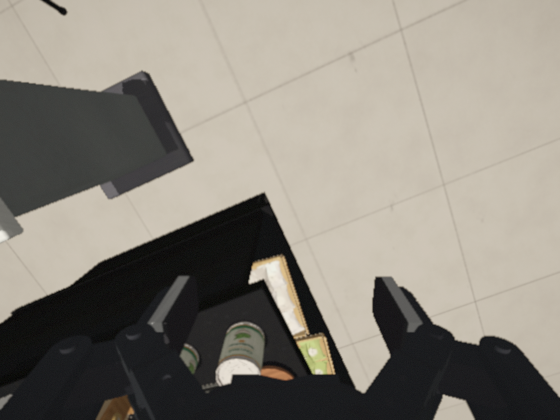

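The top view shows three tins at about (144,201), (172,212) and (163,153). The dish is at (157,179), the cover at (226,178), the turntable at (327,244) and the ball at (335,253). I'll zoom in.

Run:
```python
from h import *
im=cv2.imread('pics/top0.png')
c=cv2.resize(im[130:300,120:280],None,fx=4.5/1.3,fy=4.5/1.3,interpolation=cv2.INTER_CUBIC);cv2.imwrite('pics/c1.png',c);print(c.shape)
c=cv2.resize(im[195:325,240:400],None,fx=4.5,fy=4.5,interpolation=cv2.INTER_CUBIC);cv2.imwrite('pics/c2.png',c)
im=cv2.imread('pics/scene0.png')
c=cv2.resize(im[170:380,170:450],None,fx=2.8,fy=2.8,interpolation=cv2.INTER_CUBIC);cv2.imwrite('pics/c3.png',c)
```

```text
(588, 554, 3)
```

View pics/c1.png

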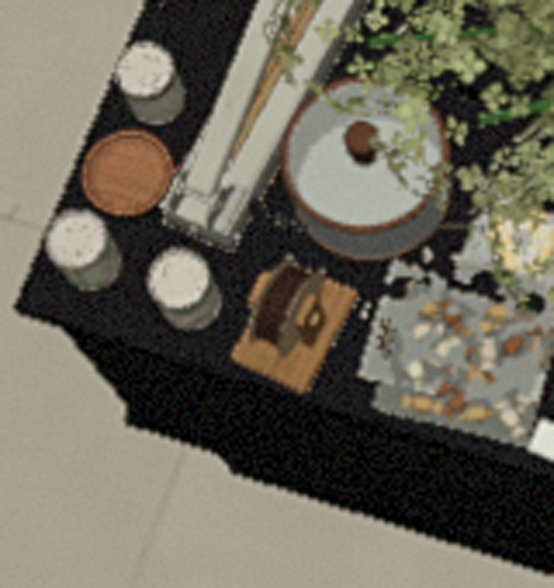

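View pics/c2.png

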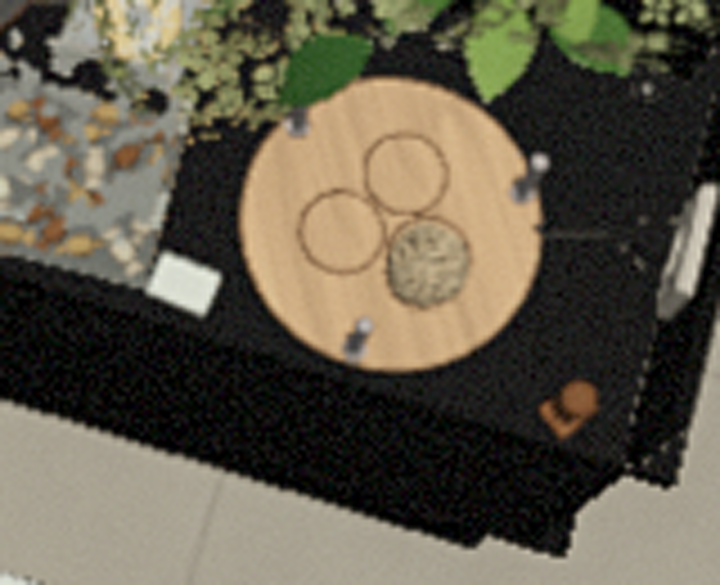

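View pics/c3.png

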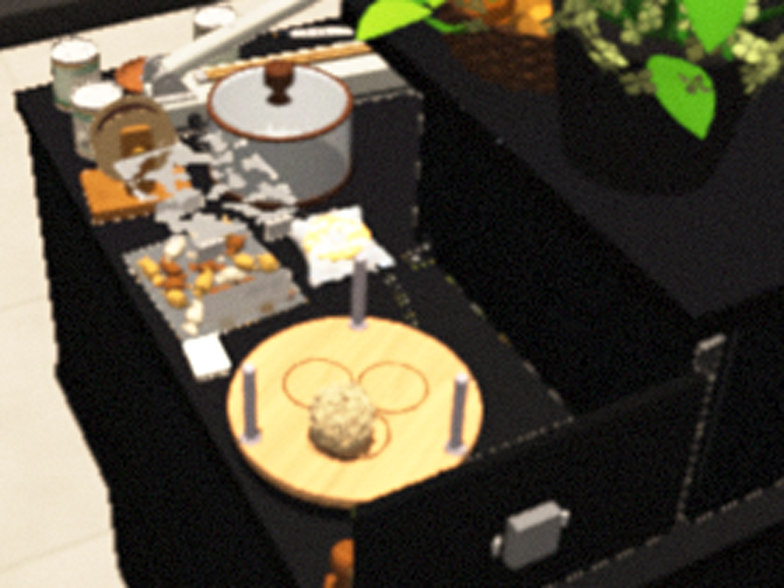

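Run:
```python
from h import *
im=get_image('top')
f=im['frame'];hsv=cv2.cvtColor(f,cv2.COLOR_RGB2HSV).astype(int)
def C1(x,y):return 120+x/3.4615,130+y/3.4615
def C2(x,y):return 240+x/4.5,195+y/4.5
P=lambda n,uv,z:print(n,onz(im,*uv,z).round(4))
P('tin up',C1(145,69),.072);P('tin left',C1(79,238),.072);P('tin mid',C1(179,278),.072)
P('dish',C1(128,172),.016);P('cover lid', C1(366,158),.09);P('knob',C1(361,140),.13)
P('rim',C1(366,182),.0)
P('stamp',C2(575,395),.06);P('cards',C2(183,285),.01)
for n,uv in(('peg l',(297,122)),('peg front',(365,327)),('peg r',(540,160))):P(n,C2(*uv),.11)
for n,uv in(('m1',(342,231)),('m2',(405,173))):P(n,C2(*uv),.03)
P('ball',C2(428,262),.06)
# turntable ellipse
m=((hsv[...,0]>8)&(hsv[...,0]<22)&(hsv[...,1]>60)&(hsv[...,2]>150)).astype(np.uint8)
m[:195]=0;m[:,:290]=0;m[285:]=0;m[:,365:]=0
cs,_=cv2.findContours(m,cv2.RETR_EXTERNAL,cv2.CHAIN_APPROX_NONE);c=max(cs,key=cv2.contourArea)
print(cv2.contourArea(c));pts=np.array([onz(im,u,v,.03)[:2] for u,v in c[:,0]])
h=cv2.convexHull(c)[:,0];pts=np.array([onz(im,u,v,.03)[:2] for u,v in h])
from scipy.optimize import least_squares
r=least_squares(lambda q:np.hypot(*(pts-q[:2]).T)-.107,pts.mean(0),loss='soft_l1',f_scale=.002);print('tt',r.x,np.abs(r.fun).max())
```

```text
tin up [0.5952 0.3802 0.072 ]
tin left [0.414  0.3749 0.072 ]
tin mid [0.406  0.2704 0.072 ]
dish [0.5072 0.3751 0.016 ]
cover lid [0.566  0.1403 0.09  ]
knob [0.5671 0.1421 0.13  ]
rim [0.574  0.1509 0.    ]
stamp [ 0.3734 -0.3899  0.06  ]
cards [ 0.3766 -0.1075  0.01  ]
peg l [ 0.4878 -0.1533  0.11  ]
peg front [ 0.3639 -0.2374  0.11  ]
peg r [ 0.5124 -0.3203  0.11  ]
m1 [ 0.4443 -0.2051  0.03  ]
m2 [ 0.4995 -0.2365  0.03  ]
ball [ 0.4331 -0.2684  0.06  ]
3136.5
tt [ 0.46215019 -0.23531311] 0.005458991335131308
```

```bash
cat >> h.py <<'E'
def plan(x,y,z,ydir=None):
    """tx,ty,tz mm & rotvec deg; ydir = world angle (deg) of tool y (mod 180), tool pointing down"""
    p,Rm,s=tool();t=Rm.inv().apply(np.array([x,y,z])-p)*1000
    M=Rm.as_matrix();cur=np.degrees(np.arctan2(M[1,1],M[0,1]))
    if ydir is None: ydir=cur
    d=(ydir-cur+90)%180-90
    a=np.radians(cur+d);yy=np.array([np.cos(a),np.sin(a),0]);zz=np.array([0,0,-1.]);xx=np.cross(yy,zz)
    T=R.from_matrix(np.c_[xx,yy,zz]);w=(Rm.inv()*T).as_rotvec(degrees=True)
    print('shift',t.round(1),'turn',w.round(1),'| pos',p.round(4),'ydir',cur.round(1),'q6',round(s['qpos'][5],2),'w',round(s['width'],4),'F',np.round(s['contact_force'],1),'t',s['clock'])
E
python3 - <<'E'
from h import *
im=get_image('scene')
for uv in((293,181),(420,281)):
  for z in (.222,.25):print(uv,z,onz(im,*uv,z).round(3))
plan(.435,-.267,.213,-30+90)
E
```

```text
(293, 181) 0.222 [0.596 0.033 0.222]
(293, 181) 0.25 [ 0.572 -0.012  0.25 ]
(420, 281) 0.222 [ 0.634 -0.437  0.222]
(420, 281) 0.25 [ 0.608 -0.46   0.25 ]
shift [-5.053e+02 -6.473e+02  3.000e-01] turn [-0.  -0.   6.6] | pos [0.2279 0.5276 0.2128] ydir 66.6 q6 -0.12 w 0.0855 F [0.2 0.3 0.1] t 0.25
```

```bash
python3 -m jog '[-505,-647,0,0,0,6.6,-505,-647,0,0,0,6.6,-505,-647,0,0,0,6.6,-505,-647,0,0,0,6.6,-505,-647,0,0,0,6.6,-505,-647,0,0,0,6.6,-505,-647,0,0,0,6.6,-505,-647,0,0,0,6.6,-505,-647,0,0,0,6.6,-505,-647,0,0,0,6.6]' 0 20; python3 -c "
from h import *
plan(.435,-.267,.213,60)"
```

```text
clock: 1.5
position: [0.3859, -0.079, 0.2135]
ee_rot: [0.001, 0.259, 0.966, 0.0]
contact_force: [0.8, -0.6, -1.0]
width: 0.0854
shift [-136.5 -138.2    0.6] turn [ 0.   0.1 -0. ] | pos [ 0.3859 -0.079   0.2135] ydir 60.0 q6 -1.43 w 0.0854 F [ 0.8 -0.6 -1. ] t 1.5
```

```bash
python3 -m jog '[-137,-138,0,0,0,0,-137,-138,0,0,0,0,-137,-138,0,0,0,0,-137,-138,0,0,0,0,-137,-138,0,0,0,0]'; python3 -c "
from h import *
plan(.435,-.267,.066,60)
im=snap('wrist','w1.png');im=snap('top','t1.png')"
```

```text
clock: 2.12
position: [0.435, -0.2646, 0.2126]
ee_rot: [-0.001, 0.259, 0.966, 0.001]
contact_force: [-0.5, 0.7, -0.3]
width: 0.0856
shift [ -1.5  -2.2 146.6] turn [ 0.1 -0.1 -0. ] | pos [ 0.435  -0.2646  0.2126] ydir 60.0 q6 -1.73 w 0.0856 F [-0.5  0.7 -0.3] t 2.125
```

View pics/w1.png

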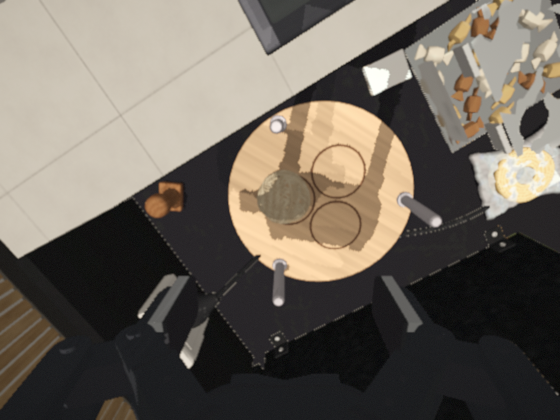

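The wrist view shows the ball at (286,197), mark rings at (339,170) and (335,225), and peg tops at (278,125), (279,298) and (436,220).

Run:
```python
from h import *
im=get_image('wrist')
print('tcp px',proj(im,tool()[0]),'cam',ray(im,280,210)[0].round(3))
P=lambda n,uv,z:print(n,onz(im,*uv,z).round(4))
P('ball',(286,196),.058);P('m',(339,170),.03);P('m',(335,225),.03)
for uv in((278,124),(279,298),(436,221)):P('peg',uv,.11)
hsv=cv2.cvtColor(im['frame'],cv2.COLOR_RGB2HSV).astype(int)
for uv in((320,280),(235,190),(412,170),(321,101)):
  q=onz(im,*uv,.03);print(q.round(4))
```

```text
tcp px [287.25716274 264.28008133] cam [ 0.363 -0.224  0.374]
ball [ 0.4343 -0.2626  0.058 ]
m [ 0.4441 -0.1994  0.03  ]
m [ 0.5006 -0.2331  0.03  ]
peg [ 0.3661 -0.2315  0.11  ]
peg [ 0.5097 -0.3142  0.11  ]
peg [ 0.5112 -0.149   0.11  ]
[ 0.5574 -0.2832  0.03  ]
[ 0.4053 -0.3134  0.03  ]
[ 0.4851 -0.1278  0.03  ]
[ 0.3695 -0.183   0.03  ]
```

```bash
python3 -m jog '[0,0,50,0,0,0,0,0,95,0,0,0,0,0,130,0,0,0,0,0,146,0,0,0,0,0,146,0,0,0]' ; python3 -m jog '[0,0,0,0,0,0,0,0,0,0,0,0,0,0,0,0,0,0,0,0,0,0,0,0,0,0,0,0,0,0,0,0,0,0,0,0]' 0.9 20; python3 -c "
from h import *
plan(.435,-.267,.066,60)
im=snap('wrist','w2.png')"
```

```text
clock: 2.9
position: [0.4345, -0.2628, 0.0665]
ee_rot: [-0.001, 0.258, 0.966, 0.001]
contact_force: [0.7, 0.3, 0.1]
width: 0.0852
clock: 3.65
position: [0.4354, -0.2649, 0.0672]
ee_rot: [0.0, 0.259, 0.966, 0.0]
contact_force: [0.8, -0.2, 0.4]
width: 0.0081
shift [-0.7 -2.   1.2] turn [ 0. -0.  0.] | pos [ 0.4354 -0.2649  0.0672] ydir 60.0 q6 -1.73 w 0.0081 F [ 0.8 -0.2  0.4] t 3.65
```

View pics/w2.png

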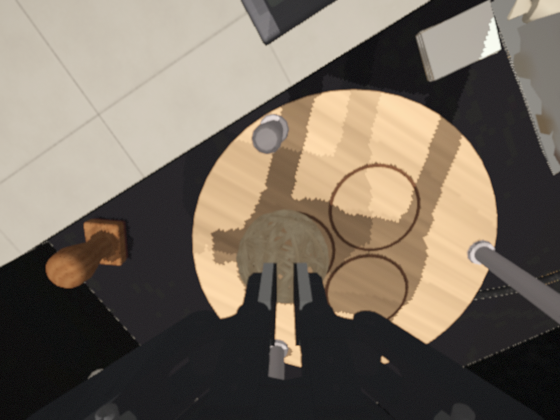

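Run:
```python
from h import *
im=get_image('wrist');p,Rm,s=tool()
print('tcp px',proj(im,p),'tip',proj(im,p+Rm.apply([0,0,.019])),'cam',ray(im,280,210)[0].round(3),p,s['width'])
P=lambda n,uv,z:print(n,onz(im,*uv,z).round(4))
P('ball',(283,255),.0565);P('ball L',(238,255),.0565);P('ball R',(329,255),.0565)
for uv in((268,133),(278,375)):P('peg',uv,.11)
P('m',(374,207),.03);P('m',(366,299),.03)
f=im['frame'];cv2.imwrite('pics/c4.png',cv2.resize(cv2.cvtColor(f[190:390,180:400],cv2.COLOR_RGB2BGR),None,fx=3,fy=3))
```

```text
tcp px [287.02697977 264.05222784] tip [286.80120336 250.36024002] cam [ 0.363 -0.225  0.228] [ 0.43543225 -0.26490477  0.06711358] 0.008511011005132489
ball [ 0.4336 -0.2666  0.0565]
ball L [ 0.4198 -0.2906  0.0565]
ball R [ 0.4477 -0.2421  0.0565]
peg [ 0.3657 -0.2335  0.11  ]
peg [ 0.4665 -0.2882  0.11  ]
m [ 0.4443 -0.2022  0.03  ]
m [ 0.5069 -0.2374  0.03  ]
```

View pics/c4.png

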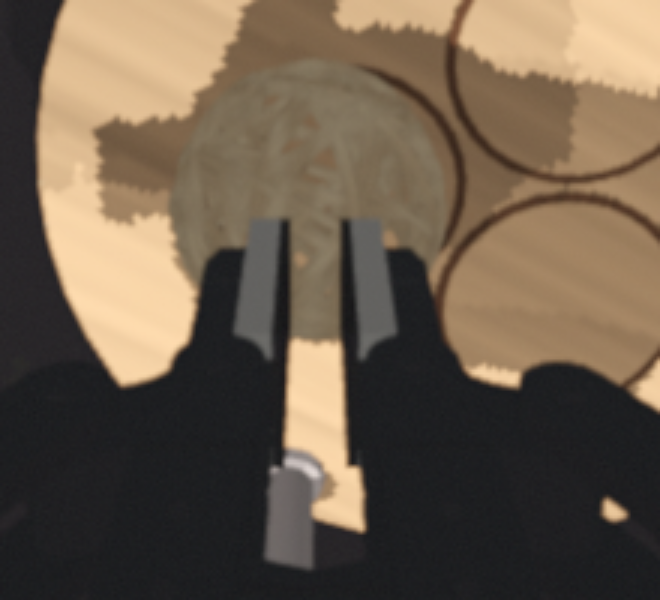

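Run:
```python
from h import *
im=get_image('scene');p,Rm,s=tool();print(s['position'],s['width'],proj(im,p),proj(im,p+Rm.apply([0,0,.019])))
f=im['frame'];cv2.imwrite('pics/c5.png',cv2.resize(cv2.cvtColor(f[200:380,190:400],cv2.COLOR_RGB2BGR),None,fx=3.3,fy=3.3,interpolation=cv2.INTER_CUBIC))
```

```text
[ 0.43542226 -0.26491417  0.06712522] 0.008357169490213728 [289.84972105 312.89648094] [289.70507235 318.83195167]
```

View pics/c5.png

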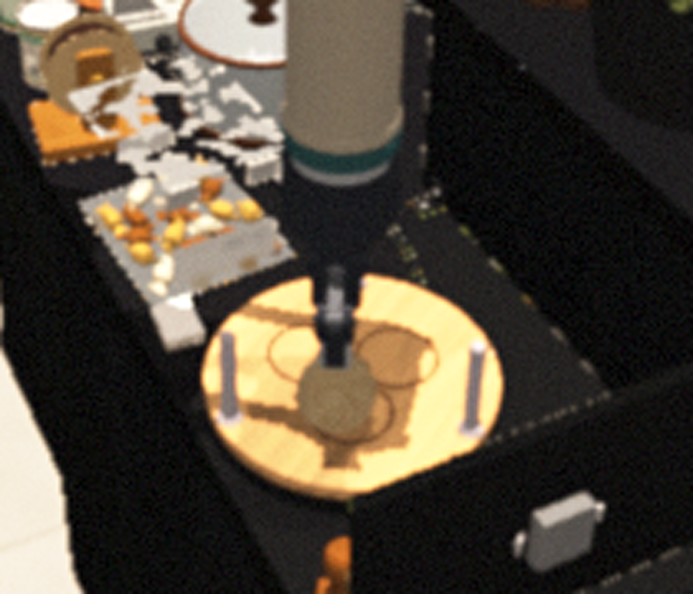

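Run:
```python
from h import *
im=get_image('scene');w=get_image('wrist');p,Rm,s=tool()
for q in((.3657,-.2325,.11),(.3657,-.2325,.03),(.5102,-.315,.11),(.5102,-.315,.03)):print(proj(im,q))
print('seen', [(190+x/3.3,200+y/3.3) for x,y in((228,335),(228,420),(476,345),(472,435))])
for z in (.048,.058,.067,.075,.085,.095):
  q=[p[0],p[1],z];print(z,proj(im,q).round(1),proj(w,q).round(1))
```

```text
[255.6116898  299.44885311]
[256.43398844 324.79955926]
[330.73155415 302.88944883]
[328.41512942 328.28075534]
seen [(259.0909090909091, 301.5151515151515), (259.0909090909091, 327.27272727272725), (334.24242424242425, 304.54545454545456), (333.030303030303, 331.8181818181818)]
0.048 [289.7 318.9] [286.8 250.3]
0.058 [289.8 315.8] [286.9 257.2]
0.067 [289.9 312.9] [287. 264.]
0.075 [289.9 310.4] [287.1 270.6]
0.085 [290.  307.2] [287.2 279.7]
0.095 [290.1 304. ] [287.4 290. ]
```

Run:
```python
from h import *
w=get_image('wrist');p,Rm,s=tool()
print(np.array(w['camera_matrix']).round(1))
for t in((0,.0425,.006),(0,-.0425,.006),(.011,.0425,.006),(-.011,.0425,.006),(.011,-.0425,.006),(.011,.0425,-.013),(.011,.004,.019),(.011,.004,-.016),(.0,.004,-.016)):
  print(t,proj(w,p+Rm.apply(t)).round(1))
```

```text
[[306.5   0.  284.7]
 [  0.  306.5 216.9]
 [  0.    0.    1. ]]
(0, 0.0425, 0.006) [357.6 259.5]
(0, -0.0425, 0.006) [216.2 259.4]
(0.011, 0.0425, 0.006) [359.  242.6]
(-0.011, 0.0425, 0.006) [356.2 275.7]
(0.011, -0.0425, 0.006) [214.9 242.5]
(0.011, 0.0425, -0.013) [367.2 256.8]
(0.011, 0.004, 0.019) [293.2 234.4]
(0.011, 0.004, -0.016) [295.  259.3]
(0.0, 0.004, -0.016) [294.7 277.9]
```

```bash
python3 -c "
import cv2
im=cv2.imread('pics/w1.png');cv2.imwrite('pics/c6.png',cv2.resize(im[240:400,120:440],None,fx=2.4,fy=2.4))"
```

```text
(no output)
```

View pics/c6.png

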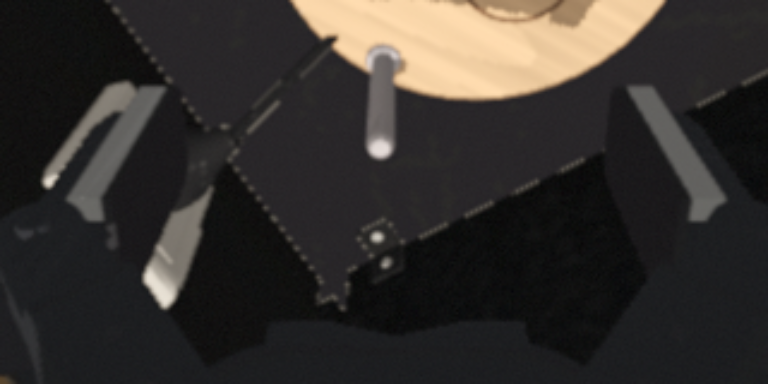

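```bash
python3 -c "
import rig
for n in dir(rig):
    if not n.startswith('_'): print(n, repr(getattr(rig,n))[:100])
s=rig.get_state();print(s)"
```

```text
MotionError <class 'rig.MotionError'>
get_image <function make.<locals>.drawn_camera at 0x7f7191168220>
get_state <function make.<locals>.<lambda> at 0x7f7191168720>
nose_length 0.019
sign_off <function connect.<locals>.done at 0x7f71915e7880>
{'clock': 3.95, 'qpos': array([-6.83196451e-01,  3.08245543e-01,  1.86085815e+00,  1.11466209e-04,
        9.72604412e-01, -1.73105483e+00]), 'qd': array([-6.13963808e-04, -3.57208276e-04,  5.40621236e-04, -2.74609250e-04,
        3.58093448e-05,  4.44027311e-04]), 'effort': array([-3.98336328e-03, -3.83425033e+01, -1.93483025e+01,  1.56589326e-04,
        1.18219792e-03, -8.61088481e-07]), 'position': array([ 0.4354354 , -0.26489849,  0.06713029]), 'ee_rot': array([-3.38167240e-05,  2.58530199e-01,  9.66003173e-01,  6.56478239e-05]), 'contact_force': array([-0.65299584,  0.27323603, -0.17749651]), 'moment': array([-0.03920863, -0.04808089,  0.05851682]), 'width': 0.0084759411116886}
```

```bash
python3 -m jog '[0,0,-10,0,0,0,0,0,-10,0,0,0,0,0,-10,0,0,0]' 0.33; python3 -c "
from h import *
im=snap('wrist','w3.png');plan(.435,-.267,.066,60)
f=cv2.imread('pics/w3.png');cv2.imwrite('pics/c7.png',cv2.resize(f[200:400,150:430],None,fx=2.8,fy=2.8))
p,Rm,s=tool();h=s['width']/2
for z in (.019,0,-.01,-.02,-.03,-.04):
  print(z,[proj(im,p+Rm.apply((.011,y,z))).round(1) for y in(-h,h)])"
```

```text
clock: 4.32
position: [0.4356, -0.265, 0.0774]
ee_rot: [0.0, 0.259, 0.966, -0.0]
contact_force: [-0.2, -0.1, -0.2]
width: 0.0573
shift [-0.6 -2.1 11.3] turn [0. 0. 0.] | pos [ 0.4355 -0.2649  0.0773] ydir 60.0 q6 -1.73 w 0.0571 F [-0.9 -1.   0.6] t 4.375
0.019 [array([241.6, 234.1]), array([332.2, 234.1])]
0 [array([237.1, 246.3]), array([337.1, 246.4])]
-0.01 [array([234.4, 253.9]), array([340.1, 254. ])]
-0.02 [array([231.4, 262.3]), array([343.4, 262.4])]
-0.03 [array([228. , 271.9]), array([347.2, 272. ])]
-0.04 [array([224.1, 282.8]), array([351.5, 282.8])]
```

View pics/c7.png

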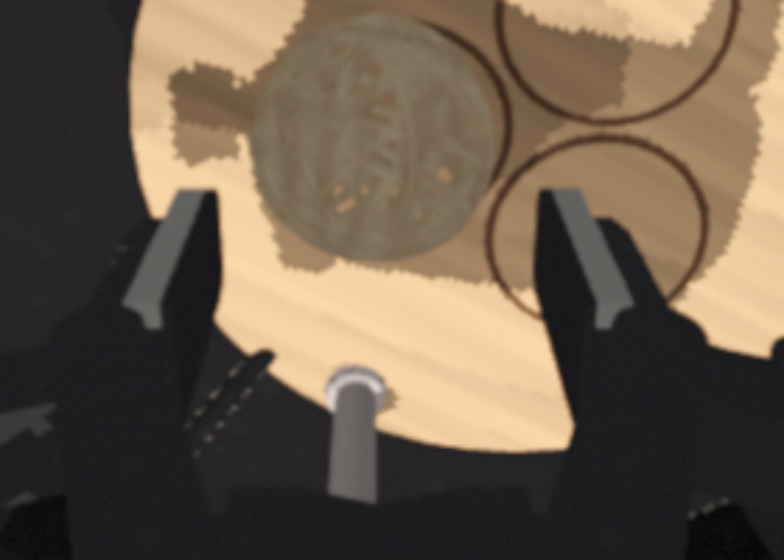

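The fingertips sit about 25 mm above the reported TCP at this opening, at (227,268) and (342,268). The scene view agrees, so the real tips are about 36 mm higher than specified. I'll allow for that.

```bash
python3 -m jog '[0,0,0,0,0,0,0,0,0,0,0,0,0,0,30,0,0,0,0,0,54,0,0,0,0,0,54,0,0,0]' 0 20; python3 -m jog '[0,0,0,0,0,0,0,0,0,0,0,0,0,0,0,0,0,0,0,0,0,0,0,0,0,0,0,0,0,0,0,0,0,0,0,0]' 0.6 20; python3 -c "
from h import *
plan(.435,-.267,.066,60)
im=snap('wrist','w4.png')"
```

```text
clock: 5.0
position: [0.4341, -0.2638, 0.0217]
ee_rot: [-0.002, 0.259, 0.966, 0.001]
contact_force: [0.6, -0.4, 0.5]
width: 0.0854
clock: 5.75
position: [0.4366, -0.2658, 0.0246]
ee_rot: [0.002, 0.259, 0.966, -0.001]
contact_force: [-0.1, 0.4, 5.5]
width: 0.0548
shift [  0.6  -1.8 -41.4] turn [-0.   0.2  0. ] | pos [ 0.4366 -0.2658  0.0246] ydir 60.0 q6 -1.73 w 0.0548 F [-0.1  0.4  5.5] t 5.75
```

View pics/w4.png

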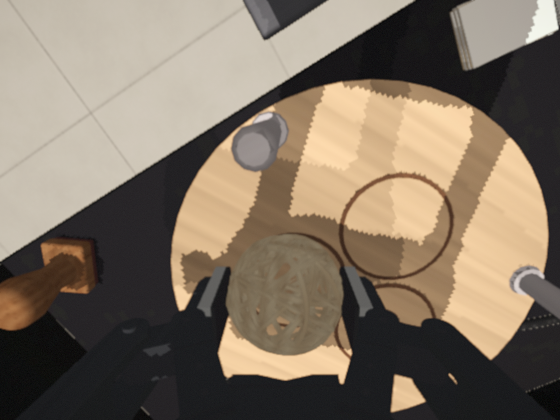

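```bash
python3 -m jog '[0,0,-20,0,0,0,0,0,-60,0,0,0,0,0,-110,0,0,0,0,0,-140,0,0,0,0,0,-140,0,0,0]'
python3 - <<'E'
from h import *
plan(.40,0.0,.16,30)
plan(.40,0.2,.16,0)
im=get_image('top')
for a,b in((165,205),(235,245),(190,150),(280,0)):
  print([onz(im,120+a/3.4615,130+b/3.4615,z).round(3) for z in(.0,.08)])
E
```

```text
clock: 6.42
position: [0.4368, -0.2659, 0.1657]
ee_rot: [0.003, 0.258, 0.966, -0.001]
contact_force: [0.6, 0.2, -0.5]
width: 0.0548
shift [164.7 212.    4.6] turn [ 0.   0.3 30. ] | pos [ 0.4368 -0.2659  0.1657] ydir 60.0 q6 -1.73 w 0.0548 F [ 0.6  0.2 -0.5] t 6.425
shift [264.6 385.3   3.8] turn [ 0.1  0.3 60. ] | pos [ 0.4368 -0.2659  0.1657] ydir 60.0 q6 -1.73 w 0.0548 F [ 0.6  0.2 -0.5] t 6.425
[array([0.491, 0.332, 0.   ]), array([0.467, 0.307, 0.08 ])]
[array([0.473, 0.251, 0.   ]), array([0.45, 0.23, 0.08])]
[array([0.553, 0.33 , 0.   ]), array([0.527, 0.305, 0.08 ])]
[array([0.737, 0.302, 0.   ]), array([0.701, 0.278, 0.08 ])]
```

```bash
python3 -m jog '[33,48,0,0,0,8,66,96,0,0,0,15,99,144,0,0,0,23,132,193,0,0,0,30,165,240,0,0,0,38,198,289,0,0,0,45,231,337,0,0,0,53,265,385,0,0,0,60,265,385,0,0,0,60]'
python3 - <<'E'
from h import *
plan(.507,.375,.16,0)
im=snap('top','t2.png');cv2.imwrite('pics/c8.png',cv2.resize(cv2.imread('pics/t2.png')[120:260,100:300],None,fx=3.5,fy=3.5,interpolation=cv2.INTER_CUBIC))
E
```

```text
clock: 7.6
position: [0.396, 0.2043, 0.1613]
ee_rot: [-0.001, 0.705, 0.71, -0.001]
contact_force: [-0.5, -0.7, -0.2]
width: 0.0545
shift [169.9 112.2   1. ] turn [-0.2 -0.   0.4] | pos [0.396  0.2043 0.1613] ydir 0.4 q6 0.31 w 0.0545 F [-0.5 -0.7 -0.2] t 7.6
```

View pics/c8.png

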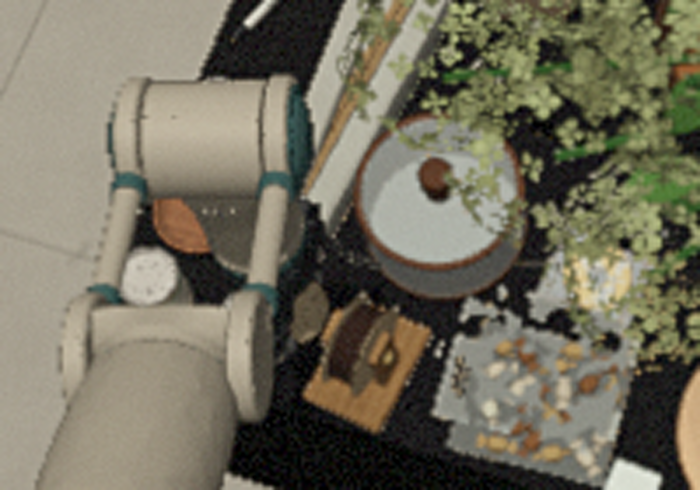

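```bash
python3 -m jog '[45,30,0,0,0,0,90,60,0,0,0,0,130,86,0,0,0,0,170,112,0,0,0,0,170,112,0,0,0,0]'
python3 - <<'E'
from h import *
plan(.507,.375,.16,0)
im=snap('wrist','w5.png')
P=lambda n,uv,z:print(n,onz(im,*uv,z).round(4))
E
```

```text
clock: 8.28
position: [0.5122, 0.3711, 0.1609]
ee_rot: [-0.0, 0.707, 0.707, -0.001]
contact_force: [-0.4, -0.8, -0.4]
width: 0.0546
shift [ 3.9 -5.2  0.9] turn [-0.1  0.1  0. ] | pos [0.5122 0.3711 0.1609] ydir 0.0 q6 0.52 w 0.0546 F [-0.4 -0.8 -0.4] t 8.275
```

View pics/w5.png

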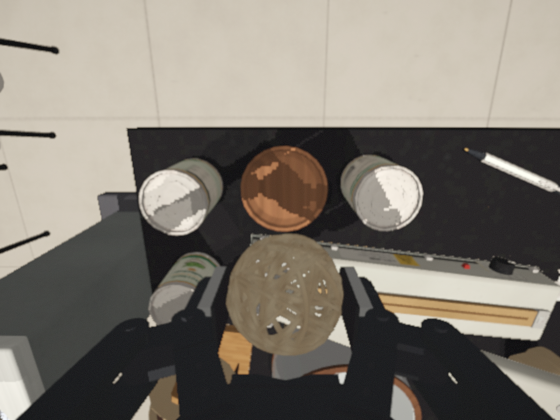

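The dish is at (285,188), with tin tops at (175,203) and (388,196). The sealer's edge runs along row 240.

Run:
```python
from h import *
im=get_image('wrist')
P=lambda n,uv,z:print(n,onz(im,*uv,z).round(4))
P('dish',(285,188),.016);P('tin',(175,203),.072);P('tin',(388,196),.072);P('tin b',(177,303),.072)
P('sealer',(260,237),.085);P('sealer',(480,262),.085);P('sealer0',(260,237),.0)
p,Rm,s=tool()
print(onz(im,285,295,p[2]+.036-.005))
d=onz(im,285,188,.016);plan(d[0],d[1],.0,0)
```

```text
dish [0.5089 0.3789 0.016 ]
tin [0.4157 0.3789 0.072 ]
tin [0.5955 0.3854 0.072 ]
tin b [0.4063 0.2799 0.072 ]
sealer [0.4883 0.3534 0.085 ]
sealer [0.6766 0.3306 0.085 ]
sealer0 [0.4806 0.3184 0.    ]
[0.50942272 0.36721306 0.19243792]
shift [ 10.6  -0.5 161.4] turn [-0.2  0.2 -0. ] | pos [0.5099 0.3688 0.1614] ydir -0.0 q6 0.52 w 0.0553 F [ 0.4 -0.1 -0. ] t 8.375
```

```bash
python3 -m jog '[9,-2,0,0,0,0,9,-2,50,0,0,0,9,-2,100,0,0,0,9,-2,130,0,0,0,9,-2,145,0,0,0,9,-2,155,0,0,0,9,-2,160,0,0,0,9,-2,160,0,0,0]'
python3 - <<'E'
from h import *
plan(.508,.378,.001,0)
im=snap('wrist','w6.png')
E
```

```text
clock: 9.38
position: [0.5085, 0.3803, 0.0039]
ee_rot: [0.0, 0.707, 0.707, 0.001]
contact_force: [-0.1, 0.3, -0.1]
width: 0.0544
shift [-2.3 -0.5  2.9] turn [ 0.1 -0.   0. ] | pos [0.5085 0.3803 0.0039] ydir 0.0 q6 0.53 w 0.0544 F [-0.1  0.3 -0.1] t 9.375
```

View pics/w6.png

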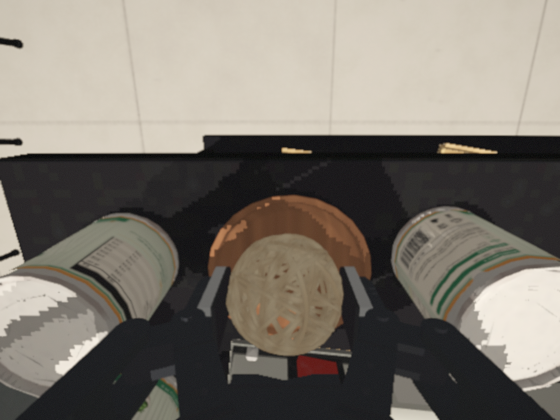

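```bash
python3 -m jog '[0,0,3,0,0,0,0,0,3,0,0,0]'; python3 -m jog '[0,0,0,0,0,0,0,0,0,0,0,0,0,0,0,0,0,0,0,0,-20,0,0,0,0,0,-60,0,0,0,0,0,-120,0,0,0,0,0,-160,0,0,0,0,0,-160,0,0,0]' 0.2
python3 - <<'E'
from h import *
plan(.38,.05,.17,0)
im=snap('wrist','w7.png')
E
```

```text
clock: 9.68
position: [0.5081, 0.3801, 0.0004]
ee_rot: [0.0, 0.707, 0.707, 0.0]
contact_force: [0.1, 0.5, -0.7]
width: 0.0548
clock: 10.68
position: [0.5102, 0.3814, 0.1646]
ee_rot: [0.001, 0.707, 0.707, 0.004]
contact_force: [0.1, 0.7, 0.3]
width: 0.0683
shift [-331.3 -130.4   -7.9] turn [ 0.4 -0.3  0. ] | pos [0.5102 0.3814 0.1646] ydir 0.0 q6 0.53 w 0.0683 F [0.1 0.7 0.3] t 10.675
```

View pics/w7.png

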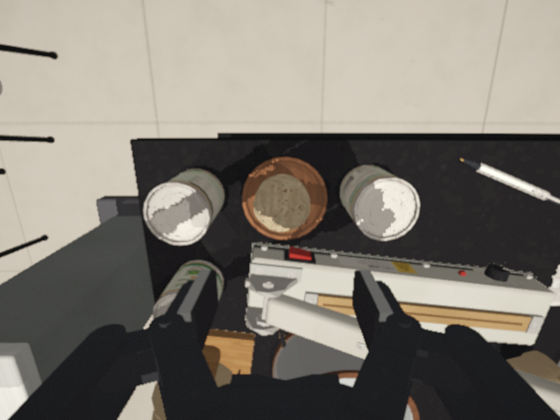

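The ball sits in the dish at (282,202). Next I'll move to the front peg.

```bash
python3 -m jog '[-55,-22,-5,0,0,0,-110,-44,-5,0,0,0,-166,-65,-5,0,0,0,-221,-87,-5,0,0,0,-276,-109,-5,0,0,0,-331,-130,-5,0,0,0,-386,-140,-5,0,0,0,-441,-140,-5,0,0,0,-496,-142,-5,0,0,0,-551,-144,-5,0,0,0]' 1 20
python3 - <<'E'
from h import *
plan(.368,-.285,.17,0)
E
```

```text
clock: 11.98
position: [0.363, -0.1721, 0.1637]
ee_rot: [-0.002, 0.707, 0.707, -0.0]
contact_force: [0.8, -0.1, 0.1]
width: -0.0002
shift [-112.9    5.    -6.6] turn [-0.1 -0.1  0. ] | pos [ 0.363  -0.1721  0.1637] ydir 0.0 q6 -0.62 w -0.0002 F [ 0.8 -0.1  0.1] t 11.975
```

```bash
python3 -m jog '[-56,3,0,0,0,0,-113,3,0,0,0,0,-113,3,50,0,0,0,-113,3,100,0,0,0,-113,3,117,0,0,0,-113,3,117,0,0,0]'
python3 - <<'E'
from h import *
plan(.368,-.285,.048,0)
im=snap('wrist','w8.png');im=snap('scene','s8.png')
cv2.imwrite('pics/c9.png',cv2.resize(cv2.imread('pics/s8.png')[200:380,190:400],None,fx=3.3,fy=3.3,interpolation=cv2.INTER_CUBIC))
E
```

```text
clock: 12.72
position: [0.3654, -0.282, 0.0455]
ee_rot: [-0.004, 0.707, 0.707, 0.0]
contact_force: [0.0, 0.2, 0.6]
width: -0.0001
shift [-3.   2.6 -2.6] turn [-0.3 -0.3  0. ] | pos [ 0.3654 -0.282   0.0455] ydir 0.0 q6 -0.81 w -0.0001 F [0.  0.2 0.6] t 12.725
```

View pics/w8.png

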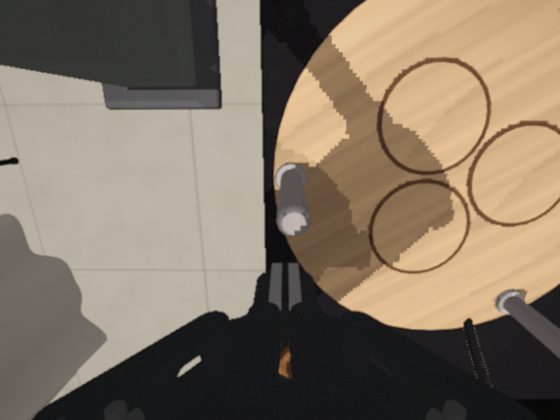

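View pics/c9.png

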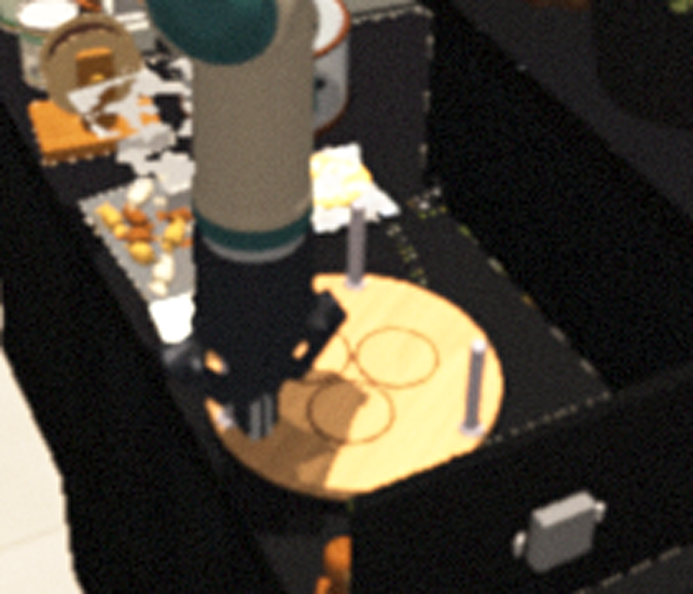

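```bash
python3 -m jog '[12,0,0,0,0,0,42,0,0,0,0,0,86,0,0,0,0,0,105,-50,0,0,0,0,105,-100,-10,0,0,0,105,-105,-60,0,0,0,105,-105,-110,0,0,0]'
python3 - <<'E'
from h import *
for i in range(2):
    im=snap('wrist',f'w9{i}.png')
snap('top','t9.png')
plan(.368,-.285,.048,0)
E
python3 -c "
import cv2,numpy as np
a=cv2.imread('pics/w90.png');b=cv2.imread('pics/t9.png')[180:300,260:400]
cv2.imwrite('pics/d.png',np.hstack([cv2.resize(a,(400,300)),cv2.resize(b,(350,300))]))"
```

```text
clock: 13.7
position: [0.2612, -0.1777, 0.1599]
ee_rot: [0.0, 0.707, 0.707, 0.0]
contact_force: [1.0, -1.0, 0.4]
width: 0.0003
shift [-104.2  103.3  114.5] turn [0.4 0.4 0. ] | pos [ 0.2639 -0.1802  0.1613] ydir 0.1 q6 -0.82 w -0.0002 F [-0.5 -0.1 -1. ] t 13.85
```

View pics/d.png

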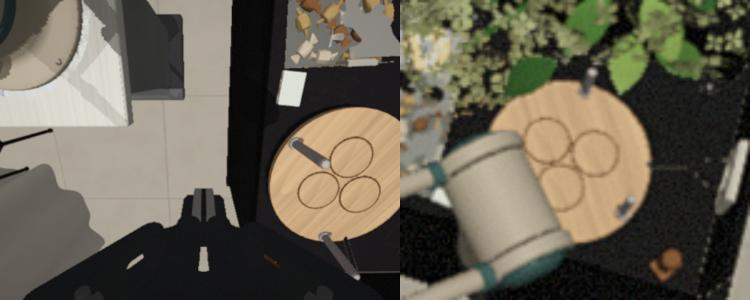

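```bash
cat >> h.py <<'E'
def ttang(im,c=(.4622,-.2325),name='wrist'):
    """phase (deg mod 120) of marks from dark-ring pixels on the turntable"""
    f=im['frame'].astype(int);ys,xs=np.mgrid[0:420,0:560]
    best=None
    pts=[]
    g=cv2.cvtColor(im['frame'],cv2.COLOR_RGB2GRAY);bl=cv2.medianBlur(g,15)
    for a in range(0,120):
        s=0
        for k in range(3):
            m=np.radians(a+120*k);mc=np.array(c)+.037*np.array([np.cos(m),np.sin(m)])
            for t in np.linspace(0,2*np.pi,40):
                u,v=proj(im,[mc[0]+.0302*np.cos(t),mc[1]+.0302*np.sin(t),.03]).round().astype(int)
                if 0<=u<560 and 0<=v<420: s+=int(bl[v,u])-int(g[v,u])
        if best is None or s>best[0]:best=(s,a)
    return best
E
python3 - <<'E'
from h import *
for i in range(4):
    t=get_state()['clock'];im=get_image('wrist');print(t,ttang(im))
E
```

```text
13.85 (3755, 47)
13.9 (3823, 37)
13.95 (3849, 27)
14.0 (3431, 17)
```

The turntable is coasting freely at about 3.5 rad/s. Next are the tins.

Run:
```python
from h import *
plan(.406,.28,.165,45)
```

```text
shift [457.8 144.8  -7.1] turn [ -0.   -0.1 -44.9] | pos [ 0.2617 -0.1779  0.1573] ydir 0.1 q6 -0.82 w 0.0 F [-0.5 -0.1 -1.2] t 14.05
```

```bash
python3 -m jog '[50,16,-7,0,0,-5,100,32,-7,0,0,-10,150,48,-7,0,0,-15,200,64,-7,0,0,-20,255,80,-7,0,0,-25,310,98,-7,0,0,-30,365,115,-7,0,0,-35,412,130,-7,0,0,-40,458,145,-7,0,0,-45,458,145,-7,0,0,-45]' 0 20
python3 - <<'E'
from h import *
plan(.406,.28,.165,45)
im=snap('wrist','w10.png')
E
```

```text
clock: 15.3
position: [0.4073, 0.2816, 0.1633]
ee_rot: [-0.001, 0.381, 0.925, -0.001]
contact_force: [-0.1, -0.0, -0.4]
width: 0.0857
shift [-0.3 -2.1 -1.7] turn [-0.1 -0.1  0.3] | pos [0.4073 0.2816 0.1633] ydir 45.3 q6 -0.33 w 0.0857 F [-0.1 -0.  -0.4] t 15.3
```

View pics/w10.png

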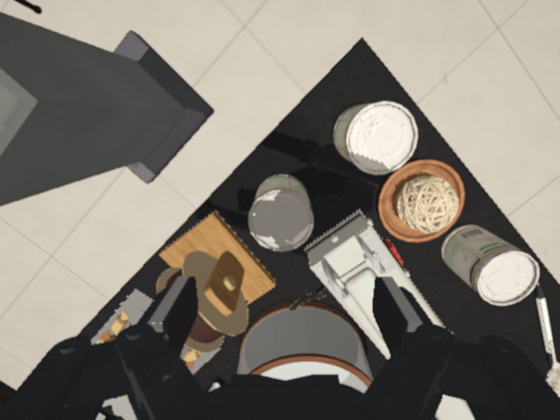

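Run:
```python
from h import *
im=get_image('wrist')
P=lambda n,uv,*zs:print(n,*[onz(im,*uv,z)[:2].round(3) for z in zs])
P('tin',(281,219.5),.072);P('tinL',(382,137),.072);P('tinU',(506,277),.072)
P('reel',(205,253),.117,.1,.06);P('reel',(240,285),.117,.1,.06);P('reel',(165,275),.117,.06);P('board',(216,213),.01);P('board',(275,275),.01)
P('seal',(308,262),.0,.085);P('seal',(360,213),.0,.085);P('seal',(315,245),.085,.04)
p,Rm,s=tool()
for a in(60,):
  t=np.array([.406,.2815]);d=np.array([np.cos(np.radians(a)),np.sin(np.radians(a))])
  for k in(-.05,-.03,.03,.05):print(k,(t+k*d).round(3))
f=cv2.imread('pics/w10.png');cv2.imwrite('pics/c10.png',cv2.resize(f[150:350,150:430],None,fx=2.8,fy=2.8))
```

```text
tin [0.406 0.273]
tinL [0.413 0.38 ]
tinU [0.593 0.382]
reel [0.374 0.226] [0.376 0.217] [0.381 0.195]
reel [0.411 0.224] [0.416 0.215] [0.428 0.193]
reel [0.365 0.19 ] [0.369 0.149]
board [0.365 0.213]
board [0.463 0.205]
seal [0.482 0.24 ] [0.446 0.265]
seal [0.478 0.323] [0.444 0.326]
seal [0.439 0.281] [0.456 0.27 ]
-0.05 [0.381 0.238]
-0.03 [0.391 0.256]
0.03 [0.421 0.307]
0.05 [0.431 0.325]
```

View pics/c10.png

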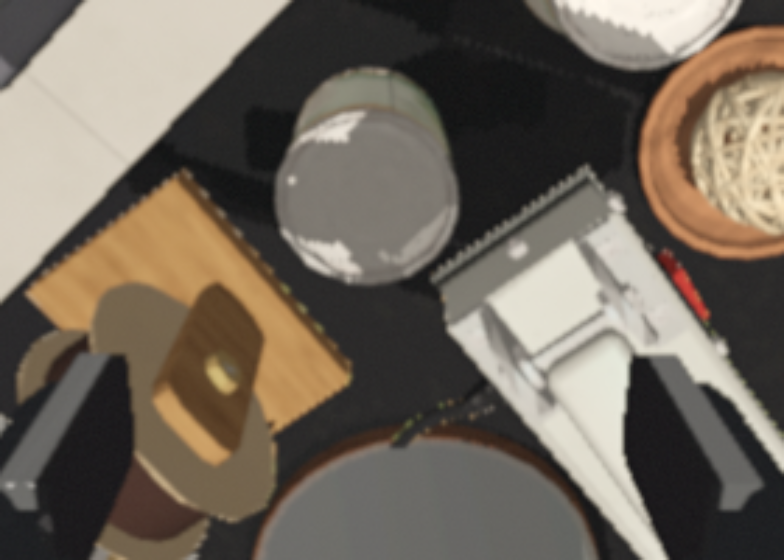

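Run:
```python
from h import *
plan(.406,.273,.016,30)
```

```text
shift [ -4.2  -3.1 147.5] turn [-0.3 -0.  15.1] | pos [0.4058 0.2785 0.1635] ydir 45.1 q6 -0.33 w 0.0852 F [-0.5 -0.4  0.6] t 15.4
```

```bash
python3 -m jog '[-4,-3,0,0,0,8,-4,-3,0,0,0,15,-4,-3,30,0,0,15,-4,-3,80,0,0,15,-4,-3,120,0,0,15,-4,-3,140,0,0,15,-4,-3,147,0,0,15,-4,-3,147,0,0,15]' 0.12
python3 - <<'E'
from h import *
plan(.406,.273,.016,30)
im=snap('wrist','w11.png')
E
```

```text
clock: 16.4
position: [0.4076, 0.2732, 0.0183]
ee_rot: [-0.0, 0.5, 0.866, -0.0]
contact_force: [-0.8, -0.5, -0.4]
width: 0.0749
shift [ 0.6 -1.5  2.3] turn [-0.  0. -0.] | pos [0.4076 0.2732 0.0183] ydir 30.0 q6 -0.07 w 0.0749 F [-0.8 -0.5 -0.4] t 16.4
```

View pics/w11.png

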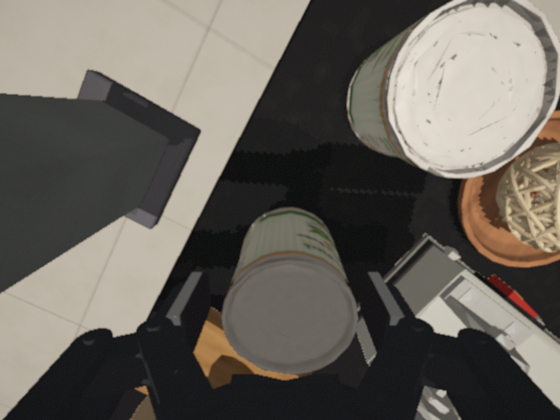

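```bash
python3 - <<'E'
from h import *
im=get_image('wrist');p,Rm,s=tool()
q=onz(im,290,311,.072);print(q,Rm.inv().apply(q-p)*1000)
E
python3 -m jog '[0,0,0,0,0,0,0,0,0,0,0,0,0,0,0,0,0,0,0,0,0,0,0,0,0,0,0,0,0,0]' 0.6 30
python3 - <<'E'
from h import *
im=get_image('wrist');p,Rm,s=tool()
snap('wrist','w12.png')
plan(.4,0.,.165,30)
E
```

```text
[0.40611949 0.27824245 0.072     ] [  4.85725838   0.17007022 -52.87983341]
clock: 17.12
position: [0.4086, 0.2744, 0.0194]
ee_rot: [0.001, 0.5, 0.866, 0.001]
contact_force: [-1.1, -0.5, 6.3]
width: 0.0565
shift [-233.2 -144.6 -145.9] turn [0.1 0.  0.1] | pos [0.4086 0.2744 0.0194] ydir 30.1 q6 -0.07 w 0.0564 F [-0.2 -1.   7.3] t 17.225
```

View pics/w12.png

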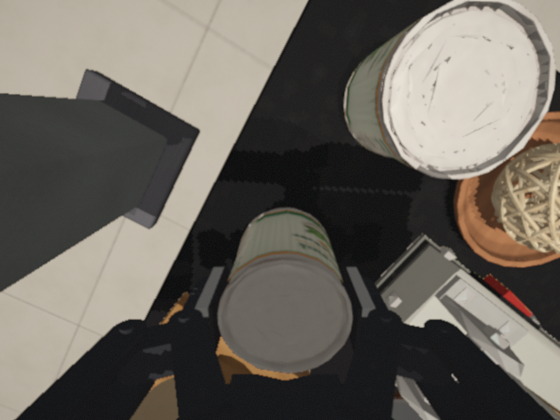

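```bash
python3 -m jog '[0,0,-30,0,0,0,0,0,-80,0,0,0,-10,-8,-130,0,0,0,-40,-25,-146,0,0,0,-88,-55,-146,0,0,0,-136,-85,-146,0,0,0,-185,-115,-146,0,0,0,-233,-145,-146,0,0,0,-233,-145,-146,0,0,0]'
python3 - <<'E'
from h import *
plan(.40,-.15,.165,60)
E
```

```text
clock: 18.35
position: [0.3986, -0.0037, 0.1642]
ee_rot: [0.0, 0.503, 0.864, -0.001]
contact_force: [0.6, -0.3, -1.8]
width: 0.0563
shift [-127.8  -71.1   -0.6] turn [ -0.    0.1 -30.4] | pos [ 0.3986 -0.0037  0.1642] ydir 29.6 q6 -0.7 w 0.0563 F [ 0.6 -0.3 -1.8] t 18.35
```

```bash
python3 -m jog '[-43,-24,0,0,0,-10,-86,-48,0,0,0,-20,-128,-71,0,0,0,-30,-128,-71,0,0,0,-30]'
python3 - <<'E'
from h import *
plan(.40,-.15,.165,60)
snap('wrist','w13.png');snap('wrist','w13b.png')
a=cv2.imread('pics/w13.png').astype(int);b=cv2.imread('pics/w13b.png').astype(int);print(np.abs(a-b)[100:250].mean())
E
```

```text
clock: 18.85
position: [0.4022, -0.1482, 0.1641]
ee_rot: [0.0, 0.259, 0.966, -0.0]
contact_force: [0.0, -0.4, -2.4]
width: 0.0566
shift [ 1.  -2.7 -0.9] turn [-0.  0. -0.] | pos [ 0.4022 -0.1482  0.1641] ydir 60.0 q6 -1.56 w 0.0566 F [ 0.  -0.4 -2.4] t 18.85
4.8874007936507935
```

View pics/w13.png

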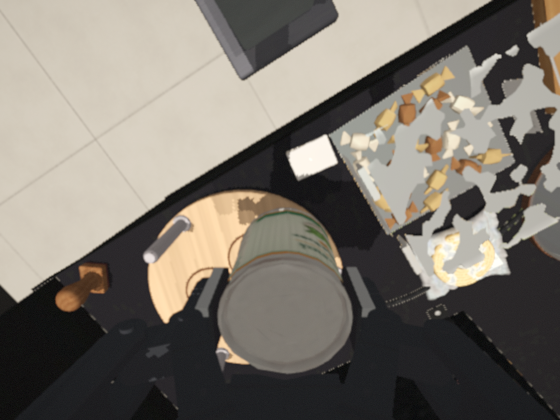

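Run:
```python
from h import *
snap('scene','s13.png');snap('top','t13.png')
a=cv2.imread('pics/s13.png')[220:370,210:390];b=cv2.imread('pics/t13.png')[195:300,280:380]
cv2.imwrite('pics/d.png',np.hstack([cv2.resize(a,(400,333),interpolation=cv2.INTER_CUBIC),cv2.resize(b,(317,333),interpolation=cv2.INTER_CUBIC)]))
```

```text
(no output)
```

View pics/d.png

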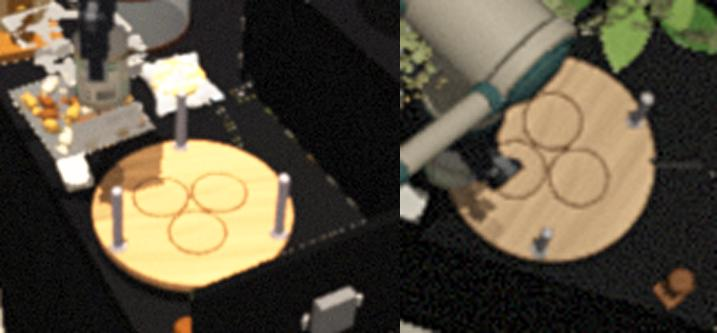

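```bash
python3 -m jog '[0,50,-20,0,0,0,0,75,-40,0,0,0,0,75,-40,0,0,0,0,75,-40,0,0,0,0,75,-40,0,0,0]'
python3 - <<'E'
from h import *
snap('wrist','w14.png')
python=None
E
python3 -m jog '[0,0,0,0,0,0,0,0,0,0,0,0,0,0,0,0,0,0,0,0,0,0,0,0]'
python3 - <<'E'
from h import *
im=snap('wrist','w14b.png')
a=cv2.imread('pics/w14.png').astype(int);b=cv2.imread('pics/w14b.png').astype(int);print(np.abs(a-b)[150:300,100:220].mean())
E
```

```text
clock: 19.68
position: [0.4379, -0.0815, 0.2034]
ee_rot: [-0.001, 0.259, 0.966, -0.0]
contact_force: [0.7, 1.0, -1.8]
width: 0.0562
clock: 20.23
position: [0.439, -0.0817, 0.2042]
ee_rot: [-0.0, 0.259, 0.966, 0.0]
contact_force: [-0.3, 0.7, -2.4]
width: 0.0568
6.364148148148148
```

View pics/w14b.png

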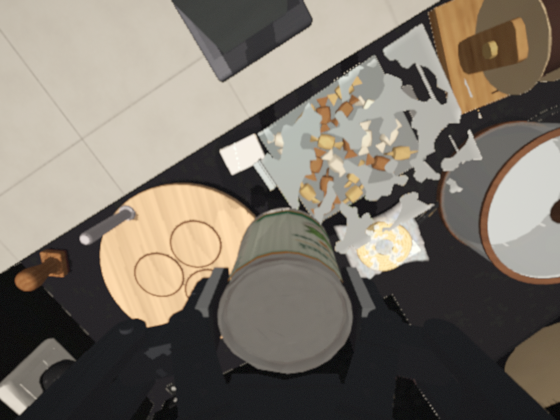

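View pics/w14.png

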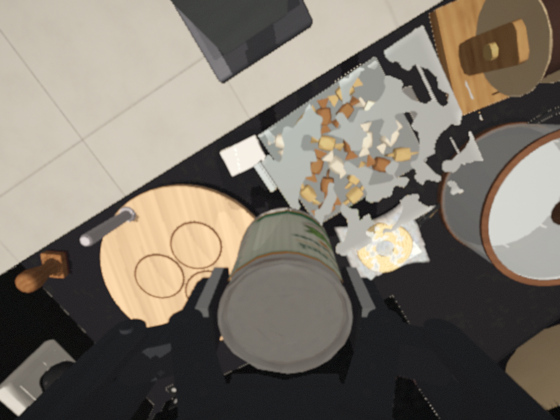

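```bash
cat >> h.py <<'E'
from scipy.optimize import least_squares
def circ(pts,r):
    q=least_squares(lambda q:np.hypot(*(pts-q[:2]).T)-r,pts.mean(0),loss='soft_l1',f_scale=.001);return q.x,np.abs(q.fun).mean()
def rings(im,box,z=.03,save=None):
    """closed ring interiors in the wood -> world centres (hole contours, interior r ~30mm)"""
    x0,y0,x1,y1=box
    g=cv2.cvtColor(im['frame'],cv2.COLOR_RGB2GRAY);g=cv2.resize(g[y0:y1,x0:x1],None,fx=4,fy=4,interpolation=cv2.INTER_CUBIC)
    bh=cv2.morphologyEx(g,cv2.MORPH_BLACKHAT,cv2.getStructuringElement(cv2.MORPH_ELLIPSE,(25,25)))
    m=(bh>18).astype(np.uint8)*255
    if save: cv2.imwrite('pics/'+save,m)
    cs,h=cv2.findContours(m,cv2.RETR_CCOMP,cv2.CHAIN_APPROX_NONE)
    for c,hh in zip(cs,h[0]):
        if hh[3]<0: continue
        P=np.array([onz(im,x0+(u+.5)/4-.5,y0+(v+.5)/4-.5,z)[:2] for u,v in c[:,0]])
        (cx,cy),r=cv2.minEnclosingCircle(P.astype(np.float32)*1000)
        if 20<r<36 and len(c)>80:
            q,e=circ(P,.0295);print('ring',q.round(4),'r',round(r,1),'e',round(e*1000,2))
E
python3 - <<'E'
from h import *
im=get_image('wrist')
rings(im,(90,180,270,340),save='m.png')
P=lambda n,uv,z:print(n,onz(im,*uv,z).round(4))
P('peg',(89,239),.11);P('pegbase',(127,215),.03)
p,Rm,s=tool();q=onz(im,286,313,p[2]-.0194+.072);print('tin off',Rm.inv().apply(q-p)*1000,p)
E
```

```text
ring [ 0.4517 -0.2695] r 28.5 e 1.48
ring [ 0.4404 -0.2066] r 28.7 e 1.4
peg [ 0.3706 -0.2475  0.11  ]
pegbase [ 0.3709 -0.2536  0.03  ]
tin off [  4.39009256  -0.8635335  -52.60013802] [ 0.43899138 -0.08162304  0.20419432]
```

View pics/m.png

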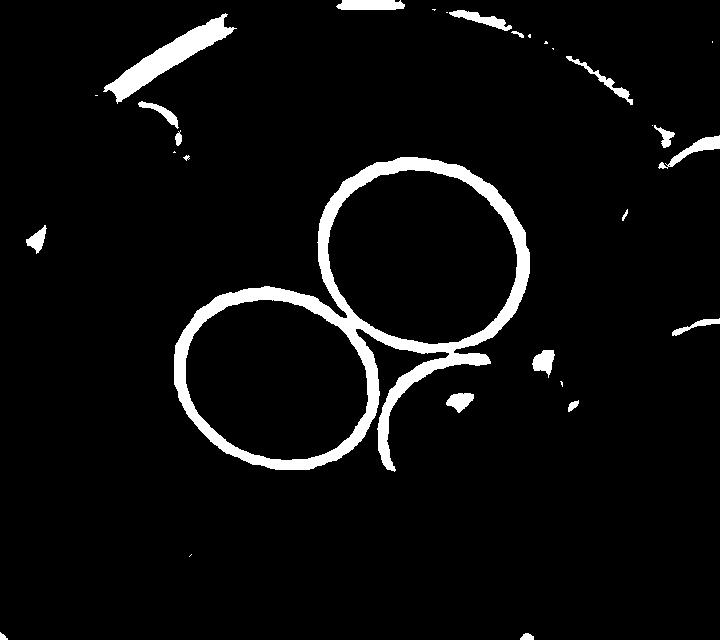

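Run:
```python
from h import *
im=get_image('top')
for uv in((308,217),(322,203),(349,217)):
  print([onz(im,*uv,z).round(3)[:2] for z in(.03,.25,.35,.45)])
im=get_image('scene')
for uv in((322,172),(415,212)):
  print([onz(im,*uv,z).round(3)[:2] for z in(.25,.35,.45)])
plan(.5007,-.2282,.11,60)
```

```text
[array([ 0.531, -0.153]), array([ 0.46 , -0.158]), array([ 0.428, -0.16 ]), array([ 0.396, -0.162])]
[array([ 0.592, -0.183]), array([ 0.513, -0.184]), array([ 0.477, -0.184]), array([ 0.441, -0.185])]
[array([ 0.572, -0.281]), array([ 0.496, -0.268]), array([ 0.461, -0.263]), array([ 0.426, -0.257])]
[array([ 0.665, -0.001]), array([ 0.563, -0.162]), array([ 0.462, -0.322])]
[array([ 0.759, -0.266]), array([ 0.642, -0.381]), array([ 0.524, -0.496])]
shift [-126.7  -96.2   94.2] turn [ 0. -0.  0.] | pos [ 0.439  -0.0816  0.2042] ydir 60.0 q6 -1.39 w 0.0565 F [-0.   0.3 -1.4] t 20.425
```

```bash
cat >> h.py <<'E'
def aim(x,y,z,ydir,off):
    """plan so that the held thing (tool offset off, mm) is at x,y"""
    a=np.radians(ydir);yy=np.array([np.cos(a),np.sin(a)]);xx=np.array([-yy[1],yy[0]])
    M=tool()[1].as_matrix()
    if M[:2,1]@yy<0: xx,yy=-xx,-yy
    t=np.array([x,y])-(off[0]*xx+off[1]*yy)/1000
    plan(t[0],t[1],z,ydir)
E
python3 - <<'E'
from h import *
aim(.5007,-.2282,.17,60,(4.4,-.9))
E
```

```text
shift [-131.1  -95.3   34.2] turn [ 0. -0.  0.] | pos [ 0.439  -0.0816  0.2042] ydir 60.0 q6 -1.39 w 0.0565 F [-0.   0.3 -1.4] t 20.425
```

```bash
python3 -m jog '[-44,-32,34,0,0,0,-88,-64,34,0,0,0,-131,-95,34,0,0,0,-131,-95,34,0,0,0,-131,-95,80,0,0,0,-131,-95,115,0,0,0,-131,-95,135,0,0,0,-131,-95,140,0,0,0,-131,-95,140,0,0,0]'
python3 - <<'E'
from h import *
aim(.5007,-.2282,.0494,60,(4.4,-.9))
im=snap('wrist','w15.png');snap('scene','s15.png')
E
```

```text
clock: 21.55
position: [0.5052, -0.229, 0.0646]
ee_rot: [0.0, 0.258, 0.966, 0.0]
contact_force: [-0.2, -0.1, -2.3]
width: 0.0564
shift [-0.1 -0.6 15.2] turn [0.  0.  0.1] | pos [ 0.5052 -0.229   0.0646] ydir 60.1 q6 -1.6 w 0.0564 F [-0.2 -0.1 -2.3] t 21.55
```

View pics/w15.png

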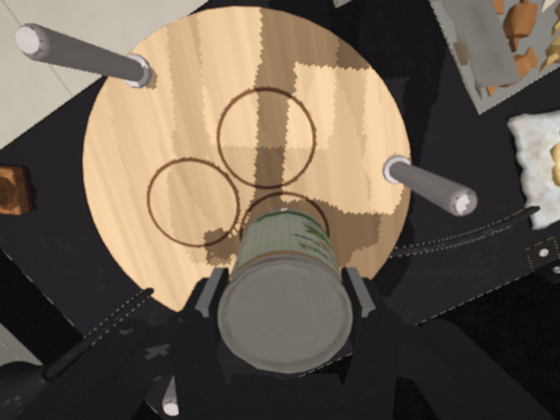

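Run:
```python
from h import *
im=get_image('wrist')
rings(im,(120,70,350,270),save='m.png')
p,Rm,s=tool()
for z in (.072,):
  q=onz(im,286,312,p[2]-.0194+.072);print('tin off',Rm.inv().apply(q-p)*1000)
# tin bottom front edge & lid edges
print('bottom front',Rm.inv().apply(onz(im,286,209,p[2]-.0194)-p)*1000)
cv2.imwrite('pics/c11.png',cv2.resize(cv2.cvtColor(im['frame'][180:400,190:380],cv2.COLOR_RGB2BGR),None,fx=3,fy=2.7,interpolation=cv2.INTER_CUBIC))
```

```text
ring [ 0.4516 -0.2699] r 28.9 e 1.08
ring [ 0.4403 -0.2067] r 29.0 e 0.99
tin off [  5.01149757  -0.74586852 -52.61214184]
bottom front [27.70255529 -0.48110766 19.33401738]
```

View pics/c11.png

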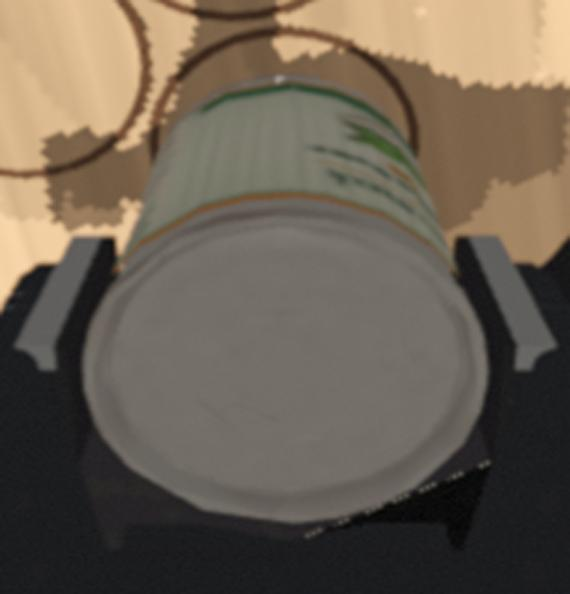

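Run:
```python
from h import *
im=get_image('wrist');p,Rm,s=tool()
c=lambda x,y:(190+x/3,180+y/2.7)
for z in(.0526,.050,.056):
  L=[(Rm.inv().apply(onz(im,*c(*q),p[2]+z)-p)*1000)[:2].round(1) for q in((85,365),(487,365),(285,203),(290,522))]
  print(z,L)
A=np.array([.44035,-.20665]);B=np.array([.45165,-.2697]);m=(A+B)/2;d=(B-A)/np.linalg.norm(B-A);n=np.array([-d[1],d[0]])
print('axis',m+n*.0185,'C',m+n*.0555)
C=m+n*.0555
print('C in tool',Rm.inv().apply(np.r_[C,.03]-p)*1000)
```

```text
0.0526 [array([  3.1, -29. ]), array([ 3.2, 26.9]), array([30.7, -1.2]), array([-27.9,  -0.4])]
0.05 [array([  1.2, -29.7]), array([ 1.3, 27.6]), array([29.5, -1.2]), array([-30.5,  -0.4])]
0.056 [array([  5.6, -28.1]), array([ 5.7, 26. ]), array([32.4, -1.2]), array([-24.4,  -0.4])]
axis [ 0.46420985 -0.23491138] C [ 0.50062956 -0.22838413]
C in tool [ 5.11325681 -1.47300277 35.28772997]
```

```bash
python3 -m jog '[5,-1,0,0,0,0,5,-1,8,0,0,0,5,-1,12,0,0,0,5,-1,12,0,0,0]'
python3 - <<'E'
from h import *
im=snap('wrist','w16.png')
cv2.imwrite('pics/c11.png',cv2.resize(cv2.cvtColor(im['frame'][150:300,200:370],cv2.COLOR_RGB2BGR),None,fx=4,fy=4,interpolation=cv2.INTER_CUBIC))
plan(.5,-.23,.0494,60)
E
```

```text
clock: 22.25
position: [0.4998, -0.2275, 0.0515]
ee_rot: [-0.001, 0.259, 0.966, 0.0]
contact_force: [-0.0, -0.5, -1.9]
width: 0.0563
shift [-1.1 -2.1  2.4] turn [ 0. -0.  0.] | pos [ 0.5001 -0.2276  0.0518] ydir 60.0 q6 -1.6 w 0.0563 F [ 0.1 -0.5 -1.7] t 22.3
```

View pics/c11.png

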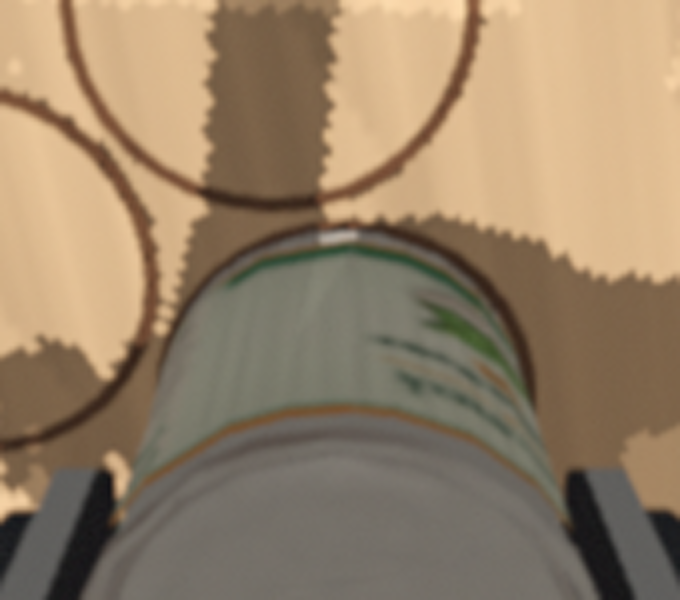

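```bash
python3 -m jog '[-0.5,0.5,2,0,0,0,-0.5,0.5,2.5,0,0,0,-0.5,0.5,2.5,0,0,0]'; python3 -m jog '[0,0,0,0,0,0,0,0,0,0,0,0,0,0,0,0,0,0,0,0,-15,0,0,0,0,0,-50,0,0,0,0,0,-100,0,0,0,0,0,-130,0,0,0,0,0,-130,0,0,0]' 0.14
python3 - <<'E'
from h import *
im=snap('wrist','w17.png')
plan(.45,-.1,.18,60)
E
```

```text
clock: 22.68
position: [0.5009, -0.2275, 0.0496]
ee_rot: [-0.0, 0.259, 0.966, 0.0]
contact_force: [-0.3, -0.5, -2.1]
width: 0.0565
clock: 23.68
position: [0.5027, -0.2286, 0.1835]
ee_rot: [0.004, 0.258, 0.966, -0.001]
contact_force: [-0.1, 0.3, 0.4]
width: 0.0732
shift [108.4  85.1   1. ] turn [-0.   0.2  0. ] | pos [ 0.5014 -0.2279  0.1814] ydir 60.0 q6 -1.6 w 0.0737 F [ 0.1  0.  -0.7] t 23.725
```

View pics/w17.png

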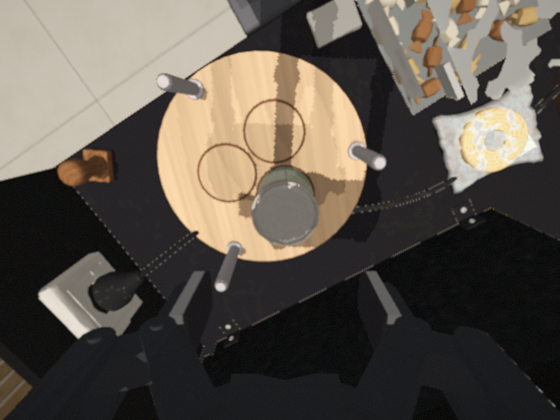

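Run:
```python
from h import *
plan(.41,-.1,.18,60)
plan(.40,.1,.18,60)
plan(.414,.374,.18,60)
```

```text
shift [143.1  65.1   0.9] turn [-0.   0.2  0. ] | pos [ 0.5014 -0.2279  0.1814] ydir 60.0 q6 -1.6 w 0.0737 F [ 0.1  0.  -0.7] t 23.725
shift [251.6 233.4   0.5] turn [-0.   0.2  0. ] | pos [ 0.5014 -0.2279  0.1814] ydir 60.0 q6 -1.6 w 0.0737 F [ 0.1  0.  -0.7] t 23.725
shift [3.764e+02 4.778e+02 1.000e-01] turn [-0.   0.2  0. ] | pos [ 0.5014 -0.2279  0.1814] ydir 60.0 q6 -1.6 w 0.0737 F [ 0.1  0.  -0.7] t 23.725
```

```bash
python3 -m jog '[48,22,0,0,0,0,95,43,0,0,0,0,143,65,0,0,0,0,176,116,0,0,0,0,209,167,0,0,0,0,242,218,0,0,0,0,270,270,0,0,0,0,298,322,0,0,0,0,326,374,0,0,0,0,352,426,0,0,0,0]' 0.1; python3 -m jog '[24,52,0,0,0,0,24,52,0,0,0,0,24,52,0,0,0,0]';python3 - <<'E'
from h import *
plan(.414,.374,.18,60)
snap('wrist','w18.png')
E
```

```text
clock: 24.98
position: [0.4075, 0.3188, 0.1783]
ee_rot: [-0.001, 0.258, 0.966, -0.001]
contact_force: [1.1, -1.1, 0.0]
width: 0.0765
clock: 25.35
position: [0.4128, 0.3734, 0.1782]
ee_rot: [-0.001, 0.258, 0.966, -0.002]
contact_force: [-0.0, 0.4, -0.7]
width: 0.0767
shift [-0.8  1.1 -1.8] turn [-0.2 -0.1  0.1] | pos [0.4128 0.3734 0.1782] ydir 60.1 q6 -0.44 w 0.0767 F [-0.   0.4 -0.7] t 25.35
```

View pics/w18.png

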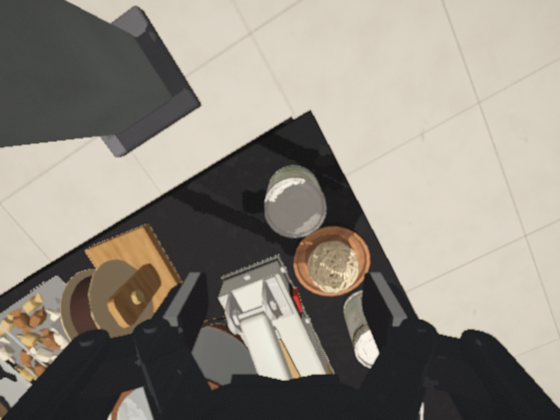

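Run:
```python
from h import *
im=get_image('wrist')
cv2.imwrite('pics/c12.png',cv2.resize(cv2.cvtColor(im['frame'][150:270,230:400],cv2.COLOR_RGB2BGR),None,fx=4,fy=4,interpolation=cv2.INTER_CUBIC))
```

```text
(no output)
```

View pics/c12.png

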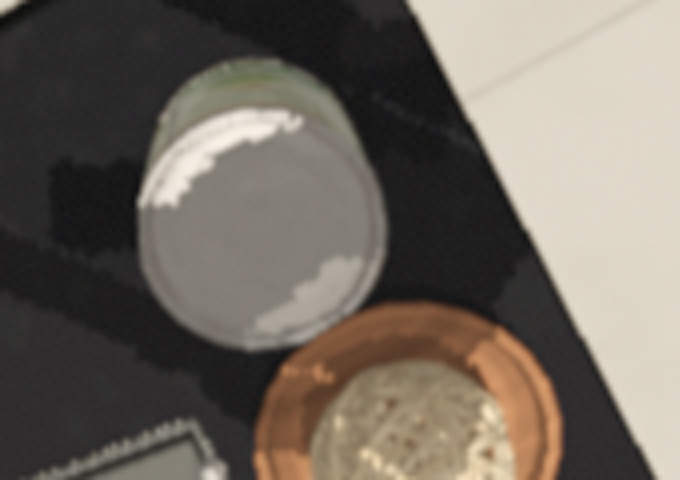

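```bash
cat >> h.py <<'E'
def lid(im,L,Rr,T,B,z,r=.0285):
    P=np.array([onz(im,*q,z)[:2] for q in(L,Rr,T,B)]);q,e=circ(P,r);print('lid',q.round(4),'err mm',round(e*1000,2));return q
E
python3 - <<'E'
from h import *
im=get_image('wrist')
c=lambda x,y:(230+x/4,150+y/4)
q=lid(im,c(138,225),c(387,225),c(262,107),c(262,352),.072)
plan(q[0],q[1],.018,60)
E
```

```text
lid [0.4162 0.3808] err mm 0.37
shift [  1.7   8.5 161.4] turn [-0.1 -0.  -0.1] | pos [0.4136 0.3728 0.1794] ydir 59.9 q6 -0.44 w 0.0768 F [ 0.9  0.1 -0.3] t 25.5
```

```bash
python3 -m jog '[2,8,20,0,0,0,2,8,70,0,0,0,2,8,120,0,0,0,2,8,150,0,0,0,2,8,161,0,0,0,2,8,161,0,0,0]'
python3 - <<'E'
from h import *
snap('wrist','w19.png')
E
python3 -m jog '[0,0,0,0,0,0,0,0,0,0,0,0,0,0,0,0,0,0,0,0,0,0,0,0,0,0,0,0,0,0]' 0.6 30
python3 - <<'E'
from h import *
snap('wrist','w20.png')
plan(.4,0.,.165,60)
a=cv2.imread('pics/w19.png');b=cv2.imread('pics/w20.png');cv2.imwrite('pics/d.png',np.hstack([cv2.resize(a,(400,300)),cv2.resize(b,(400,300))]))
E
```

```text
clock: 26.25
position: [0.4164, 0.3817, 0.0189]
ee_rot: [-0.0, 0.259, 0.966, -0.0]
contact_force: [0.6, 0.4, 0.7]
width: 0.0768
clock: 26.92
position: [0.417, 0.3827, 0.0205]
ee_rot: [0.001, 0.258, 0.966, 0.001]
contact_force: [-0.3, -1.5, 6.3]
width: 0.0564
shift [-176.5 -339.8 -145. ] turn [0.1 0.1 0.1] | pos [0.4171 0.3827 0.0205] ydir 60.1 q6 -0.43 w 0.0561 F [-0.3 -2.   6.7] t 26.975
```

View pics/d.png

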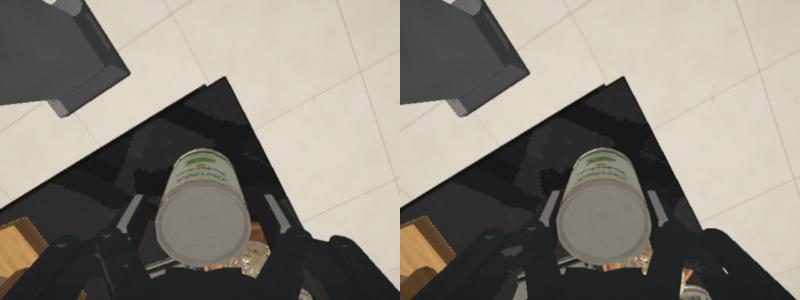

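```bash
python3 -m jog '[0,0,-30,0,0,0,0,0,-80,0,0,0,-10,-15,-130,0,0,0,-32,-60,-146,0,0,0,-58,-110,-146,0,0,0,-84,-160,-146,0,0,0,-110,-210,-146,0,0,0,-136,-260,-146,0,0,0,-160,-305,-146,0,0,0,-176,-340,-146,0,0,0]'
python3 - <<'E'
from h import *
aim(.4517,-.2699,.175,-15,(0.3,-.7))
E
```

```text
clock: 28.22
position: [0.3986, -0.002, 0.1651]
ee_rot: [0.001, 0.259, 0.966, 0.0]
contact_force: [0.7, -0.1, -1.4]
width: 0.0565
shift [-180.8 -205.5   -9.7] turn [ 0.1  0.1 75. ] | pos [ 0.3986 -0.002   0.1651] ydir 60.0 q6 -1.23 w 0.0565 F [ 0.7 -0.1 -1.4] t 28.225
```

```bash
python3 -m jog '[-25,-28,-5,0,0,10,-50,-56,-5,0,0,20,-75,-84,-5,0,0,30,-100,-112,-5,0,0,40,-125,-140,-5,0,0,50,-150,-168,-5,0,0,60,-170,-192,-5,0,0,70,-181,-205,-5,0,0,75,-181,-205,-5,0,0,75,-181,-205,-5,0,0,75]'
python3 - <<'E'
from h import *
aim(.4517,-.2699,.066,-15,(0.3,-.7))
im=snap('wrist','w21.png')
E
```

```text
clock: 29.48
position: [0.4528, -0.2671, 0.1696]
ee_rot: [-0.001, 0.793, 0.61, 0.0]
contact_force: [-0.5, -0.3, -2.6]
width: 0.0562
shift [ -3.4   0.4 103.6] turn [-0.  -0.1  0.1] | pos [ 0.4528 -0.2671  0.1696] ydir -14.9 q6 -0.41 w 0.0562 F [-0.5 -0.3 -2.6] t 29.475
```

View pics/w21.png

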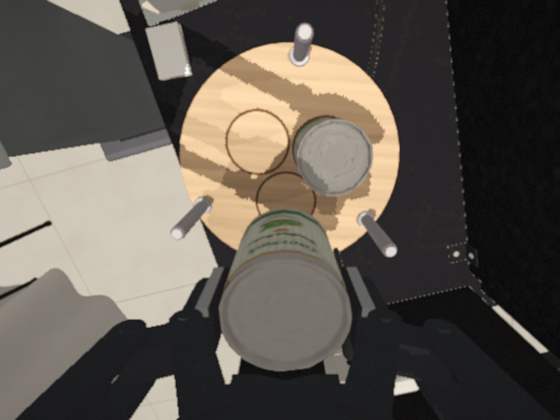

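```bash
python3 -m jog '[-3,0,30,0,0,0,-3,0,70,0,0,0,-3,0,95,0,0,0,-3,0,103,0,0,0,-3,0,103,0,0,0]'
python3 - <<'E'
from h import *
im=snap('wrist','w22.png')
cv2.imwrite('pics/c13.png',cv2.resize(cv2.cvtColor(im['frame'][60:320,150:410],cv2.COLOR_RGB2BGR),None,fx=2.3,fy=2.3,interpolation=cv2.INTER_CUBIC))
rings(im,(150,60,300,250))
aim(.4517,-.2699,.053,-15,(0.3,-.7))
E
```

```text
clock: 30.15
position: [0.4526, -0.2706, 0.0669]
ee_rot: [-0.0, 0.793, 0.609, 0.0]
contact_force: [-0.3, -0.3, -3.0]
width: 0.0564
ring [ 0.4403 -0.2068] r 29.2 e 0.94
shift [ 0.5 -1.  14.6] turn [0.1 0.  0.1] | pos [ 0.4531 -0.2711  0.0676] ydir -14.9 q6 -0.41 w 0.0565 F [-0.1  0.1 -1.8] t 30.2
```

View pics/c13.png

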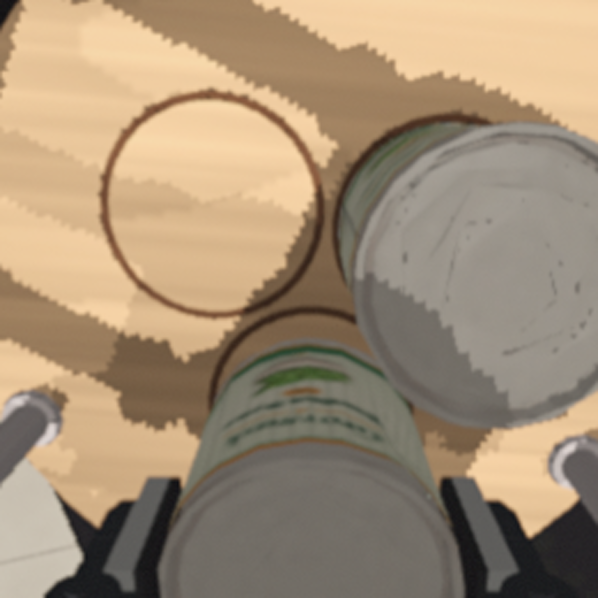

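```bash
python3 -m jog '[0,-1,8,0,0,0,0,-1,13,0,0,0,0,-1,13.5,0,0,0,0,-1,13.5,0,0,0]'
python3 - <<'E'
from h import *
im=snap('wrist','w23.png')
cv2.imwrite('pics/c14.png',cv2.resize(cv2.cvtColor(im['frame'][160:310,200:370],cv2.COLOR_RGB2BGR),None,fx=4,fy=4,interpolation=cv2.INTER_CUBIC))
aim(.4517,-.2699,.0505,-15,(0.3,-.7))
E
```

```text
clock: 30.7
position: [0.4515, -0.2709, 0.0532]
ee_rot: [0.0, 0.793, 0.609, 0.0]
contact_force: [0.3, -0.6, -2.0]
width: 0.0563
shift [0.7 0.5 2.8] turn [0. 0. 0.] | pos [ 0.4516 -0.2709  0.0533] ydir -15.0 q6 -0.41 w 0.0566 F [-0.2 -0.1 -2.2] t 30.75
```

View pics/c14.png

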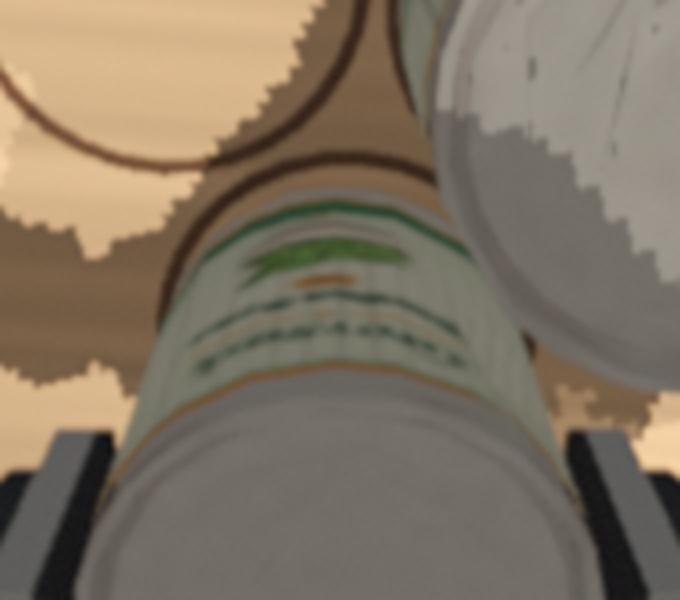

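```bash
python3 -m jog '[3,1,0,0,0,0,3,1,1,0,0,0,3,1,1,0,0,0]'
python3 - <<'E'
from h import *
im=snap('wrist','w24.png')
cv2.imwrite('pics/c14.png',cv2.resize(cv2.cvtColor(im['frame'][160:310,200:370],cv2.COLOR_RGB2BGR),None,fx=4,fy=4,interpolation=cv2.INTER_CUBIC))
aim(.4517,-.2699,.0505,-15,(0.3,-.7))
E
```

```text
clock: 31.12
position: [0.4532, -0.268, 0.0521]
ee_rot: [-0.0, 0.793, 0.609, 0.0]
contact_force: [0.6, 1.1, -1.5]
width: 0.0568
shift [-2.5 -0.3  1.6] turn [-0. -0.  0.] | pos [ 0.4532 -0.2681  0.0521] ydir -15.0 q6 -0.41 w 0.0563 F [-1.  -0.2 -1.7] t 31.175
```

View pics/c14.png

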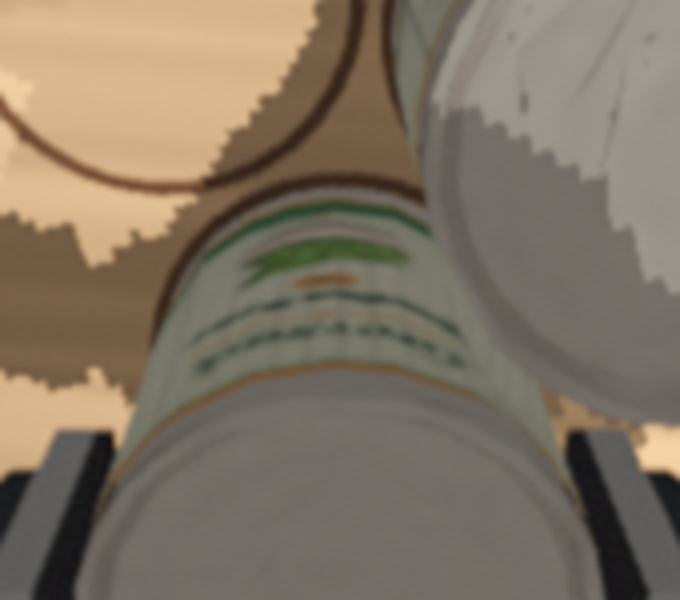

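```bash
python3 -m jog '[0,-0.5,1.5,0,0,0,0,-0.5,2,0,0,0,0,-0.5,2,0,0,0]'; python3 -m jog '[0,0,0,0,0,0,0,0,0,0,0,0,0,0,0,0,0,0,0,0,-15,0,0,0,0,0,-50,0,0,0,0,0,-100,0,0,0,0,0,-130,0,0,0,0,0,-130,0,0,0]' 0.16
python3 - <<'E'
from h import *
im=snap('wrist','w25.png')
plan(.41,-.05,.18,30)
E
```

```text
clock: 31.55
position: [0.4529, -0.268, 0.0505]
ee_rot: [0.0, 0.793, 0.609, 0.0]
contact_force: [-0.6, 0.2, 3.0]
width: 0.0564
clock: 32.55
position: [0.4545, -0.2693, 0.184]
ee_rot: [0.004, 0.793, 0.609, 0.001]
contact_force: [0.5, -0.2, -0.1]
width: 0.0722
shift [199.9 -98.2   1.4] turn [  0.1   0.1 -45. ] | pos [ 0.4533 -0.2685  0.182 ] ydir -15.0 q6 -0.41 w 0.072 F [ 0.2  0.1 -0.2] t 32.6
```

View pics/w25.png

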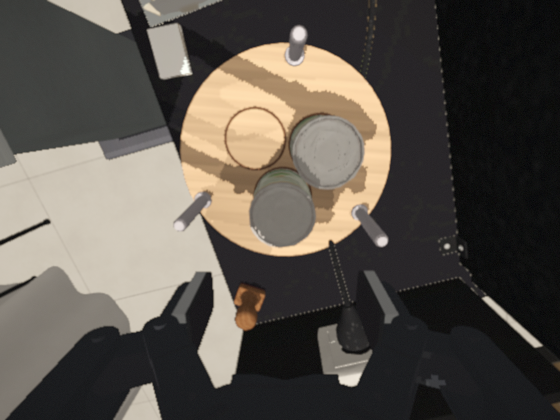

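Run:
```python
from h import *
for q in((.41,-.05),(.40,.2),(.44,.383),(.52,.383)): plan(*q,.18,-30)
```

```text
shift [199.9 -98.2   1.4] turn [ 0.2  0.1 15. ] | pos [ 0.4533 -0.2685  0.182 ] ydir -15.0 q6 -0.41 w 0.072 F [ 0.2  0.1 -0.2] t 32.6
shift [ 438.8 -172.5    0.8] turn [ 0.2  0.1 15. ] | pos [ 0.4533 -0.2685  0.182 ] ydir -15.0 q6 -0.41 w 0.072 F [ 0.2  0.1 -0.2] t 32.6
shift [ 6.259e+02 -1.811e+02  5.000e-01] turn [ 0.2  0.1 15. ] | pos [ 0.4533 -0.2685  0.182 ] ydir -15.0 q6 -0.41 w 0.072 F [ 0.2  0.1 -0.2] t 32.6
shift [ 646.6 -103.8    0.8] turn [ 0.2  0.1 15. ] | pos [ 0.4533 -0.2685  0.182 ] ydir -15.0 q6 -0.41 w 0.072 F [ 0.2  0.1 -0.2] t 32.6
```

```bash
python3 -m jog '[50,-25,0,0,0,3,100,-50,0,0,0,6,150,-75,0,0,0,9,200,-98,0,0,0,12,255,-115,0,0,0,15,310,-132,0,0,0,365,-150,0,0,0,15,420,-167,0,0,0,15,475,-175,0,0,0,15,530,-178,0,0,0,15]' 0.12
python3 - <<'E'
from h import *
plan(.44,.383,.18,-30);plan(.52,.383,.18,-30)
E
```

```text
shift [ 6.259e+02 -1.811e+02  5.000e-01] turn [ 0.2  0.1 15. ] | pos [ 0.4533 -0.2685  0.182 ] ydir -15.0 q6 -0.41 w 0.072 F [ 0.2  0.1 -0.2] t 32.6
shift [ 646.6 -103.8    0.8] turn [ 0.2  0.1 15. ] | pos [ 0.4533 -0.2685  0.182 ] ydir -15.0 q6 -0.41 w 0.072 F [ 0.2  0.1 -0.2] t 32.6$: bad value
```

I mistyped one row (5 numbers), so the call was refused and the arm did not move.

```bash
python3 -m jog '[50,-25,0,0,0,3,100,-50,0,0,0,6,150,-75,0,0,0,9,200,-98,0,0,0,12,255,-115,0,0,0,15,310,-132,0,0,0,15,365,-150,0,0,0,15,420,-167,0,0,0,15,475,-175,0,0,0,15,530,-178,0,0,0,15]' 0.12
python3 - <<'E'
from h import *
plan(.44,.383,.18,-30);plan(.52,.383,.18,-30)
E
```

```text
clock: 33.85
position: [0.4163, 0.2914, 0.1791]
ee_rot: [0.0, 0.866, 0.501, -0.001]
contact_force: [1.2, -0.5, -0.8]
width: 0.0752
shift [ 91.2 -25.1  -1.1] turn [-0.1  0.1  0.1] | pos [0.4163 0.2914 0.1791] ydir -29.9 q6 1.0 w 0.0752 F [ 1.2 -0.5 -0.8] t 33.85
shift [131.1  44.2  -1.3] turn [-0.1  0.1  0.1] | pos [0.4163 0.2914 0.1791] ydir -29.9 q6 1.0 w 0.0752 F [ 1.2 -0.5 -0.8] t 33.85
```

```bash
python3 -m jog '[46,-12,0,0,0,0,91,-25,0,0,0,0,112,10,0,0,0,0,131,44,0,0,0,0,131,44,0,0,0,0]'
python3 - <<'E'
from h import *
im=snap('wrist','w26.png')
plan(.594,.383,.18,-30)
E
```

```text
clock: 34.48
position: [0.5229, 0.3809, 0.1778]
ee_rot: [0.0, 0.866, 0.5, -0.001]
contact_force: [-0.7, -0.6, -0.4]
width: 0.0752
shift [38.4 62.1 -2.2] turn [-0.1  0.2 -0. ] | pos [0.5211 0.3808 0.1781] ydir -30.0 q6 1.05 w 0.075 F [-0.4 -0.7 -0.9] t 34.525
```

View pics/w26.png

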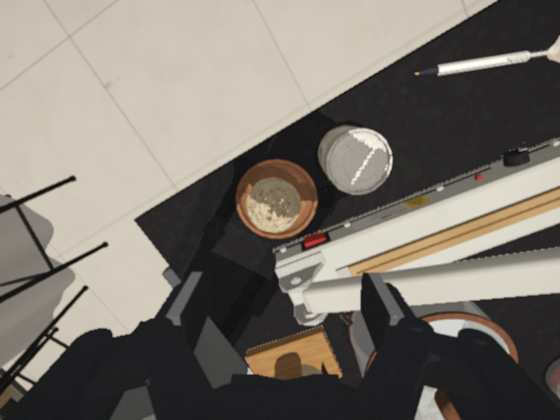

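Run:
```python
from h import *
im=cv2.imread('pics/w26.png');cv2.imwrite('pics/c15.png',cv2.resize(im[110:220,300:420],None,fx=5,fy=5,interpolation=cv2.INTER_CUBIC))
```

```text
(no output)
```

View pics/c15.png

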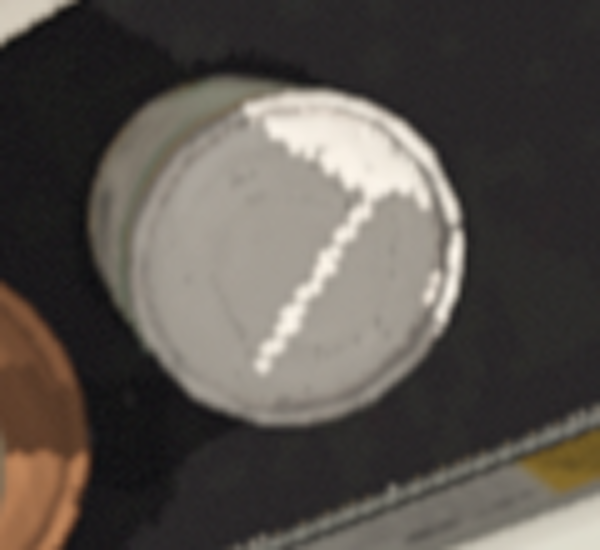

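Run:
```python
from h import *
im=get_image('wrist')
c=lambda x,y:(300+x/5,110+y/5)
q=lid(im,c(133,255),c(463,255),c(300,88),c(300,424),.072)
plan(q[0],q[1],.019,-30)
```

```text
lid [0.5963 0.3842] err mm 0.3
shift [ 41.5  64.7 159.2] turn [-0.1  0.2  0. ] | pos [0.5201 0.3809 0.1785] ydir -30.0 q6 1.05 w 0.0751 F [0.4 0.1 0.1] t 34.575
```

```bash
python3 -m jog '[20,32,0,0,0,0,41,65,0,0,0,0,41,65,30,0,0,0,41,65,80,0,0,0,41,65,125,0,0,0,41,65,152,0,0,0,41,65,159,0,0,0,41,65,159,0,0,0]'
python3 - <<'E'
from h import *
snap('wrist','w27.png')
E
```

```text
clock: 35.58
position: [0.5974, 0.3847, 0.0216]
ee_rot: [-0.0, 0.866, 0.5, -0.0]
contact_force: [0.3, -0.3, -0.2]
width: 0.0751
```

View pics/w27.png

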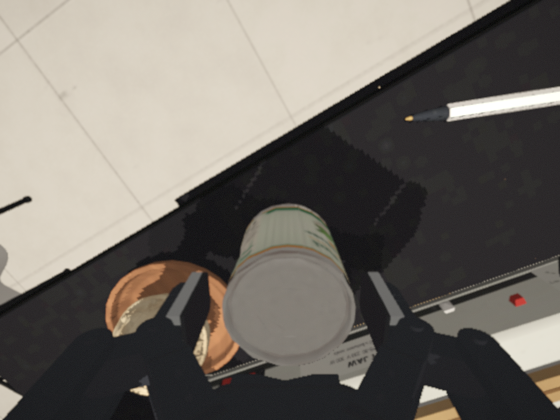

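```bash
python3 -m jog '[0,0,0,0,0,0,0,0,0,0,0,0,0,0,0,0,0,0,0,0,0,0,0,0,0,0,0,0,0,0]' 0.6 30
python3 - <<'E'
from h import *
for q in((.597,.385),(.52,.383),(.44,.383),(.40,.2),(.40,0)): plan(*q,.17,-30)
E
```

```text
clock: 36.25
position: [0.5991, 0.3851, 0.0233]
ee_rot: [-0.0, 0.866, 0.5, 0.002]
contact_force: [0.4, -0.8, 5.9]
width: 0.0564
shift [  -0.7   -1.5 -146.7] turn [ 0.1 -0.2  0. ] | pos [0.5991 0.3851 0.0233] ydir -30.0 q6 1.0 w 0.0564 F [ 0.4 -0.8  5.9] t 36.25
shift [ -40.9  -67.2 -146.9] turn [ 0.1 -0.2  0. ] | pos [0.5991 0.3851 0.0233] ydir -30.0 q6 1.0 w 0.0564 F [ 0.4 -0.8  5.9] t 36.25
shift [ -80.8 -136.5 -147.1] turn [ 0.1 -0.2  0. ] | pos [0.5991 0.3851 0.0233] ydir -30.0 q6 1.0 w 0.0564 F [ 0.4 -0.8  5.9] t 36.25
shift [-259.4  -79.7 -147.6] turn [ 0.1 -0.2  0. ] | pos [0.5991 0.3851 0.0233] ydir -30.0 q6 1.0 w 0.0564 F [ 0.4 -0.8  5.9] t 36.25
shift [-432.6   20.2 -147.9] turn [ 0.1 -0.2  0. ] | pos [0.5991 0.3851 0.0233] ydir -30.0 q6 1.0 w 0.0564 F [ 0.4 -0.8  5.9] t 36.25
```

```bash
python3 -m jog '[0,0,-40,0,0,0,0,0,-95,0,0,0,0,0,-147,0,0,0,-20,-34,-147,0,0,0,-41,-67,-147,0,0,0,-61,-102,-147,0,0,0,-81,-136,-147,0,0,0,-130,-120,-147,0,0,0,-180,-105,-147,0,0,0,-230,-90,-147,0,0,0]'
python3 - <<'E'
from h import *
plan(.40,0.05,.17,-5)
aim(.4404,-.2067,.17,40,(0,-.7))
E
```

```text
clock: 37.5
position: [0.4042, 0.2288, 0.1681]
ee_rot: [0.0, 0.866, 0.501, 0.0]
contact_force: [0.7, -1.5, -1.0]
width: 0.0565
shift [-157.1   85.5   -1.8] turn [  0.    0.  -24.9] | pos [0.4042 0.2288 0.1681] ydir -29.9 q6 0.89 w 0.0565 F [ 0.7 -1.5 -1. ] t 37.5
shift [-358.9  248.7   -1.7] turn [  0.    0.  -69.9] | pos [0.4042 0.2288 0.1681] ydir -29.9 q6 0.89 w 0.0565 F [ 0.7 -1.5 -1. ] t 37.5
```

```bash
python3 -m jog '[-40,24,-2,0,0,-8,-80,48,-2,0,0,-16,-120,75,-2,0,0,-24,-160,102,-2,0,0,-32,-200,130,-2,0,0,-40,-240,160,-2,0,0,-48,-280,190,-2,0,0,-56,-320,220,-2,0,0,-64,-359,249,-2,0,0,-70,-359,249,-2,0,0,-70]'
python3 - <<'E'
from h import *
aim(.4404,-.2067,.068,40,(0,-.7))
im=snap('wrist','w28.png')
E
```

```text
clock: 38.75
position: [0.442, -0.2085, 0.1701]
ee_rot: [0.001, 0.424, 0.906, -0.001]
contact_force: [-0.0, 0.8, -2.6]
width: 0.0565
shift [  2.6   0.7 102.1] turn [-0.   0.1 -0.2] | pos [ 0.442  -0.2085  0.1701] ydir 39.8 q6 -1.28 w 0.0565 F [-0.   0.8 -2.6] t 38.75
```

View pics/w28.png

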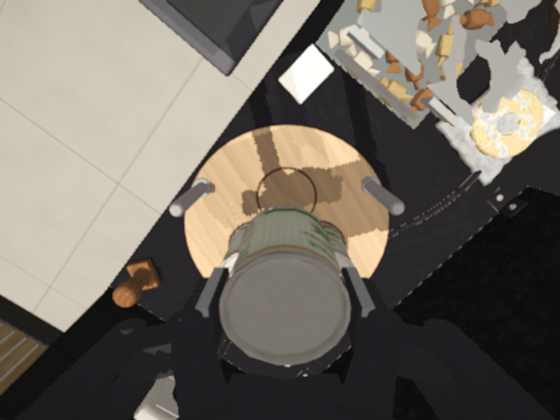

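```bash
python3 -m jog '[3,1,20,0,0,0,3,1,38,0,0,0,3,1,42,0,0,0,3,1,42,0,0,0]'
python3 - <<'E'
from h import *
aim(.4404,-.2067,.068,40,(0,-.7))
im=snap('wrist','w29.png')
cv2.imwrite('pics/c16.png',cv2.resize(cv2.cvtColor(im['frame'][130:390,170:410],cv2.COLOR_RGB2BGR),None,fx=2.3,fy=2.3,interpolation=cv2.INTER_CUBIC))
rings(im,(220,130,350,260))
p,Rm,s=tool();print('ring A in tool',Rm.inv().apply(np.array([.4404,-.2067,.03])-p)*1000,'bottom front',Rm.inv().apply(onz(im,286,208,p[2]-.0233)-p)*1000)
E
```

```text
clock: 39.3
position: [0.4403, -0.2014, 0.1284]
ee_rot: [-0.0, 0.422, 0.907, 0.0]
contact_force: [-0.4, -0.2, -1.8]
width: 0.0565
shift [-4.2 -2.7 60.4] turn [ 0.  -0.   0.1] | pos [ 0.4403 -0.2014  0.1284] ydir 40.1 q6 -1.27 w 0.0565 F [-0.4 -0.2 -1.8] t 39.3
ring A in tool [-3.51915165 -3.42989375 98.77242753] bottom front [27.21520598 -0.84875191 23.28015751]
```

View pics/c16.png

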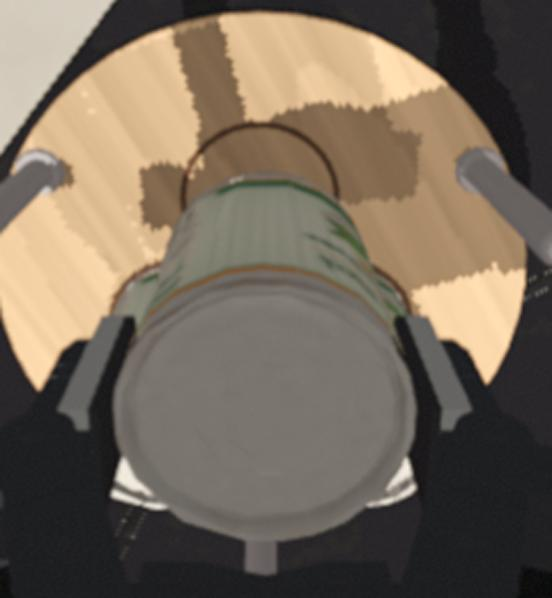

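```bash
python3 -m jog '[0,-2.6,0,0,0,0,0,-2.6,10,0,0,0,0,-2.6,25,0,0,0,0,-2.6,40,0,0,0,0,-2.6,55,0,0,0,0,-2.6,60,0,0,0,0,-2.6,60,0,0,0]'
python3 - <<'E'
from h import *
aim(.4404,-.2067,.0533,40,(-1.3,-.8))
im=snap('wrist','w30.png')
cv2.imwrite('pics/c16.png',cv2.resize(cv2.cvtColor(im['frame'][130:390,170:410],cv2.COLOR_RGB2BGR),None,fx=2.3,fy=2.3,interpolation=cv2.INTER_CUBIC))
E
```

```text
clock: 40.22
position: [0.4382, -0.2038, 0.0679]
ee_rot: [-0.0, 0.422, 0.906, 0.0]
contact_force: [-1.2, 0.9, -2.7]
width: 0.0565
shift [-2.3  0.6 14.6] turn [-0. -0.  0.] | pos [ 0.4382 -0.2038  0.0679] ydir 40.0 q6 -1.28 w 0.0565 F [-1.2  0.9 -2.7] t 40.225
```

View pics/c16.png

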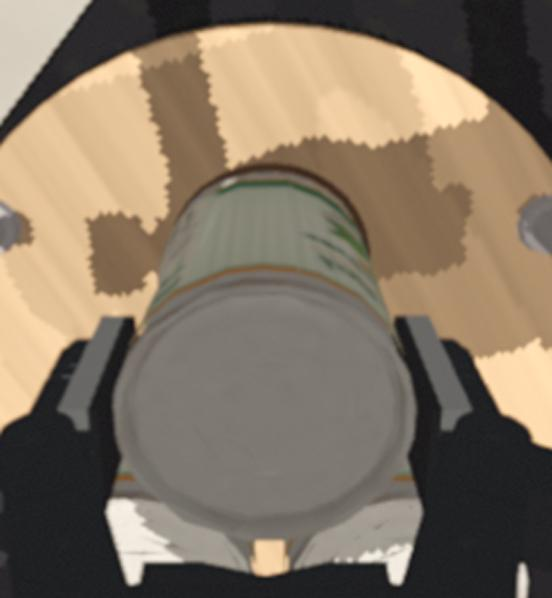

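```bash
python3 -m jog '[-1,0.6,6,0,0,0,-2,0.6,11,0,0,0,-2,0.6,12,0,0,0,-2,0.6,12,0,0,0]'
python3 - <<'E'
from h import *
aim(.4404,-.2067,.0533,40,(-1.3,-.8))
im=snap('wrist','w31.png')
cv2.imwrite('pics/c16.png',cv2.resize(cv2.cvtColor(im['frame'][160:310,200:370],cv2.COLOR_RGB2BGR),None,fx=4,fy=4,interpolation=cv2.INTER_CUBIC))
E
```

```text
clock: 40.78
position: [0.4401, -0.205, 0.0561]
ee_rot: [-0.0, 0.422, 0.906, 0.0]
contact_force: [-0.2, 0.1, -1.4]
width: 0.0563
shift [-0.2 -0.1  2.8] turn [ 0. -0.  0.] | pos [ 0.4401 -0.205   0.0561] ydir 40.0 q6 -1.28 w 0.0563 F [-0.2  0.1 -1.4] t 40.775
```

View pics/c16.png

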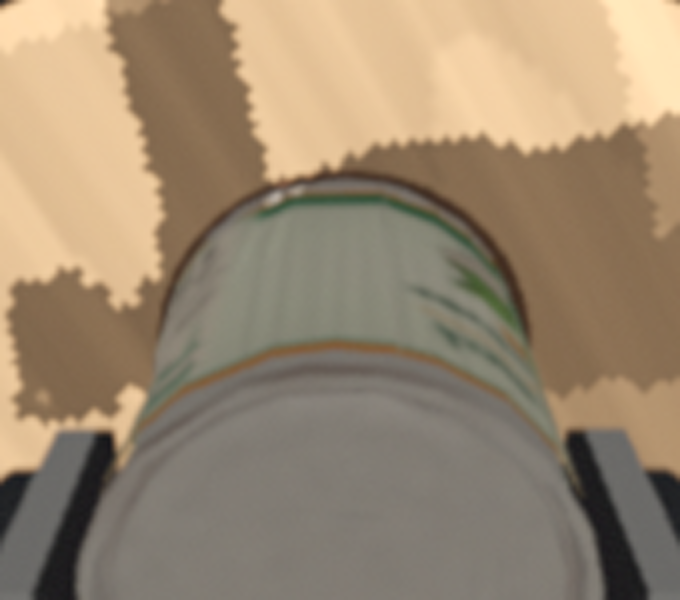

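```bash
python3 -m jog '[-0.8,0.4,2,0,0,0,-0.8,0.4,2.8,0,0,0,-0.8,0.4,2.8,0,0,0]'; python3 -m jog '[0,0,0,0,0,0,0,0,0,0,0,0,0,0,0,0,0,0,0,0,-15,0,0,0,0,0,-50,0,0,0,0,0,-100,0,0,0,0,0,-130,0,0,0,40,20,-130,0,0,0,80,40,-130,0,0,0]' 0.16
python3 - <<'E'
from h import *
im=snap('wrist','w32.png')
plan(.45,-.1,.18,40)
E
```

```text
clock: 41.2
position: [0.441, -0.2054, 0.0534]
ee_rot: [0.0, 0.422, 0.906, 0.0]
contact_force: [-0.5, -0.5, -1.8]
width: 0.0564
clock: 42.32
position: [0.4201, -0.1178, 0.1839]
ee_rot: [0.001, 0.423, 0.906, 0.0]
contact_force: [-0.4, 0.2, 0.1]
width: 0.0716
shift [-12.2  33.1   3.4] turn [ 0.1 -0.4  0.1] | pos [ 0.4168 -0.112   0.1834] ydir 40.1 q6 -1.13 w 0.0715 F [-1.7  4.6 -1.4] t 42.375
```

View pics/w32.png

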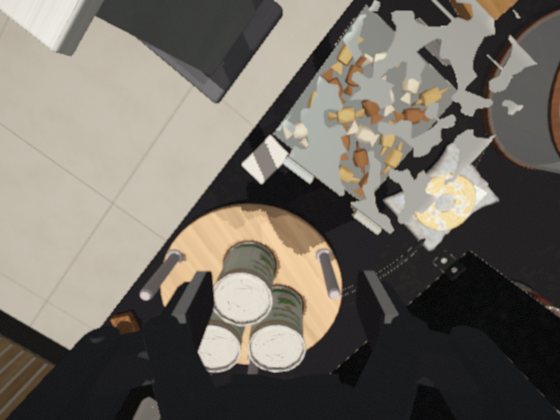

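Run:
```python
from h import *
plan(.49,-.30,.19,40)
```

```text
shift [-190.9  -65.    -7.9] turn [ 0.1 -0.4  0.1] | pos [ 0.4168 -0.112   0.1834] ydir 40.1 q6 -1.13 w 0.0715 F [-1.7  4.6 -1.4] t 42.375
```

```bash
python3 -m jog '[-48,-16,-15,0,0,0,-96,-32,-15,0,0,0,-144,-48,-15,0,0,0,-190,-65,-15,0,0,0,-190,-65,-15,0,0,0,-190,-65,-15,0,0,0]'
python3 - <<'E'
from h import *
im=snap('wrist','w33.png')
cv2.imwrite('pics/c17.png',cv2.resize(cv2.cvtColor(im['frame'][90:290,170:400],cv2.COLOR_RGB2BGR),None,fx=3.2,fy=3,interpolation=cv2.INTER_CUBIC))
E
```

```text
clock: 43.12
position: [0.492, -0.3052, 0.1979]
ee_rot: [-0.001, 0.423, 0.906, 0.0]
contact_force: [-1.0, 1.1, -1.3]
width: 0.0715
```

View pics/c17.png

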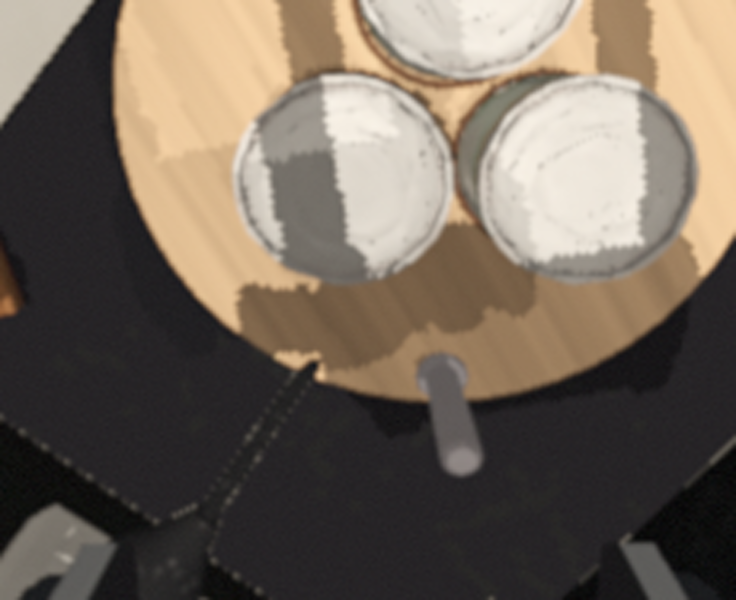

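```bash
cp pics/w33.png pics/x.png
python3 - <<'E'
from h import *
im=snap('wrist','w34.png')
cv2.imwrite('pics/c18.png',cv2.resize(cv2.cvtColor(im['frame'][40:200,200:400],cv2.COLOR_RGB2BGR),None,fx=3.5,fy=3.5,interpolation=cv2.INTER_CUBIC))
c=lambda x,y:(170+x/3.2,90+y/3)
print('B',lid(im,c(234,178),c(454,178),c(343,72),c(343,284),.102)-np.array([.45165,-.2697]))
print('C',lid(im,c(480,178),c(697,178),c(590,74),c(590,284),.102)-np.array([.50063,-.22838]))
E
```

```text
lid [ 0.4513 -0.2681] err mm 0.16
B [-0.00032189  0.00155546]
lid [ 0.4996 -0.2278] err mm 0.27
C [-0.00098049  0.00059235]
```

View pics/c18.png

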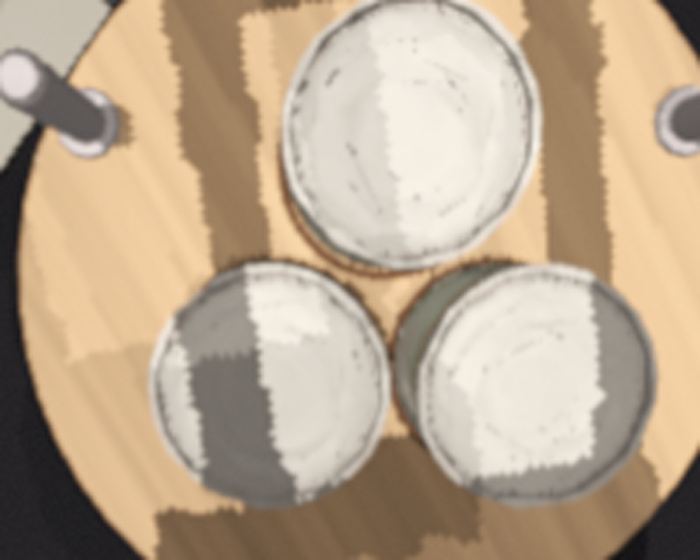

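Run:
```python
from h import *
im=get_image('wrist')
c=lambda x,y:(200+x/3.5,40+y/3.5)
print('A',lid(im,c(283,130),c(540,120),c(410,0),c(405,270),.102)-np.array([.44035,-.20665]))
for q in((18,75),(693,100)):print(onz(im,*c(*q),.11 if q[0]<50 else .03).round(4))
o=np.array([.4642,-.2349]);print(o+.097*np.array([np.cos(np.radians(70)),np.sin(np.radians(70))]),o+.097*np.array([np.cos(np.radians(190)),np.sin(np.radians(190))]))
plan(.40,.0,.20,40)
plan(.50,.142,.20,40)
```

```text
lid [ 0.4408 -0.2068] err mm 0.61
A [ 0.00043214 -0.00017301]
[ 0.369  -0.2518  0.11  ]
[ 0.4947 -0.1382  0.03  ]
[ 0.49737595 -0.14374982] [ 0.36867365 -0.25174387]
shift [292.2 125.6  -1.3] turn [ 0.  -0.   0.1] | pos [ 0.4921 -0.3044  0.1986] ydir 40.1 q6 -1.37 w 0.0719 F [-1.2 -0.1  0. ] t 43.275
shift [336.5 293.5  -1.2] turn [ 0.  -0.   0.1] | pos [ 0.4921 -0.3044  0.1986] ydir 40.1 q6 -1.37 w 0.0719 F [-1.2 -0.1  0. ] t 43.275
```

Run:
```python
from h import *
im=cv2.imread('pics/scene0.png');c=cv2.resize(im[130:300,230:440],None,fx=3.7,fy=3.5,interpolation=cv2.INTER_CUBIC)
c=cv2.convertScaleAbs(c,alpha=2.2,beta=20);cv2.imwrite('pics/c19.png',c)
```

```text
(no output)
```

View pics/c19.png

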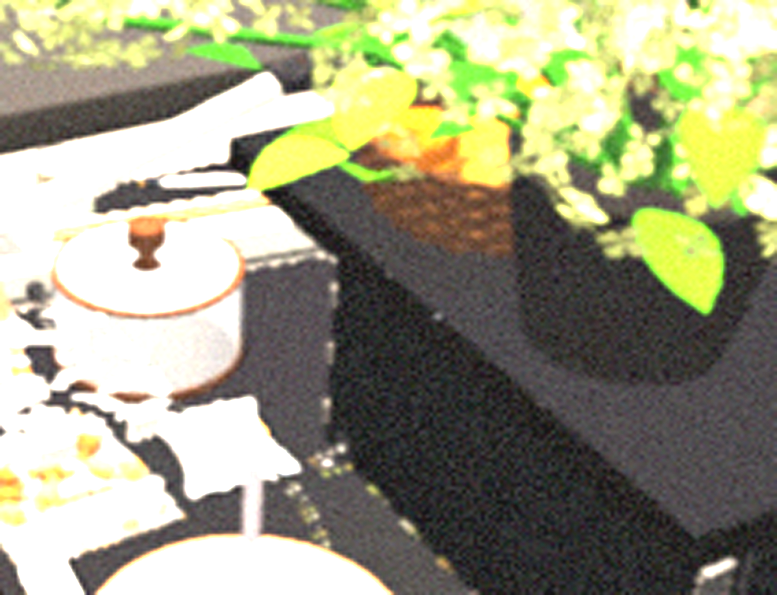

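Run:
```python
from h import *
im=get_image('scene')
for c in((235,140),(695,535),(270,200)):
  u,v=230+c[0]/3.7-3.5,130+c[1]/3.5-2.3
  print(onz(im,u,v,.25).round(3))
for c,z in(((332,260),0),((332,260),.17),((332,450),0.),((147,222),.133),((147,222+60),.09)):
  u,v=230+c[0]/3.7-3.5,130+c[1]/3.5-2.3
  print(c,z,onz(im,u,v,z).round(3))
```

```text
[0.599 0.058 0.25 ]
[ 0.599 -0.454  0.25 ]
[ 0.578 -0.036  0.25 ]
(332, 260) 0 [0.789 0.22  0.   ]
(332, 260) 0.17 [ 0.643 -0.016  0.17 ]
(332, 450) 0.0 [ 0.639 -0.039  0.   ]
(147, 222) 0.133 [0.571 0.154 0.133]
(147, 282) 0.09 [0.559 0.129 0.09 ]
```

Run:
```python
from h import *
plan(.40,-.1,.20,60)
plan(.40,.05,.20,60)
plan(.50,.142,.20,60)
```

```text
shift [215.8  61.2  -1.3] turn [  0.   -0.  -19.9] | pos [ 0.4922 -0.3045  0.1987] ydir 40.1 q6 -1.37 w 0.0721 F [0.6 0.3 0.5] t 43.325
shift [330.6 157.8  -1.2] turn [  0.   -0.  -19.9] | pos [ 0.4922 -0.3045  0.1987] ydir 40.1 q6 -1.37 w 0.0721 F [0.6 0.3 0.5] t 43.325
shift [336.5 293.5  -1.2] turn [  0.   -0.  -19.9] | pos [ 0.4922 -0.3045  0.1987] ydir 40.1 q6 -1.37 w 0.0721 F [0.6 0.3 0.5] t 43.325
```

```bash
python3 -m jog '[54,15,0,0,0,-3,108,30,0,0,0,-6,162,46,0,0,0,-9,216,61,0,0,0,-12,265,105,0,0,0,-15,310,145,0,0,0,-18,330,190,0,0,0,-20,334,240,0,0,0,-20,336,293,0,0,0,-20,336,293,0,0,0,-20]' 0.2
python3 - <<'E'
from h import *
im=snap('wrist','w35.png')
plan(.566,.142,.20,60)
E
```

```text
clock: 44.58
position: [0.5026, 0.1428, 0.1983]
ee_rot: [0.001, 0.257, 0.967, 0.001]
contact_force: [-0.2, -0.6, -0.2]
width: 0.0683
shift [-56.4  33.   -1.9] turn [-0.  -0.   0.2] | pos [0.5006 0.1414 0.1982] ydir 60.2 q6 -0.91 w 0.0682 F [0.1 0.2 0.1] t 44.625
```

View pics/w35.png

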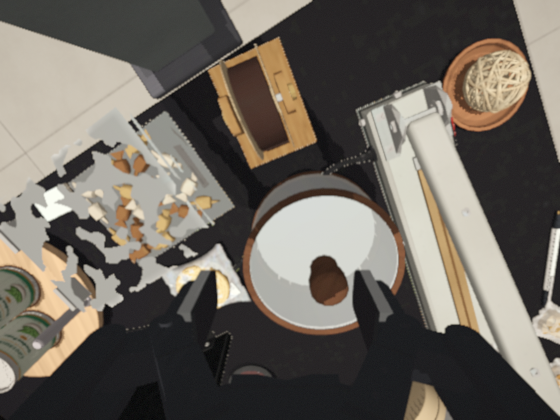

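Run:
```python
from h import *
im=get_image('wrist')
cv2.imwrite('pics/c20.png',cv2.resize(cv2.cvtColor(im['frame'][160:350,230:430],cv2.COLOR_RGB2BGR),None,fx=3.5,fy=3.1,interpolation=cv2.INTER_CUBIC))
for z in(.1,.15,.2,.25):print(z,'arm',onz(im,450,250,z).round(3),onz(im,490,330,z).round(3),onz(im,425,170,z).round(3))
print(onz(im,329,285,.133))
```

```text
0.1 arm [0.607 0.255 0.1  ] [0.713 0.26  0.1  ] [0.526 0.263 0.1  ]
0.15 arm [0.573 0.241 0.15 ] [0.658 0.245 0.15 ] [0.507 0.247 0.15 ]
0.2 arm [0.538 0.227 0.2  ] [0.603 0.23  0.2  ] [0.488 0.231 0.2  ]
0.25 arm [0.504 0.212 0.25 ] [0.548 0.214 0.25 ] [0.469 0.215 0.25 ]
[0.56441111 0.14620338 0.133     ]
```

View pics/c20.png

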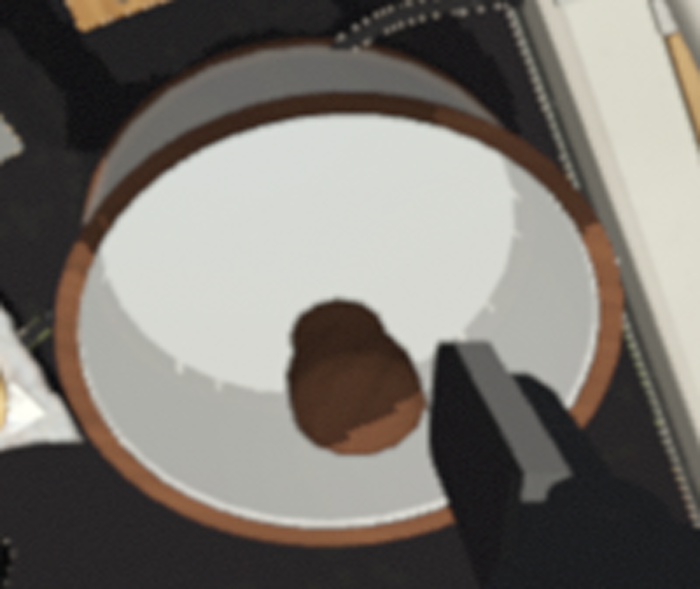

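Run:
```python
from h import *
im=get_image('wrist')
c=lambda x,y:(230+x/3.5,160+y/3.1)
P=np.array([onz(im,*c(*q),.09)[:2] for q in((55,310),(623,300),(345,92),(335,546),(590,220),(85,240),(120,455))])
for r in(.078,.079,.0795):print(circ(P,r))
K=np.array([onz(im,*c(*q),.121)[:2] for q in((288,378),(426,395),(350,455))]);print(circ(K,.017))
plan(*circ(P,.079)[0],.084,60)
for q in((437,250),(415,190)):print([onz(im,*q,z)[:2].round(3) for z in(.1,.15,.2,.25)])
```

```text
(array([0.5720891, 0.1452816]), np.float64(0.0014074326458222628))
(array([0.57264759, 0.14486702]), np.float64(0.0012657894597393967))
(array([0.57264184, 0.14480428]), np.float64(0.0013228664917437727))
(array([0.57596602, 0.14270061]), np.float64(0.0012184312149207087))
shift [-61.2  41.  114.2] turn [-0.1 -0.   0.1] | pos [0.4994 0.1399 0.1983] ydir 60.1 q6 -0.91 w 0.0684 F [-0.4  0.6 -0.8] t 44.725
[array([0.6  , 0.244]), array([0.567, 0.231]), array([0.534, 0.219]), array([0.5  , 0.207])]
[array([0.537, 0.248]), array([0.516, 0.235]), array([0.495, 0.222]), array([0.474, 0.209])]
```

```bash
python3 -m jog '[-30,20,0,0,0,0,-61,41,0,0,0,0,-61,41,30,0,0,0,-61,41,65,0,0,0,-61,41,72,0,0,0,-61,41,72,0,0,0]' 0.3
python3 - <<'E'
from h import *
im=snap('wrist','w36.png')
plan(.5727,.1445,.084,60)
E
```

```text
clock: 45.48
position: [0.5737, 0.1445, 0.1271]
ee_rot: [0.0, 0.259, 0.966, 0.0]
contact_force: [0.1, -0.3, -0.0]
width: 0.0602
shift [ 1.5 -1.2 43.8] turn [0.1 0.1 0. ] | pos [0.5745 0.1448 0.1278] ydir 60.0 q6 -0.92 w 0.0597 F [-0.  -0.2 -0.3] t 45.525
```

View pics/w36.png

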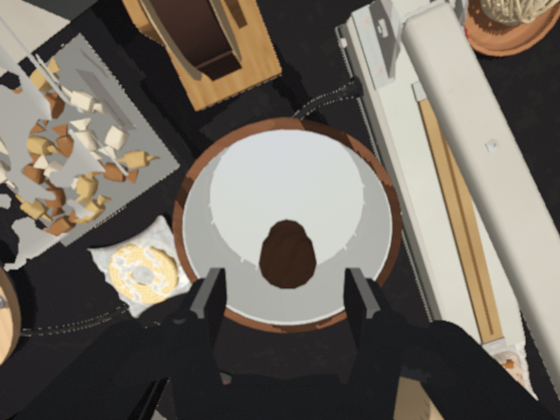

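Run:
```python
from h import *
im=get_image('wrist');p,Rm,s=tool()
P=np.array([onz(im,*q,.121)[:2] for q in((260,262),(315,262),(288,289))]);q,e=circ(P,.017);print(q,e,Rm.inv().apply(np.r_[q,.121]-p)*1000)
P=np.array([onz(im,*q,.09)[:2] for q in((173,217),(402,215),(288,117),(288,331))]);q,e=circ(P,.079);print(q,e,Rm.inv().apply(np.r_[q,.121]-p)*1000)
```

```text
[0.57809437 0.14311487] 0.00017965159806520212 [-3.65394581e+00 -2.86962216e-03  7.19413895e+00]
[0.57325643 0.14632873] 0.0005403814553475474 [2.14266868 0.36269721 7.18092265]
```

```bash
python3 -m jog '[-1,0,20,0,0,0,-1,0,36,0,0,0,-1,0,43,0,0,0,-1,0,43,0,0,0]'; python3 -m jog '[0,0,0,0,0,0,0,0,0,0,0,0,0,0,0,0,0,0,0,0,0,0,0,0,0,0,0,0,0,0,0,0,0,0,0,0]' 0.9 50
python3 - <<'E'
from h import *
im=snap('wrist','w37.png');snap('scene','s37.png')
plan(.5727,.1445,.21,60)
a=cv2.imread('pics/w37.png');b=cv2.imread('pics/s37.png')[140:320,180:420];cv2.imwrite('pics/d.png',np.hstack([cv2.resize(a,(400,300)),cv2.resize(b,(400,300))]))
E
```

```text
clock: 46.08
position: [0.5748, 0.1446, 0.0831]
ee_rot: [-0.0, 0.258, 0.966, -0.0]
contact_force: [-0.7, 0.6, 0.6]
width: 0.06
clock: 46.82
position: [0.5757, 0.145, 0.0841]
ee_rot: [0.001, 0.259, 0.966, 0.001]
contact_force: [0.6, 1.6, 5.1]
width: 0.0333
shift [   2.2   -1.7 -125.9] turn [0.1 0.1 0. ] | pos [0.5757 0.145  0.0841] ydir 60.0 q6 -0.92 w 0.0327 F [1.5 2.8 5.5] t 46.925
```

View pics/d.png

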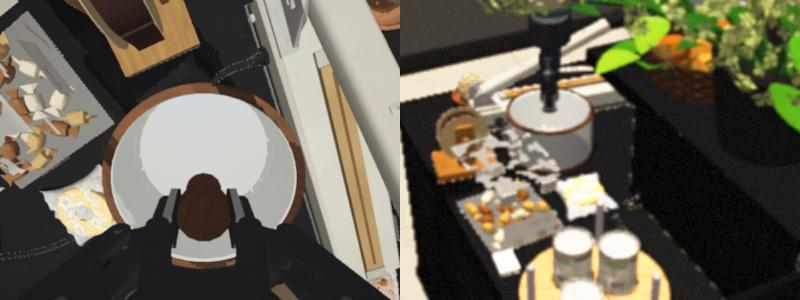

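```bash
python3 -m jog '[0,0,-10,0,0,0,0,0,-25,0,0,0,3,-2,-50,0,0,0,6,-4,-75,0,0,0,10,-6,-105,0,0,0,10,-6,-128,0,0,0,10,-6,-131,0,0,0]'
python3 - <<'E'
from h import *
im=snap('wrist','w38.png')
plan(.44,.10,.218,60);plan(.40,-.05,.218,60);plan(.4642,-.2349,.218,60)
E
```

```text
clock: 47.8
position: [0.5641, 0.1443, 0.2165]
ee_rot: [0.002, 0.259, 0.966, 0.001]
contact_force: [-0.7, 1.0, -3.9]
width: 0.0328
shift [  84.9 -100.    -2.7] turn [0.  0.1 0. ] | pos [0.5635 0.1442 0.2155] ydir 60.0 q6 -0.92 w 0.0331 F [-0.8  0.5 -2.5] t 47.85
shift [  44.6 -249.9   -2.8] turn [0.  0.1 0. ] | pos [0.5635 0.1442 0.2155] ydir 60.0 q6 -0.92 w 0.0331 F [-0.8  0.5 -2.5] t 47.85
shift [-103.4 -378.    -2.7] turn [0.  0.1 0. ] | pos [0.5635 0.1442 0.2155] ydir 60.0 q6 -0.92 w 0.0331 F [-0.8  0.5 -2.5] t 47.85
```

View pics/w38.png

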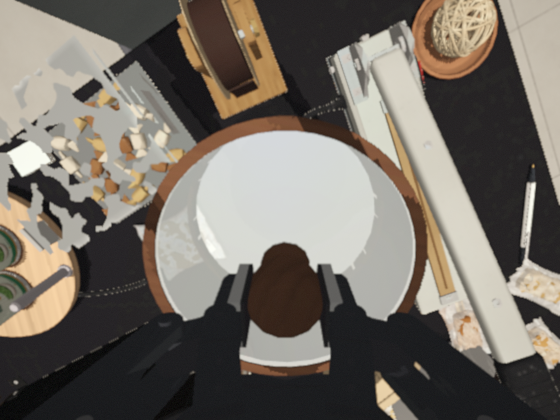

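Lifted level with no contact. I'll carry it over to the turntable, moderately slowly.

```bash
python3 -m jog '[20,-25,-3,0,0,0,42,-50,-3,0,0,0,64,-78,-3,0,0,0,84,-110,-3,0,0,0,76,-145,-3,0,0,0,66,-180,-3,0,0,0,55,-215,-3,0,0,0,44,-250,-3,0,0,0,22,-270,-3,0,0,0,-10,-297,-3,0,0,0]'
python3 - <<'E'
from h import *
plan(.4642,-.2349,.218,60)
E
```

```text
clock: 49.1
position: [0.4223, -0.1181, 0.2163]
ee_rot: [-0.001, 0.258, 0.966, 0.001]
contact_force: [0.4, 0.2, -2.8]
width: 0.0327
shift [-94.6 -80.3  -2. ] turn [ 0.  -0.2  0. ] | pos [ 0.4223 -0.1181  0.2163] ydir 60.0 q6 -1.48 w 0.0327 F [ 0.4  0.2 -2.8] t 49.1
```

```bash
python3 -m jog '[-32,-27,-3,0,0,0,-64,-54,-3,0,0,0,-95,-80,-3,0,0,0,-95,-80,-3,0,0,0,-95,-80,-3,0,0,0]'
python3 - <<'E'
from h import *
plan(.4642,-.2349,.218,60)
im=snap('wrist','w39.png');s=snap('scene','s39.png')
cv2.imwrite('pics/c21.png',cv2.resize(cv2.imread('pics/s39.png')[180:370,190:410],None,fx=3.2,fy=3.1,interpolation=cv2.INTER_CUBIC))
E
```

```text
clock: 49.72
position: [0.4648, -0.2338, 0.219]
ee_rot: [-0.002, 0.259, 0.966, 0.001]
contact_force: [-0.8, 0.3, -3.5]
width: 0.0331
shift [-0.  -1.3  1. ] turn [ 0.  -0.2  0. ] | pos [ 0.4648 -0.2338  0.219 ] ydir 60.0 q6 -1.65 w 0.0331 F [-0.8  0.3 -3.5] t 49.725
```

View pics/w39.png

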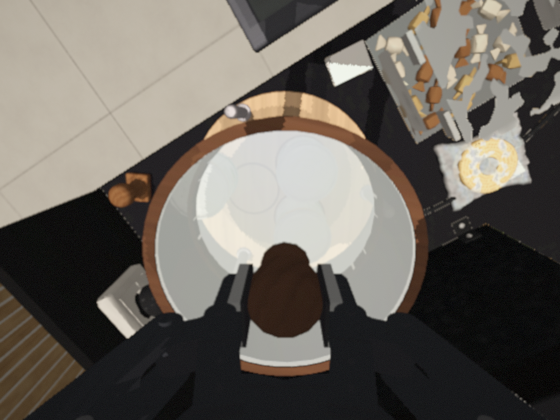

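View pics/c21.png

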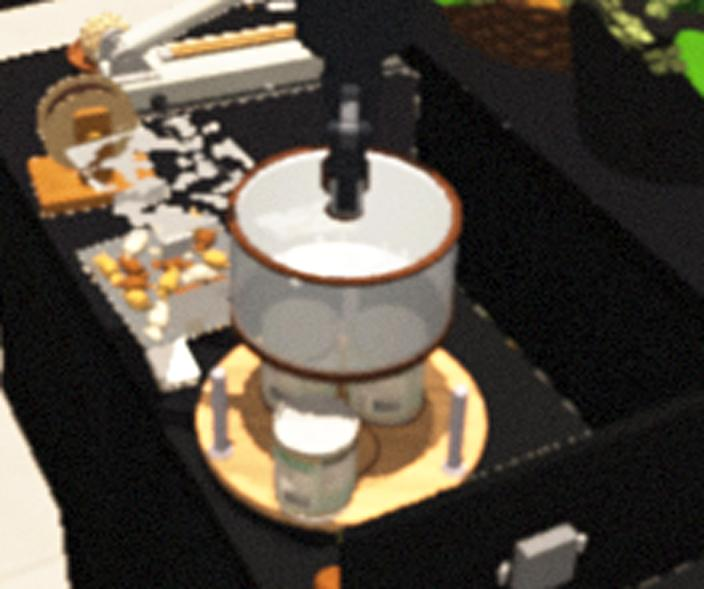

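The scene view shows the tin on mark B has been knocked off its ring, to about (315,455) in the crop, close to the rim. I'll put the cover back where it came from and re-seat that tin.

```bash
python3 -m jog '[32,27,0,0,0,0,64,54,0,0,0,0,95,80,0,0,0,0,126,107,0,0,0,0,148,127,0,0,0,0,159,162,0,0,0,0,170,197,0,0,0,0,180,232,0,0,0,0,188,267,0,0,0,0,168,299,0,0,0,0]'
python3 - <<'E'
from h import *
plan(.565,.1445,.218,60);plan(.5757,.145,.218,60);plan(.5757,.145,.0845,60)
E
```

```text
clock: 51.08
position: [0.4675, 0.1108, 0.2208]
ee_rot: [-0.001, 0.257, 0.966, 0.0]
contact_force: [0.0, 0.1, -1.5]
width: 0.0327
shift [-67.9  77.7   2.7] turn [ 0.  -0.1  0.2] | pos [0.4675 0.1108 0.2208] ydir 60.2 q6 -0.96 w 0.0327 F [ 0.   0.1 -1.5] t 51.075
shift [-76.9  83.4   2.7] turn [ 0.  -0.1  0.2] | pos [0.4675 0.1108 0.2208] ydir 60.2 q6 -0.96 w 0.0327 F [ 0.   0.1 -1.5] t 51.075
shift [-77.1  83.4 136.2] turn [ 0.  -0.1  0.2] | pos [0.4675 0.1108 0.2208] ydir 60.2 q6 -0.96 w 0.0327 F [ 0.   0.1 -1.5] t 51.075
```

```bash
python3 -m jog '[-25,28,0,0,0,0,-50,56,0,0,0,0,-70,78,0,0,0,0,-73,81,30,0,0,0,-77,83,70,0,0,0,-77,83,105,0,0,0,-77,83,125,0,0,0,-77,83,133,0,0,0,-77,83,134,0,0,0,-77,83,134,0,0,0]'
python3 - <<'E'
from h import *
plan(.5757,.145,.084,60)
im=snap('wrist','w40.png')
E
```

```text
clock: 52.32
position: [0.5786, 0.142, 0.0876]
ee_rot: [0.001, 0.258, 0.966, 0.0]
contact_force: [0.4, -0.2, -4.0]
width: 0.0328
shift [4.  1.1 3.6] turn [0.1 0.1 0.1] | pos [0.5786 0.142  0.0876] ydir 60.1 q6 -0.92 w 0.0328 F [ 0.4 -0.2 -4. ] t 52.325
```

View pics/w40.png

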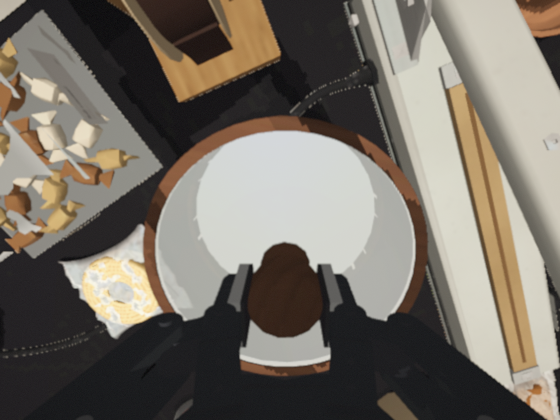

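```bash
python3 -m jog '[0,0,2,0,0,0,0,0,3.5,0,0,0,0,0,3.5,0,0,0]'; python3 -m jog '[0,0,0,0,0,0,0,0,0,0,0,0,0,0,0,0,0,0,0,0,-20,0,0,0,0,0,-60,0,0,0,0,0,-100,0,0,0,0,0,-110,0,0,0,0,0,-110,0,0,0]' 0.25
python3 - <<'E'
from h import *
plan(.40,-.05,.2,60);plan(.42,-.15,.2,60)
im=snap('wrist','w41.png');s=snap('scene','s41.png')
cv2.imwrite('pics/c21.png',cv2.resize(cv2.imread('pics/s41.png')[180:370,190:410],None,fx=3.2,fy=3.1,interpolation=cv2.INTER_CUBIC))
E
```

```text
clock: 52.75
position: [0.5785, 0.1421, 0.0841]
ee_rot: [0.001, 0.259, 0.966, 0.001]
contact_force: [-1.2, 0.7, 4.5]
width: 0.0326
clock: 53.75
position: [0.578, 0.1417, 0.1929]
ee_rot: [0.0, 0.259, 0.966, 0.0]
contact_force: [-1.0, 0.4, -0.1]
width: 0.064
shift [  58.4 -254.9   -7.2] turn [0. 0. 0.] | pos [0.578  0.1417 0.1929] ydir 60.0 q6 -0.92 w 0.064 F [-1.   0.4 -0.1] t 53.75
shift [  -8.9 -331.6   -7.2] turn [0. 0. 0.] | pos [0.578  0.1417 0.1929] ydir 60.0 q6 -0.92 w 0.064 F [-1.   0.4 -0.1] t 53.75
```

View pics/c21.png

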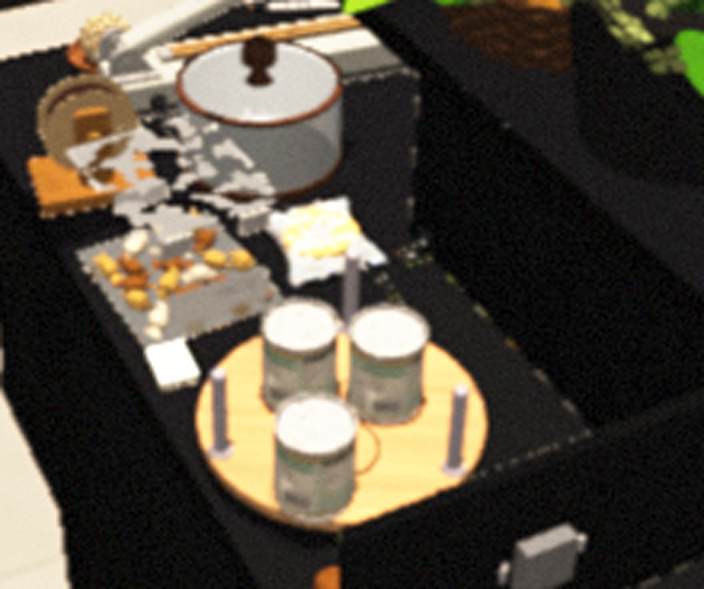

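```bash
python3 -m jog '[30,-40,-5,0,0,0,55,-85,-5,0,0,0,70,-130,-5,0,0,6,75,-180,-5,0,0,14,70,-225,-5,0,0,24,58,-265,-5,0,0,34,30,-300,-5,0,0,44,0,-335,-5,0,0,54,-35,-370,-5,0,0,64,-65,-405,-5,0,0,75]' 0.12
python3 - <<'E'
from h import *
plan(.45,-.29,.19,-15)
E
```

```text
clock: 55.1
position: [0.4314, -0.2427, 0.1961]
ee_rot: [-0.002, 0.794, 0.608, -0.0]
contact_force: [1.2, 0.7, 0.5]
width: 0.0751
shift [-40.8  30.2   6. ] turn [-0.2 -0.1 -0.1] | pos [ 0.4314 -0.2427  0.1961] ydir -15.1 q6 -0.39 w 0.0751 F [1.2 0.7 0.5] t 55.1
```

```bash
python3 -m jog '[-41,30,5,0,0,0,-70,20,5,0,0,0,-70,20,5,0,0,0]'
python3 - <<'E'
from h import *
im=snap('wrist','w42.png')
rings(im,(200,60,360,280))
plan(.45,-.29,.19,-15)
cv2.imwrite('pics/c22.png',cv2.resize(cv2.imread('pics/w42.png')[60:290,150:400],None,fx=3,fy=2.6,interpolation=cv2.INTER_CUBIC))
E
```

```text
clock: 55.48
position: [0.432, -0.3154, 0.1906]
ee_rot: [-0.002, 0.793, 0.61, -0.001]
contact_force: [0.4, 0.4, -0.0]
width: 0.075
shift [27.8 10.7  1. ] turn [-0.2 -0.1  0.2] | pos [ 0.4325 -0.3142  0.191 ] ydir -14.8 q6 -0.5 w 0.0756 F [-1.  -0.6 -0.1] t 55.525
```

View pics/c22.png

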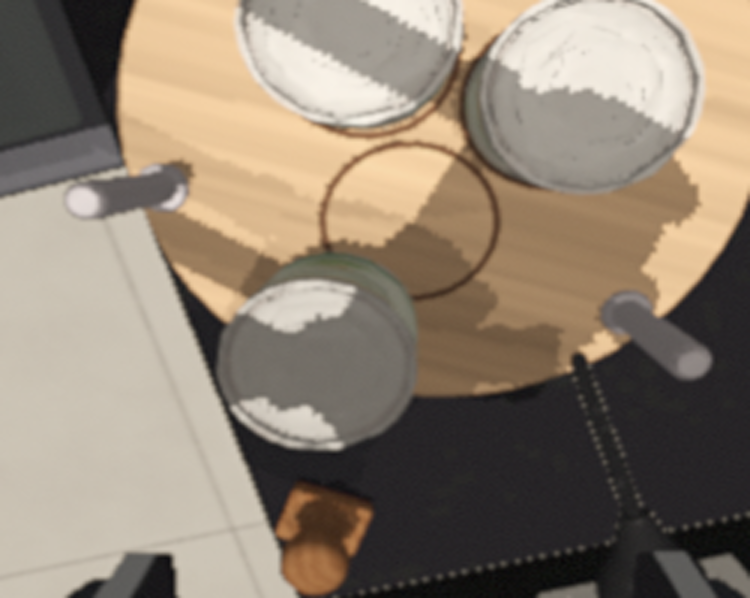

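Run:
```python
from h import *
im=get_image('wrist')
c=lambda x,y:(150+x/3,60+y/2.6)
q=lid(im,c(217,365),c(417,355),c(310,281),c(325,450),.102)
P=np.array([onz(im,*c(*k),.03)[:2] for k in((321,220),(498,220),(415,142),(440,298),(345,170),(480,260))]);print('B',circ(P,.0305))
print('peg',onz(im,*c(85,200),.11),onz(im,*c(693,360),.11))
plan(q[0],q[1],.051,-15)
d=q-np.array([.4642,-.2349]);print('ang',np.degrees(np.arctan2(d[1],d[0])),np.hypot(*d))
```

```text
lid [ 0.4101 -0.2971] err mm 0.09
B (array([ 0.44498681, -0.26589776]), np.float64(0.0007442335806851925))
peg [ 0.36841256 -0.23056752  0.11      ] [ 0.51085427 -0.31838985  0.11      ]
shift [  9.7 -25.9 140.6] turn [-0.1 -0.1  0.2] | pos [ 0.4329 -0.3135  0.1915] ydir -14.8 q6 -0.5 w 0.0748 F [0.1 1.  0.3] t 55.575
ang -131.0103301716584 0.08245286346699036
```

```bash
python3 -m jog '[10,-26,0,0,0,8,10,-26,0,0,0,15,10,-26,30,0,0,15,10,-26,75,0,0,15,10,-26,115,0,0,15,10,-26,134,0,0,15,10,-26,139,0,0,15,10,-26,139,0,0,15]'
python3 - <<'E'
from h import *
im=snap('wrist','w43.png')
plan(.4101,-.2971,.051,-30)
E
```

```text
clock: 56.58
position: [0.4113, -0.2976, 0.0541]
ee_rot: [0.0, 0.865, 0.503, 0.0]
contact_force: [-0.3, 0.3, -0.6]
width: 0.0753
shift [ 0.1 -1.8  3.6] turn [0.1 0.  0.3] | pos [ 0.4116 -0.298   0.0546] ydir -29.7 q6 -0.25 w 0.0752 F [-0.3  0.4  0.8] t 56.625
```

View pics/w43.png

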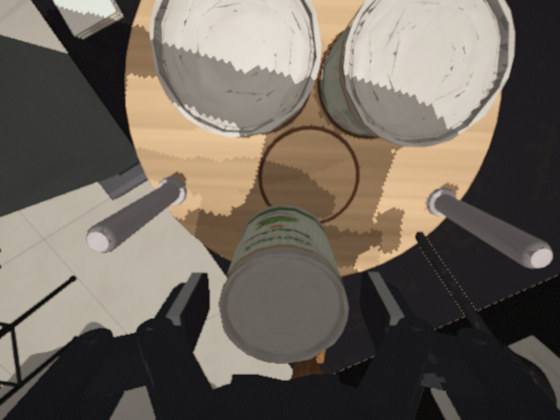

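```bash
python3 -m jog '[0,0,0,0,0,0,0,0,0,0,0,0,0,0,0,0,0,0,0,0,0,0,0,0,0,0,0,0,0,0]' 0.6 30; python3 -m jog '[0,0,-6,0,0,0,0,0,-12,0,0,0,0,0,-12,0,0,0]'
python3 - <<'E'
from h import *
im=snap('wrist','w44.png')
cv2.imwrite('pics/c23.png',cv2.resize(cv2.imread('pics/w44.png')[100:300,200:390],None,fx=3,fy=3,interpolation=cv2.INTER_CUBIC))
plan(.4450,-.2659,.054,-30)
rings(im,(230,110,380,230))
E
```

```text
clock: 57.25
position: [0.4116, -0.2987, 0.0551]
ee_rot: [0.001, 0.865, 0.502, 0.0]
contact_force: [-0.2, -0.3, 6.4]
width: 0.0565
clock: 57.62
position: [0.4111, -0.2983, 0.0663]
ee_rot: [0.0, 0.865, 0.502, 0.0]
contact_force: [0.1, -0.2, -1.3]
width: 0.0564
shift [44.9 13.6 12. ] turn [ 0.  -0.   0.3] | pos [ 0.411  -0.2982  0.066 ] ydir -29.7 q6 -0.25 w 0.0564 F [-0.9  0.1 -1.5] t 57.675
```

View pics/c23.png

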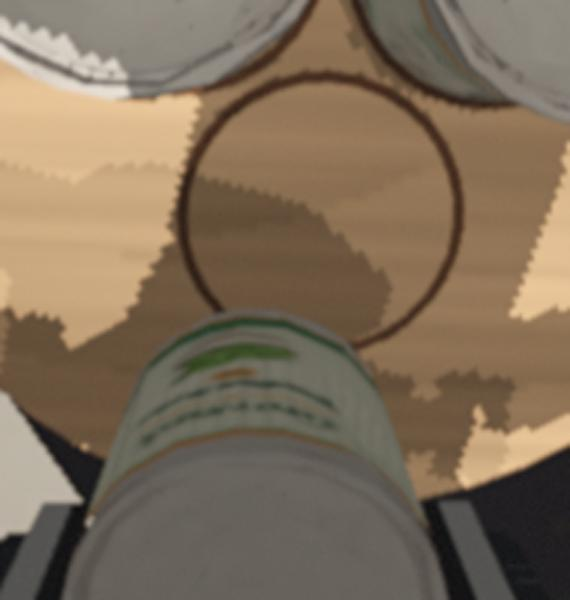

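Run:
```python
from h import *
im=get_image('wrist');p,Rm,s=tool()
c=lambda x,y:(200+x/3,100+y/3)
P=np.array([onz(im,*c(*k),.03)[:2] for k in((178,210),(464,215),(325,70),(362,346),(215,315),(445,290))]);q,e=circ(P,.031);print(q,e)
r=Rm.inv().apply(np.r_[q,.03]-p)*1000;b=Rm.inv().apply(onz(im,*c(252,310),.041)-p)*1000
print('ring',r,'bottom front',b,'move',r[0]-(b[0]-28.5),r[1]-b[1])
```

```text
[ 0.44441398 -0.26648228] 0.00040886696919015947
ring [44.04384696 13.56697267 35.81328836] bottom front [27.06765048 -1.24327205 24.81360424] move 45.476196481195004 14.810244718405887
```

```bash
python3 -m jog '[12,7,0,0,0,0,24,14.5,0,0,0,0,34,14.5,0,0,0,0,40,14.5,0,0,0,0,43,14.5,0,0,0,0,43,14.5,0,0,0,0,43,14.5,7,0,0,0,43,14.5,7,0,0,0]'
python3 - <<'E'
from h import *
im=snap('wrist','w45.png')
cv2.imwrite('pics/c23.png',cv2.resize(cv2.imread('pics/w45.png')[130:330,190:380],None,fx=3,fy=3,interpolation=cv2.INTER_CUBIC))
plan(.4450,-.2659,.0551,-30)
E
```

```text
clock: 58.72
position: [0.4441, -0.2677, 0.0582]
ee_rot: [-0.001, 0.865, 0.502, -0.0]
contact_force: [-0.1, -0.5, -1.8]
width: 0.0561
shift [ 2.1 -0.4  3.3] turn [-0.1 -0.   0.3] | pos [ 0.4443 -0.2679  0.0584] ydir -29.7 q6 -0.16 w 0.0561 F [ 0.   0.2 -1.3] t 58.775
```

View pics/c23.png

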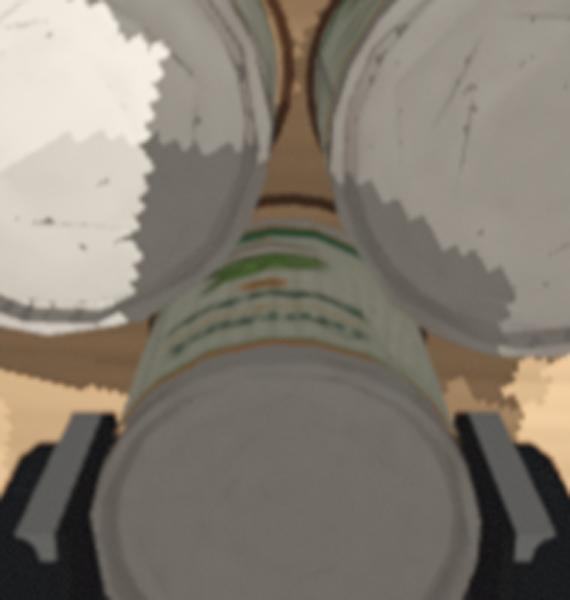

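```bash
python3 -m jog '[2,0,0,0,0,0,2,0,2,0,0,0,2,0,3.2,0,0,0,2,0,3.2,0,0,0]'
python3 - <<'E'
from h import *
im=snap('wrist','w46.png')
cv2.imwrite('pics/c23.png',cv2.resize(cv2.imread('pics/w46.png')[130:330,190:380],None,fx=3,fy=3,interpolation=cv2.INTER_CUBIC))
plan(.4450,-.2659,.0551,-30)
E
```

```text
clock: 59.28
position: [0.4457, -0.2662, 0.0556]
ee_rot: [-0.0, 0.865, 0.502, -0.0]
contact_force: [-0.6, -0.4, -1.3]
width: 0.0564
shift [-0.1 -0.8  0.5] turn [-0.  -0.   0.3] | pos [ 0.4458 -0.2662  0.0556] ydir -29.7 q6 -0.15 w 0.0563 F [-0.5  0.1 -2.4] t 59.325
```

View pics/c23.png

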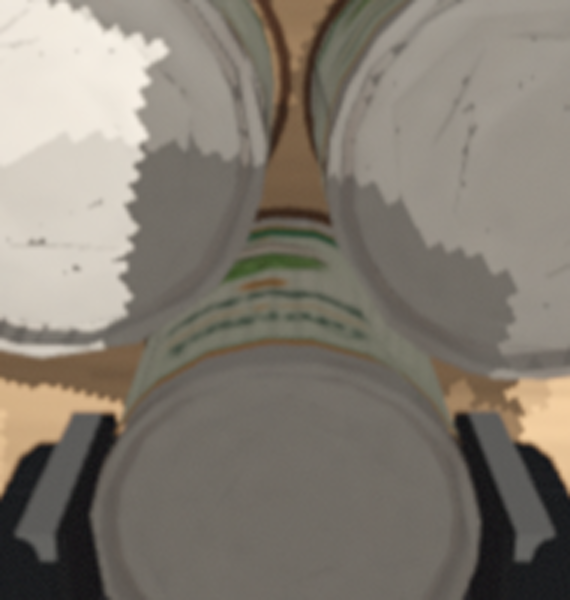

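```bash
python3 -m jog '[0,0,0.7,0,0,0,0,0,0.7,0,0,0]'; python3 -m jog '[0,0,0,0,0,0,0,0,0,0,0,0,0,0,0,0,0,0,0,0,-15,0,0,0,0,0,-50,0,0,0,0,0,-100,0,0,0,0,0,-135,0,0,0,-25,0,-135,0,0,0,-40,0,-135,0,0,0]' 0.16
python3 - <<'E'
from h import *
im=snap('wrist','w47.png')
cv2.imwrite('pics/c24.png',cv2.resize(cv2.imread('pics/w47.png')[30:270,150:400],None,fx=3,fy=2.5,interpolation=cv2.INTER_CUBIC))
plan(.4450,-.2659,.0551,-30)
E
```

```text
clock: 59.58
position: [0.4459, -0.2663, 0.0552]
ee_rot: [0.0, 0.865, 0.502, 0.0]
contact_force: [-0.5, 0.8, -0.7]
width: 0.0562
clock: 60.7
position: [0.4258, -0.3018, 0.1914]
ee_rot: [0.001, 0.865, 0.502, 0.0]
contact_force: [0.1, -0.3, -0.1]
width: 0.0717
shift [ 42.6  -1.  135.4] turn [0.  0.1 0.2] | pos [ 0.4248 -0.3031  0.1906] ydir -29.8 q6 -0.23 w 0.0716 F [-0.8 -1.5 -0. ] t 60.75
```

View pics/c24.png

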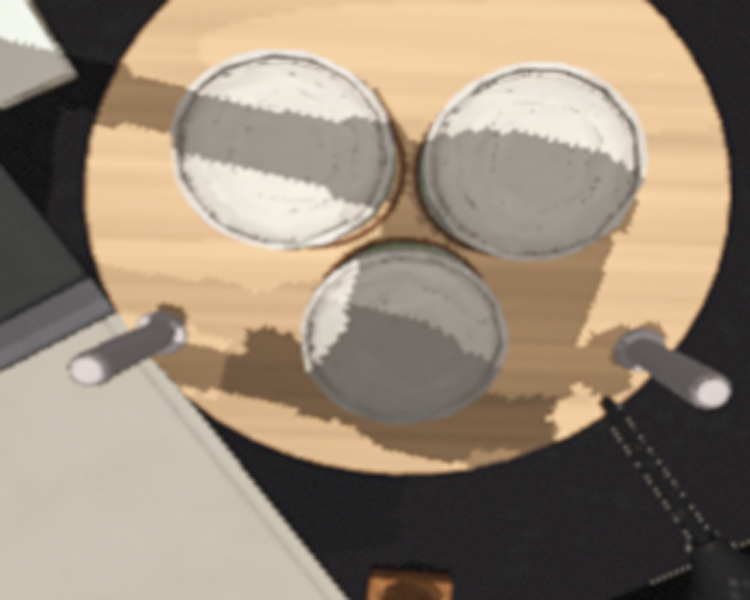

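Measure the lids and work out each tin's offset from its mark (turntable now about 12° further round).

Run:
```python
from h import *
im=get_image('wrist')
c=lambda x,y:(150+x/3,30+y/2.5)
a=lid(im,c(172,150),c(399,150),c(285,50),c(290,249),.102)
d=lid(im,c(420,155),c(646,160),c(535,63),c(535,260),.102)
b=lid(im,c(302,335),c(507,335),c(405,246),c(405,424),.102)
g=(a+b+d)/3;print('centroid',g)
for n,q in zip('ABC',(a,b,d)):
  v=q-g;print(n,np.degrees(np.arctan2(v[1],v[0])).round(1),np.hypot(*v).round(4), np.hypot(*(q-np.array([.4642,-.2349]))).round(4))
p1=onz(im,*c(87,368),.11)[:2];p2=onz(im,*c(712,392),.11)[:2];print(p1,p2,np.linalg.norm(p1-p2),.097*3**.5)
for p in(p1,p2):
  v=p-np.array([.4642,-.2349]);print(np.degrees(np.arctan2(v[1],v[0])),np.hypot(*v))
for x,y in((760,0),):pass
plan(.40,-.05,.2,60);plan(.50,.1417,.2,60);plan(.578,.1417,.127,60)
```

```text
lid [ 0.446  -0.2038] err mm 0.31
lid [ 0.4984 -0.2376] err mm 0.34
lid [ 0.4443 -0.2672] err mm 0.56
centroid [ 0.46291327 -0.23619334]
A 117.5 0.0366 0.0361
B -121.0 0.0362 0.0379
C -2.3 0.0356 0.0343
[ 0.36704088 -0.23245859] [ 0.50801202 -0.32188453] 0.16694269110882543 0.1680089283341811
178.56057740855306 0.09718978695179067
-63.26670050294545 0.09739508487420032
shift [ 206.  -147.1   -9.9] turn [ -0.    0.  -89.8] | pos [ 0.4252 -0.3019  0.1901] ydir -29.8 q6 -0.23 w 0.0718 F [ 0.4  0.  -0.4] t 60.8
shift [ 422.  -155.7   -9.9] turn [ -0.    0.  -89.8] | pos [ 0.4252 -0.3019  0.1901] ydir -29.8 q6 -0.23 w 0.0718 F [ 0.4  0.  -0.4] t 60.8
shift [460.8 -88.   63. ] turn [ -0.    0.  -89.8] | pos [ 0.4252 -0.3019  0.1901] ydir -29.8 q6 -0.23 w 0.0718 F [ 0.4  0.  -0.4] t 60.8
```

```bash
python3 -m jog '[40,-45,-10,0,0,-10,80,-85,-10,0,0,-20,120,-115,-10,0,0,-30,165,-135,-10,0,0,-40,210,-147,-10,0,0,-50,260,-150,-10,0,0,-60,315,-152,-10,0,0,-70,370,-154,-10,0,0,-80,422,-140,-10,0,0,-90,435,-120,-10,0,0,-90]' 0.3
python3 - <<'E'
from h import *
plan(.578,.1417,.127,60)
im=snap('wrist','w48.png')
E
```

```text
clock: 62.05
position: [0.538, 0.14, 0.1992]
ee_rot: [-0.001, 0.254, 0.967, 0.001]
contact_force: [0.3, -0.4, -0.2]
width: 0.0596
shift [-34.1  21.1  72.1] turn [ 0.1 -0.1  0.6] | pos [0.538  0.14   0.1992] ydir 60.6 q6 -0.93 w 0.0596 F [ 0.3 -0.4 -0.2] t 62.05
```

View pics/w48.png

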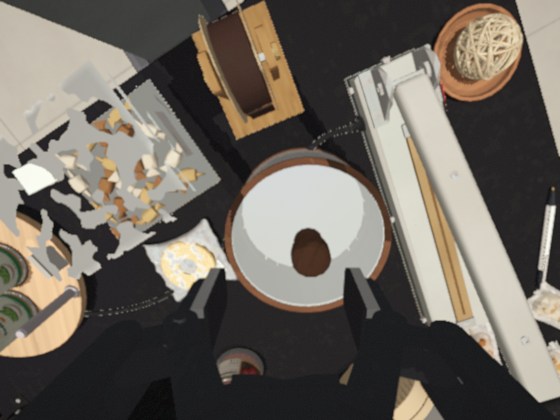

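```bash
python3 -m jog '[-17,10,0,0,0,0,-34,21,0,0,0,0,-34,21,40,0,0,0,-34,21,72,0,0,0,-34,21,100,0,0,0,-34,21,115,0,0,0,-34,21,115,0,0,0]'; python3 -m jog '[0,0,0,0,0,0,0,0,0,0,0,0,0,0,0,0,0,0,0,0,0,0,0,0,0,0,0,0,0,0,0,0,0,0,0,0]' 0.9 50
python3 - <<'E'
from h import *
im=snap('wrist','w49.png')
plan(.5727,.1445,.21,60)
E
```

```text
clock: 62.98
position: [0.5761, 0.1377, 0.084]
ee_rot: [-0.001, 0.256, 0.967, -0.0]
contact_force: [-0.5, -0.6, 0.1]
width: 0.0596
clock: 63.72
position: [0.5789, 0.1385, 0.0867]
ee_rot: [0.002, 0.256, 0.967, 0.001]
contact_force: [1.5, 2.9, 5.9]
width: 0.0327
shift [   8.     2.6 -123.3] turn [0.2 0.2 0.3] | pos [0.5789 0.1385 0.0867] ydir 60.3 q6 -0.94 w 0.0328 F [2.  2.7 6.9] t 63.775
```

View pics/w49.png

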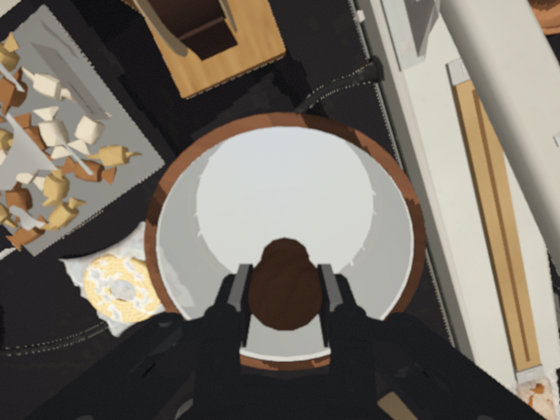

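```bash
python3 - <<'E'
from h import *
im=get_image('wrist');p,Rm,s=tool()
P=np.array([onz(im,*q,.09)[:2] for q in((145,238),(427,238),(286,113),(286,370),(180,165),(390,165))])
print((Rm.inv().apply(np.c_[P,np.full(6,.09)]-p)*1000).round(1))
q,e=circ(P,.079);print(q,e,Rm.inv().apply(np.r_[q,.09]-p)*1000)
E
python3 -m jog '[0,0,-10,0,0,0,0,0,-25,0,0,0,3,-2,-50,0,0,0,6,-4,-75,0,0,0,10,-6,-105,0,0,0,10,-6,-128,0,0,0,10,-6,-131,0,0,0,10,-6,-131,0,0,0]'
python3 - <<'E'
from h import *
plan(.44,.10,.219,60);plan(.40,-.05,.219,60);plan(.4637,-.2353,.219,60)
E
```

```text
[[ 17.8 -78.8  -3.7]
 [ 17.7  77.7  -3.1]
 [ 83.4  -0.8  -3.6]
 [-75.3  -0.4  -3.1]
 [ 58.1 -55.   -3.7]
 [ 58.2  52.6  -3.3]]
[0.57577468 0.13965717] 0.0011597034265050932 [ 3.31562317 -0.54847556 -3.35234271]
clock: 64.82
position: [0.565, 0.1372, 0.2155]
ee_rot: [-0.001, 0.256, 0.967, -0.0]
contact_force: [-0.5, -0.9, -3.1]
width: 0.0328
shift [ 90.1 -94.3  -3.3] turn [-0.1 -0.1  0.3] | pos [0.565  0.1372 0.2155] ydir 60.3 q6 -0.93 w 0.0328 F [-0.5 -0.9 -3.1] t 64.825
shift [  50.5 -244.4   -3.3] turn [-0.1 -0.1  0.3] | pos [0.565  0.1372 0.2155] ydir 60.3 q6 -0.93 w 0.0328 F [-0.5 -0.9 -3.1] t 64.825
shift [ -96.7 -373.7   -3.3] turn [-0.1 -0.1  0.3] | pos [0.565  0.1372 0.2155] ydir 60.3 q6 -0.93 w 0.0328 F [-0.5 -0.9 -3.1] t 64.825
```

```bash
python3 -m jog '[22,-25,-3,0,0,0,46,-50,-3,0,0,0,68,-75,-3,0,0,0,88,-108,-3,0,0,0,80,-143,-3,0,0,0,70,-178,-3,0,0,0,60,-213,-3,0,0,0,50,-246,-3,0,0,0,28,-266,-3,0,0,0,-4,-293,-3,0,0,0]'; python3 -m jog '[-32,-27,0,0,0,0,-64,-54,0,0,0,0,-94,-80,0,0,0,0,-94,-80,0,0,0,0,-94,-80,0,0,0,0]'
python3 - <<'E'
from h import *
aim(.4637,-.2353,.1187,60,(1.5,-.5))
im=snap('wrist','w50.png');s=snap('scene','s50.png')
cv2.imwrite('pics/c25.png',cv2.resize(cv2.imread('pics/s50.png')[180:370,190:410],None,fx=3.2,fy=3.1,interpolation=cv2.INTER_CUBIC))
E
```

```text
clock: 66.08
position: [0.4226, -0.1191, 0.2178]
ee_rot: [-0.001, 0.256, 0.967, 0.001]
contact_force: [0.9, 0.5, -2.2]
width: 0.0326
clock: 66.7
position: [0.4648, -0.2342, 0.2175]
ee_rot: [-0.002, 0.257, 0.967, 0.001]
contact_force: [0.7, 1.2, -3.1]
width: 0.0327
shift [-1.5 -1.1 98.8] turn [ 0.  -0.2  0.3] | pos [ 0.4648 -0.2342  0.2175] ydir 60.3 q6 -1.65 w 0.0327 F [ 0.7  1.2 -3.1] t 66.7
```

View pics/w50.png

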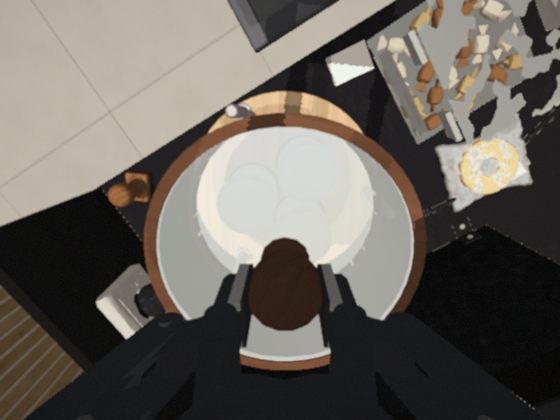

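View pics/c25.png

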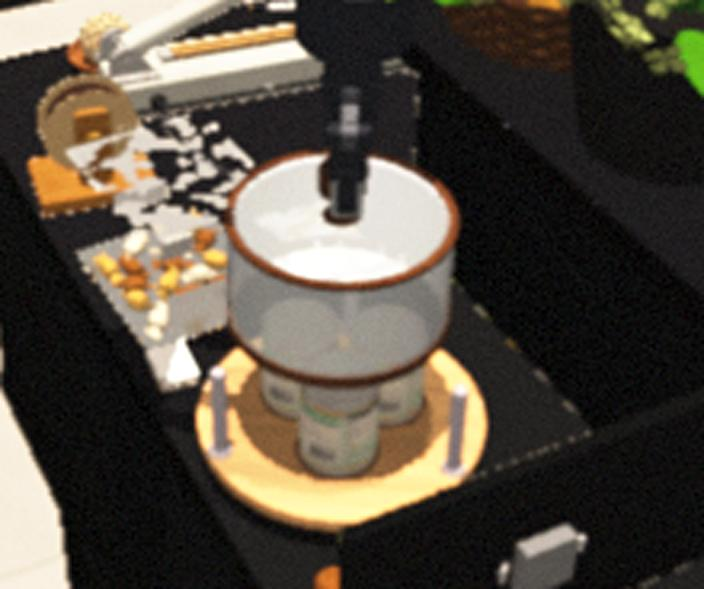

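```bash
python3 -m jog '[-1.5,-1,8,0,0,0,-1.5,-1,14,0,0,0,-1.5,-1,14,0,0,0]'
python3 - <<'E'
from h import *
aim(.4637,-.2353,.1187,60,(1.5,-.5))
im=snap('wrist','w51.png');s=snap('scene','s51.png')
cv2.imwrite('pics/c25.png',cv2.resize(cv2.imread('pics/s51.png')[210:370,220:380],None,fx=4,fy=3.7,interpolation=cv2.INTER_CUBIC))
o=np.array([.4637,-.2353])
for a in (178.3,-61.7,58.3):
  q=o+.097*np.array([np.cos(np.radians(a)),np.sin(np.radians(a))]);print(a,proj(im,[*q,.11]).round(0),[proj(im,[*(o+.079*np.array([np.cos(np.radians(a)),np.sin(np.radians(a))])),z]).round(0) for z in (.117,.2)])
E
```

```text
clock: 67.18
position: [0.4661, -0.236, 0.2042]
ee_rot: [-0.001, 0.256, 0.967, 0.0]
contact_force: [-0.8, 0.3, -2.7]
width: 0.0332
shift [ 0.8 -0.1 85.5] turn [ 0.  -0.1  0.3] | pos [ 0.4661 -0.236   0.2042] ydir 60.3 q6 -1.65 w 0.0332 F [-0.8  0.3 -2.7] t 67.175
178.3 [228. 108.] [array([238., 129.]), array([215., 136.])]
-61.7 [232. 294.] [array([240., 284.]), array([223., 349.])]
58.3 [396. 216.] [array([378., 217.]), array([418., 261.])]
```

View pics/w51.png

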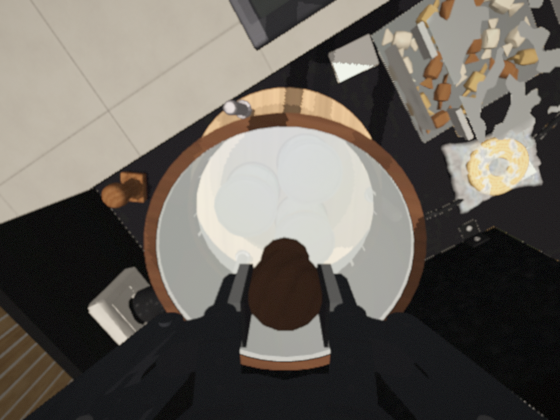

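View pics/c25.png

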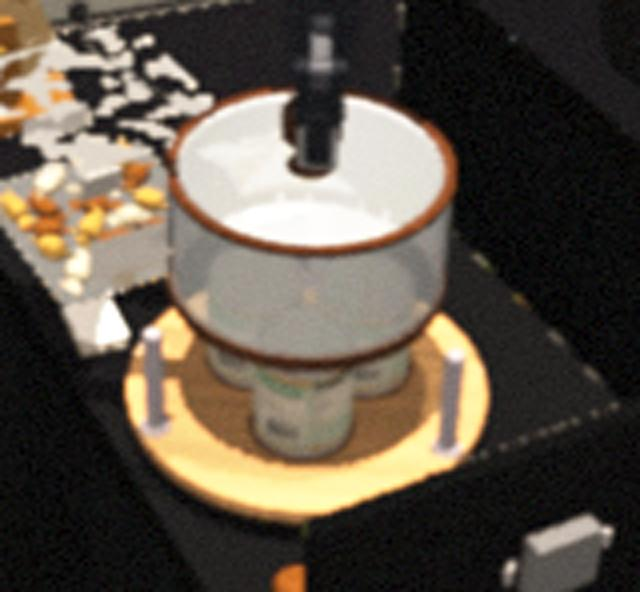

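```bash
python3 -m jog '[1,0,15,0,0,0,1,0,30,0,0,0,1,0,45,0,0,0,1,0,55,0,0,0,1,0,55,0,0,0]'
python3 - <<'E'
from h import *
aim(.4637,-.2353,.1167,60,(1.5,-.5))
s=snap('scene','s52.png');im=snap('wrist','w52.png')
cv2.imwrite('pics/c25.png',cv2.resize(cv2.imread('pics/s52.png')[210:370,220:380],None,fx=4,fy=3.7,interpolation=cv2.INTER_CUBIC))
E
```

```text
clock: 67.9
position: [0.4652, -0.2358, 0.1488]
ee_rot: [-0.001, 0.256, 0.967, 0.0]
contact_force: [0.1, 0.2, -2.8]
width: 0.0323
shift [-0.   0.2 32.1] turn [ 0.  -0.1  0.3] | pos [ 0.4652 -0.2358  0.1488] ydir 60.3 q6 -1.65 w 0.0323 F [ 0.1  0.2 -2.8] t 67.9
```

View pics/c25.png

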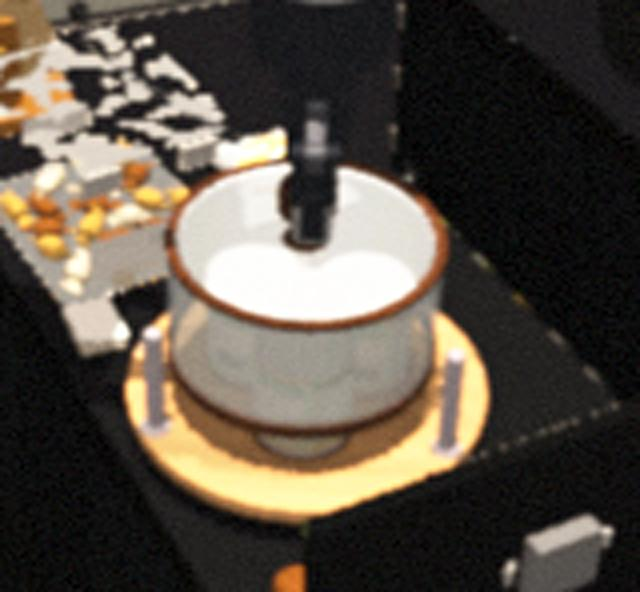

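View pics/w52.png

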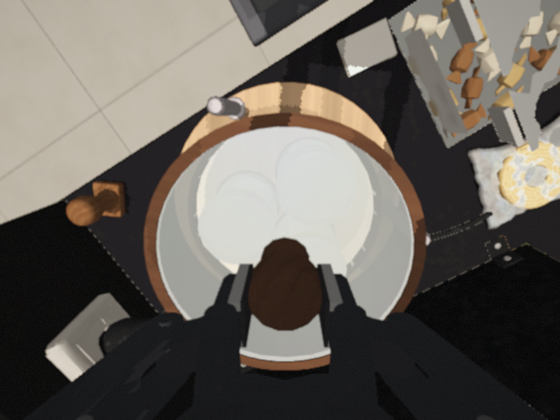

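Descending cleanly between the pegs with no contact. I'll lower it the rest of the way.

```bash
python3 -m jog '[0,0,12,0,0,0,0,0,22,0,0,0,0,0,28,0,0,0,0,0,30,0,0,0,0,0,30,0,0,0]'; python3 -m jog '[0,0,1,0,0,0,0,0,2,0,0,0,0,0,2,0,0,0]'
python3 - <<'E'
from h import *
aim(.4637,-.2353,.1167,60,(1.5,-.5))
s=snap('scene','s53.png')
cv2.imwrite('pics/c25.png',cv2.resize(cv2.imread('pics/s53.png')[210:370,220:380],None,fx=4,fy=3.7,interpolation=cv2.INTER_CUBIC))
E
```

```text
clock: 68.62
position: [0.4659, -0.2362, 0.1199]
ee_rot: [-0.0, 0.256, 0.967, 0.0]
contact_force: [-0.3, -0.3, -3.0]
width: 0.0325
clock: 69.0
position: [0.4658, -0.2362, 0.118]
ee_rot: [0.0, 0.256, 0.967, 0.0]
contact_force: [-0.0, 0.1, -2.1]
width: 0.033
shift [0.7 0.2 1.3] turn [0.  0.  0.3] | pos [ 0.4658 -0.2362  0.118 ] ydir 60.3 q6 -1.65 w 0.033 F [-0.   0.1 -2.1] t 69.0
```

View pics/c25.png

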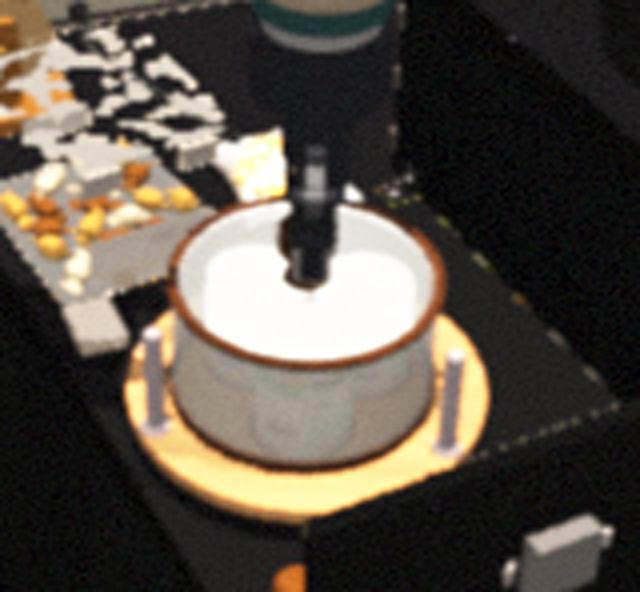

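```bash
python3 -m jog '[0,0,1,0,0,0,0,0,1.5,0,0,0,0,0,1.5,0,0,0]'; python3 -c "
from h import *
aim(.4637,-.2353,.1167,60,(1.5,-.5))"
```

```text
clock: 69.42
position: [0.4657, -0.2361, 0.1166]
ee_rot: [-0.0, 0.256, 0.967, 0.0]
contact_force: [-0.8, 1.4, -0.6]
width: 0.0324
shift [ 0.6  0.2 -0.1] turn [ 0.  -0.   0.3] | pos [ 0.4657 -0.2361  0.1166] ydir 60.3 q6 -1.65 w 0.0324 F [-0.8  1.4 -0.6] t 69.425
```

Force is down to about -0.6, so the rim is bearing on the turntable. Releasing now.

```bash
python3 -m jog '[0,0,0.5,0,0,0,0,0,0.5,0,0,0]'; python3 -m jog '[0,0,0,0,0,0,0,0,0,0,0,0,0,0,0,0,0,0,0,0,-15,0,0,0,0,0,-50,0,0,0,0,0,-90,0,0,0,30,0,-90,0,0,0,80,0,-90,0,0,0,80,0,-90,0,0,0]' 0.3
python3 - <<'E'
from h import *
im=snap('wrist','w54.png');plan(.26,-.1,.2,0)
s=snap('scene','s54.png')
a=cv2.imread('pics/w54.png')[0:400,60:500];b=cv2.imread('pics/s54.png')[210:370,220:380];cv2.imwrite('pics/d.png',np.hstack([cv2.resize(a,(430,391)),cv2.resize(b,(365,391),interpolation=cv2.INTER_CUBIC)]))
E
```

```text
clock: 69.68
position: [0.4656, -0.2361, 0.1165]
ee_rot: [-0.0, 0.256, 0.967, -0.0]
contact_force: [-3.2, 2.0, 5.6]
width: 0.0326
clock: 70.8
position: [0.3935, -0.1945, 0.2069]
ee_rot: [-0.0, 0.256, 0.967, 0.0]
contact_force: [0.7, -0.9, 0.7]
width: 0.0599
shift [165.5  16.2   6.9] turn [ 0.1  0.1 60.3] | pos [ 0.3957 -0.196   0.2072] ydir 60.3 q6 -1.67 w 0.0598 F [ 1.2 -1.   0.8] t 70.85
```

View pics/d.png

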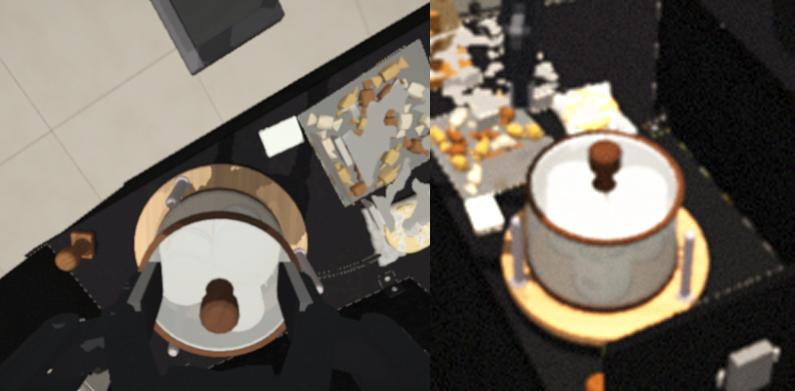

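Run:
```python
from h import *
plan(.33,-.30,.19,0)
```

```text
shift [   7.  -122.7   17.2] turn [ 0.1  0.2 60.3] | pos [ 0.3968 -0.1969  0.2072] ydir 60.3 q6 -1.67 w 0.06 F [ 1.3 -0.3 -0.2] t 70.9
```

```bash
python3 -m jog '[10,-20,0,0,0,10,20,-40,0,0,0,20,20,-60,0,0,0,30,15,-80,5,0,0,40,10,-100,10,0,0,50,7,-123,17,0,0,60,7,-123,17,0,0,60]' 1
python3 - <<'E'
from h import *
im=snap('wrist','w55.png');plan(.356,-.29,.05,0)
E
```

```text
clock: 71.78
position: [0.3298, -0.3019, 0.1888]
ee_rot: [0.0, 0.706, 0.709, -0.0]
contact_force: [0.0, -0.6, -1.1]
width: 0.0001
shift [ 10.7  26.1 139. ] turn [ 0.  -0.   0.3] | pos [ 0.3299 -0.3009  0.189 ] ydir 0.3 q6 -0.9 w -0.0002 F [0.7 0.2 0.3] t 71.825
```

View pics/w55.png

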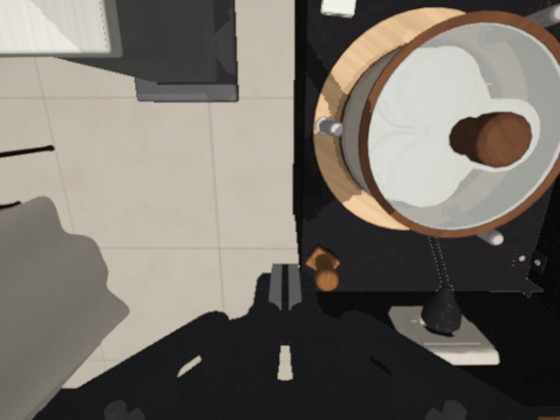

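Run:
```python
from h import *
a=cv2.imread('pics/w55.png');cv2.imwrite('pics/c26.png',cv2.resize(a[0:250,300:560],None,fx=3,fy=2.4,interpolation=cv2.INTER_CUBIC))
im=get_image('wrist');p=onz(im,320,127,.11);print(p,np.degrees(np.arctan2(p[1]+.2353,p[0]-.4637)))
```

```text
[ 0.35441935 -0.22864964  0.11      ] 176.51751304160294
```

View pics/c26.png

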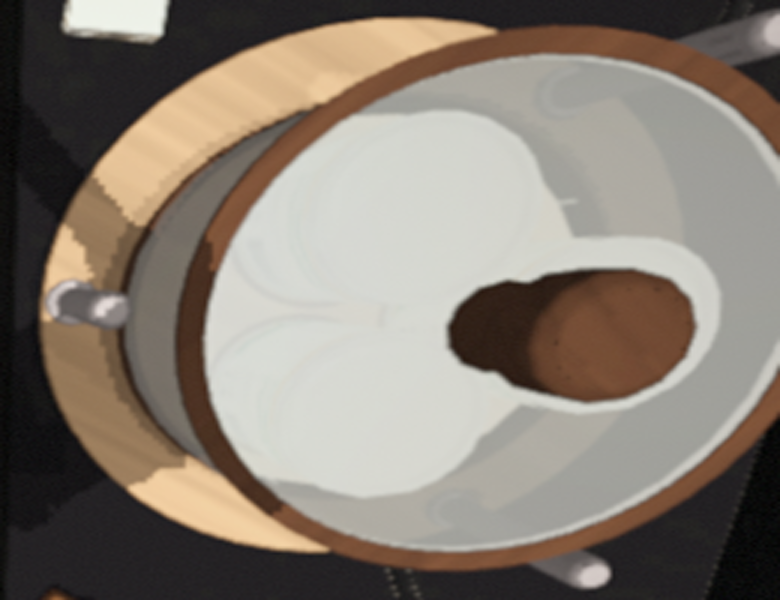

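Run:
```python
from h import *
im=get_image('wrist');o=np.array([.4637,-.2353])
for uv,z in(((336.7,129),.11),((322.7,126),.03)):
  p=onz(im,*uv,z)[:2];print(p,np.degrees(np.arctan2(*(p-o)[::-1])),np.hypot(*(p-o)))
q=onz(im,300+125/3,128,.03);print('cover edge',q,np.hypot(*(q[:2]-o)))
plan(.355,-.272,.05,0)
```

```text
[ 0.36708458 -0.22937089] 176.488265769413 0.09679718248670113
[ 0.36594026 -0.22986996] 176.82078919573368 0.09791042471941613
cover edge [ 0.38507758 -0.23163586  0.03      ] 0.07870775712773842
shift [ 27.7  25.1 139.2] turn [ 0.  -0.   0.4] | pos [ 0.33   -0.2999  0.1892] ydir 0.4 q6 -0.9 w 0.0 F [-0.1 -0.1  0.4] t 71.925
```

```bash
python3 -m jog '[14,12,0,0,0,0,28,25,0,0,0,0,28,25,50,0,0,0,28,25,100,0,0,0,28,25,130,0,0,0,28,25,138,0,0,0,28,25,138,0,0,0]'
python3 - <<'E'
from h import *
im=snap('wrist','w56.png');plan(.355,-.272,.05,0)
E
```

```text
clock: 72.8
position: [0.3548, -0.2719, 0.0515]
ee_rot: [0.0, 0.705, 0.709, 0.0]
contact_force: [0.2, -0.6, 0.5]
width: 0.0003
shift [ 0.4 -0.2  2. ] turn [0.1 0.1 0.3] | pos [ 0.3552 -0.2724  0.052 ] ydir 0.3 q6 -0.82 w 0.0 F [-0.4 -0.4 -1.2] t 72.85
```

View pics/w56.png

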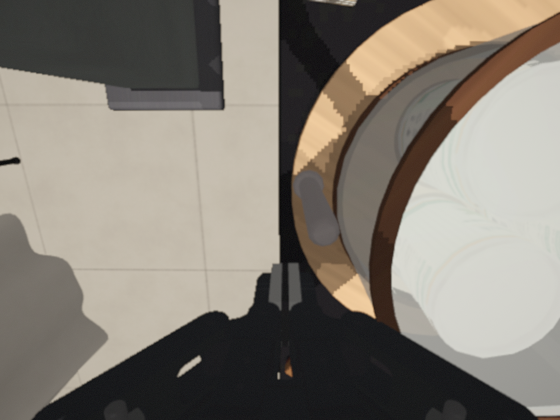

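```bash
python3 -m jog '[0,0,-21,0,0,0,0,0,-21,0,0,0,0,0,-21,0,0,0]'
python3 - <<'E'
from h import *
im=snap('wrist','w57.png');s=snap('scene','s57.png');plan(.355,-.272,.072,0)
a=cv2.imread('pics/w57.png')[100:400,150:450];b=cv2.imread('pics/s57.png')[210:370,200:360];cv2.imwrite('pics/d.png',np.hstack([cv2.resize(a,(390,390)),cv2.resize(b,(390,390),interpolation=cv2.INTER_CUBIC)]))
E
```

```text
clock: 73.22
position: [0.3545, -0.2721, 0.0726]
ee_rot: [0.001, 0.705, 0.709, 0.0]
contact_force: [0.1, 0.4, -0.2]
width: -0.0003
shift [-0.4  1.  -0.2] turn [-0.  -0.   0.3] | pos [ 0.354  -0.2716  0.0718] ydir 0.3 q6 -0.82 w 0.0002 F [ 0.1 -0.1 -0.2] t 73.325
```

View pics/d.png

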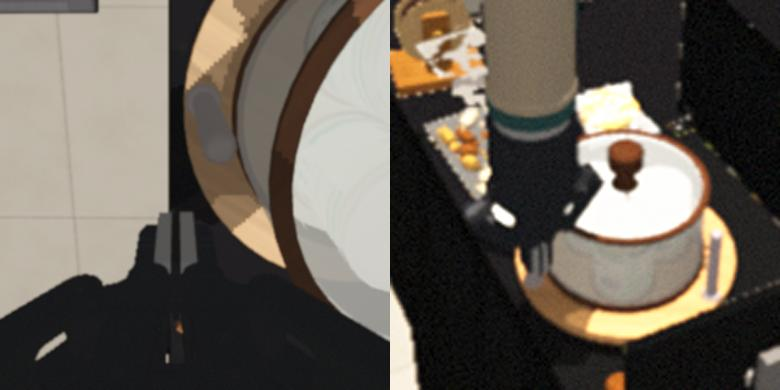

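```bash
python3 -m jog '[-5,-10,-40,0,0,0,-5,-10,-40,0,0,-10,-5,-10,-40,0,0,-20,-5,-10,-40,0,0,-30,-5,-10,-40,0,0,-40,-5,-10,-40,0,0,-50,-5,-10,-40,0,0,-60,-5,-10,-40,0,0,-70,-5,-10,-40,0,0,-80,-5,-10,-40,0,0,-90]';  python3 - <<'E'
from h import *
plan(.359,-.276,.072,90)
E
```

```text
clock: 74.58
position: [0.3439, -0.2765, 0.1114]
ee_rot: [-0.0, -0.005, 1.0, 0.001]
contact_force: [-0.7, -0.6, 0.5]
width: -0.0001
shift [-15.1   0.3  39.4] turn [ 0.1 -0.   0.6] | pos [ 0.3439 -0.2765  0.1114] ydir 90.6 q6 -2.42 w -0.0001 F [-0.7 -0.6  0.5] t 74.575
```

```bash
python3 -m jog '[-15,0,0,0,0,0,-15,0,20,0,0,0,-15,0,39,0,0,0,-15,0,39,0,0,0]';  python3 - <<'E'
from h import *
plan(.359,-.276,.072,90)
im=snap('wrist','w58.png');s=snap('scene','s58.png')
a=cv2.imread('pics/w58.png')[50:400,100:450];b=cv2.imread('pics/s58.png')[210:370,200:360];cv2.imwrite('pics/d.png',np.hstack([cv2.resize(a,(390,390)),cv2.resize(b,(390,390),interpolation=cv2.INTER_CUBIC)]))
E
```

```text
clock: 75.08
position: [0.3591, -0.2758, 0.0717]
ee_rot: [-0.001, -0.002, 1.0, 0.001]
contact_force: [0.6, -0.3, 0.3]
width: -0.0002
shift [ 0.1 -0.2 -0.3] turn [ 0.2 -0.1  0.2] | pos [ 0.3591 -0.2758  0.0717] ydir 90.2 q6 -2.38 w -0.0002 F [ 0.6 -0.3  0.3] t 75.075
```

View pics/d.png

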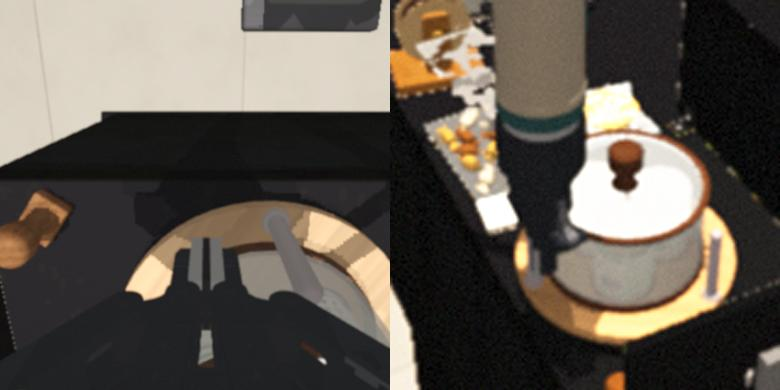

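```bash
python3 -m jog '[0,14,0,0,0,0,0,30,0,0,0,0,-1,53,0,0,0,0,-4,86,0,0,0,0,22,105,0,0,0,0,75,108,-5,0,0,0,80,108,-60,0,0,0]'
python3 - <<'E'
from h import *
t0=get_state()['clock'];im=snap('wrist','w59.png');im=snap('wrist','w60.png');plan(.35,-.28,.07,90)
s=snap('scene','s60.png');s=snap('scene','s61.png')
a=cv2.imread('pics/w59.png');b=cv2.imread('pics/w60.png');c=cv2.imread('pics/s61.png')[210:370,200:360];cv2.imwrite('pics/d.png',np.hstack([cv2.resize(a,(260,260)),cv2.resize(b,(260,260)),cv2.resize(c,(260,260),interpolation=cv2.INTER_CUBIC)]))
E
```

```text
clock: 76.05
position: [0.2694, -0.1606, 0.1285]
ee_rot: [-0.007, -0.002, 1.0, 0.007]
contact_force: [1.7, -1.6, 0.1]
width: -0.0002
shift [ -69.5 -110.3   67.7] turn [-0.3  0.4  0.3] | pos [ 0.2795 -0.1697  0.1366] ydir 90.3 q6 -2.34 w -0.0004 F [ 1.2 -0.6 -0.4] t 76.15
```

View pics/d.png

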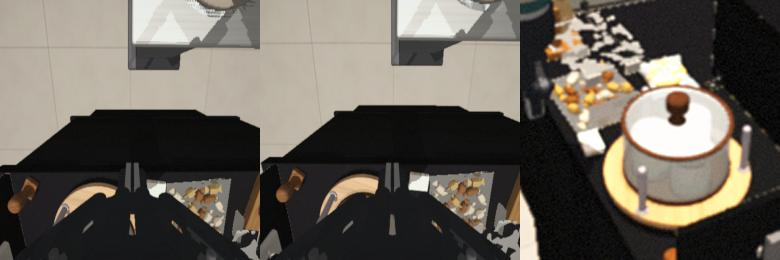

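Now I'll measure the coast from scene images of the pegs.

Run:
```python
from h import *
L=[]
for i in range(3):
    t=get_state()['clock'];im=get_image('scene');f=cv2.cvtColor(im['frame'],cv2.COLOR_RGB2BGR)[215:365,225:365];f=cv2.resize(f,(260,280),interpolation=cv2.INTER_CUBIC);print(t);L.append(f)
cv2.imwrite('pics/d.png',np.hstack(L))
```

```text
76.25
76.3
76.35
```

View pics/d.png

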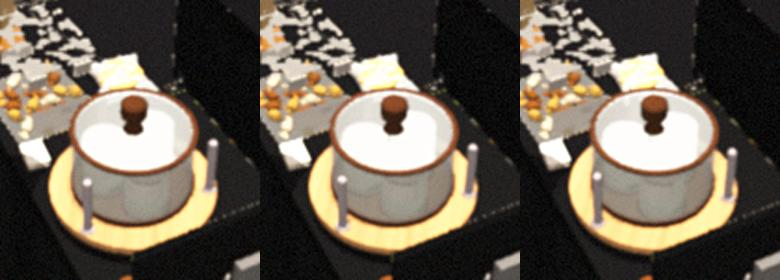

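Run:
```python
from h import *
im=get_image('scene');o=np.array([.4637,-.2353])
for k,(x,y) in enumerate(((87,182),(342-260,179),(597-520,176))):
  u,v=225+x*140/260-3.5,215+y*150/280-2.3
  p=onz(im,u,v,.11)[:2]-o;print(np.degrees(np.arctan2(p[1],p[0])),np.hypot(*p))
for k,(x,y) in enumerate(((212,143),(472-260,148),(732-520,151))):
  u,v=225+x*140/260-3.5,215+y*150/280-2.3
  p=onz(im,u,v,.11)[:2]-o;print(np.degrees(np.arctan2(p[1],p[0])),np.hypot(*p))
```

```text
-155.37289368749282 0.09537954471874775
-159.96548778124952 0.09568426828737661
-164.53523714475872 0.09660846068483656
-30.45426670187324 0.09249418028125135
-36.01696201450726 0.0926927084000995
-39.288761207376744 0.09322118995206044
```

```bash
python3 -m jog '[0,0,-20,0,0,0,0,0,-40,0,0,0,0,0,-40,0,0,0,0,0,-40,0,0,0,0,0,-40,0,0,0]'
python3 - <<'E'
from h import *
L=[]
for i in range(3):
    t=get_state()['clock'];im=get_image('scene');f=cv2.cvtColor(im['frame'],cv2.COLOR_RGB2BGR)[215:365,225:365];f=cv2.resize(f,(260,280),interpolation=cv2.INTER_CUBIC);print(t);L.append(f)
cv2.imwrite('pics/d.png',np.hstack(L))
E
```

```text
clock: 77.08
position: [0.2781, -0.1686, 0.1719]
ee_rot: [-0.001, -0.003, 1.0, 0.001]
contact_force: [-1.1, -0.5, 0.3]
width: -0.0001
77.075
77.125
77.175
```

View pics/d.png

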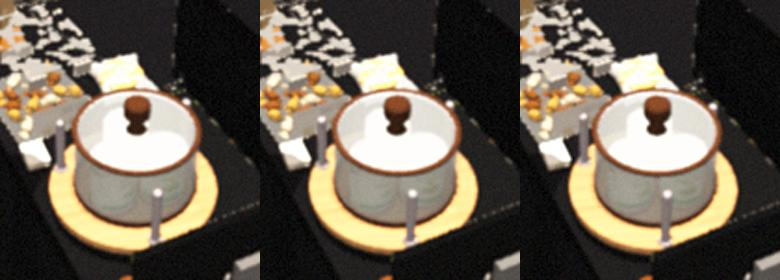

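```bash
python3 - <<'E'
from h import *
im=get_image('scene');o=np.array([.4637,-.2353])
for k,(x,y) in enumerate(((157,192),(412-260,193.5),(666.5-520,194))):
  u,v=225+x*140/260-3.5,215+y*150/280-2.3
  p=onz(im,u,v,.11)[:2]-o;print(np.degrees(np.arctan2(p[1],p[0])),np.hypot(*p))
E
python3 -m jog '[0,0,0,0,0,0,0,0,0,0,0,0,0,0,0,0,0,0,0,0,0,0,0,0,0,0,0,0,0,0,0,0,0,0,0,0,0,0,0,0,0,0,0,0,0,0,0,0,0,0,0,0,0,0,0,0,0,0,0,0]'
python3 - <<'E'
from h import *
L=[]
for i in range(3):
    t=get_state()['clock'];im=get_image('scene');f=cv2.cvtColor(im['frame'],cv2.COLOR_RGB2BGR)[215:365,225:365];f=cv2.resize(f,(260,280),interpolation=cv2.INTER_CUBIC);print(t);L.append(f)
cv2.imwrite('pics/d.png',np.hstack(L))
E
```

```text
-103.27774728019489 0.09191608698349539
-107.1193378682004 0.09313374650214043
-111.05508360211802 0.09314576319066285
clock: 78.53
position: [0.2786, -0.1692, 0.173]
ee_rot: [0.0, -0.003, 1.0, 0.0]
contact_force: [1.0, -1.0, -0.1]
width: 0.0002
78.525
78.575
78.625
```

View pics/d.png

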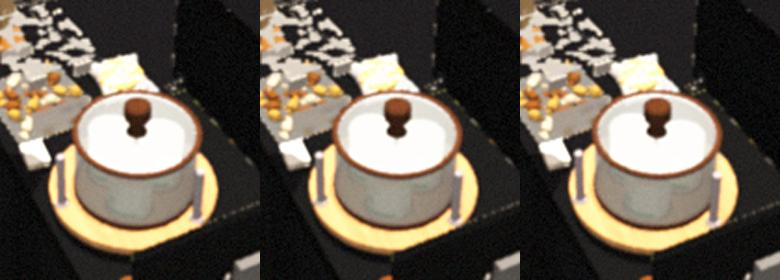

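```bash
python3 -m jog '[0,0,0,0,0,0,0,0,0,0,0,0,0,0,0,0,0,0,0,0,0,0,0,0,0,0,0,0,0,0,0,0,0,0,0,0,0,0,0,0,0,0,0,0,0,0,0,0,0,0,0,0,0,0,0,0,0,0,0,0]';python3 -m jog '[0,0,0,0,0,0,0,0,0,0,0,0,0,0,0,0,0,0,0,0,0,0,0,0,0,0,0,0,0,0,0,0,0,0,0,0,0,0,0,0,0,0,0,0,0,0,0,0,0,0,0,0,0,0,0,0,0,0,0,0]'
python3 - <<'E'
from h import *
L=[]
a=get_image('scene')
E
python3 -m jog '[0,0,0,0,0,0,0,0,0,0,0,0,0,0,0,0,0,0,0,0,0,0,0,0,0,0,0,0,0,0,0,0,0,0,0,0,0,0,0,0,0,0,0,0,0,0,0,0,0,0,0,0,0,0,0,0,0,0,0,0]'
python3 - <<'E'
from h import *
L=[]
for i in range(3):
    t=get_state()['clock'];im=get_image('scene');f=cv2.cvtColor(im['frame'],cv2.COLOR_RGB2BGR)[215:365,225:365];f=cv2.resize(f,(260,280),interpolation=cv2.INTER_CUBIC);print(t);L.append(f)
print(np.abs(L[0].astype(int)-L[2]).mean(),np.abs(L[0].astype(int)-L[1]).mean())
cv2.imwrite('pics/d.png',np.hstack(L))
E
```

```text
clock: 79.92
position: [0.2786, -0.1692, 0.173]
ee_rot: [0.0, -0.003, 1.0, -0.0]
contact_force: [-0.6, -0.7, -0.5]
width: -0.0001
clock: 81.18
position: [0.2786, -0.1692, 0.173]
ee_rot: [0.0, -0.003, 1.0, 0.0]
contact_force: [-0.0, -0.5, 0.9]
width: 0.0
clock: 82.48
position: [0.2786, -0.1692, 0.173]
ee_rot: [0.0, -0.003, 1.0, 0.0]
contact_force: [-0.4, 0.3, -0.5]
width: 0.0002
82.475
82.525
82.575
2.6589606227106226 2.6455173992673995
```

View pics/d.png

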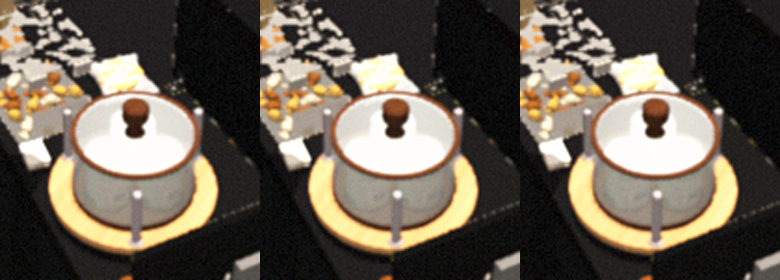

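Run:
```python
from h import *
im=snap('wrist','w62.png');snap('top','t62.png');plan(.36,-.22,.22,90)
cv2.imwrite('pics/c27.png',cv2.resize(cv2.imread('pics/t62.png')[195:300,270:390],None,fx=5,fy=5,interpolation=cv2.INTER_CUBIC))
```

```text
shift [-81.1 -51.3 -47. ] turn [0.  0.  0.3] | pos [ 0.2786 -0.1691  0.173 ] ydir 90.3 q6 -2.34 w -0.0002 F [0.1 0.1 1. ] t 82.725
```

View pics/c27.png

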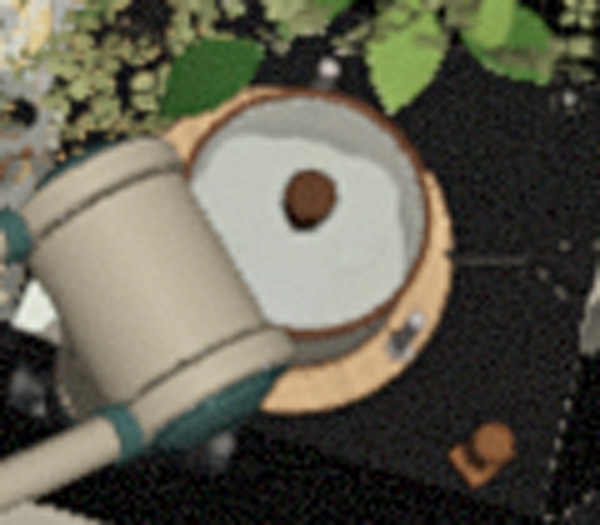

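```bash
python3 -m jog '[0,0,-45,0,0,0,-40,-25,-65,0,0,0,-80,-50,-65,0,0,0,-120,-70,-65,0,0,0,-120,-70,-65,0,0,0]'
python3 - <<'E'
from h import *
im=snap('wrist','w63.png');plan(.36,-.22,.22,90)
E
```

```text
clock: 83.35
position: [0.4014, -0.24, 0.2373]
ee_rot: [0.0, -0.003, 1.0, 0.0]
contact_force: [-0.3, 0.3, -0.1]
width: 0.0001
shift [39.3 19.  17.3] turn [ 0.1 -0.1  0.3] | pos [ 0.3994 -0.2388  0.2372] ydir 90.3 q6 -2.26 w 0.0002 F [-0.6 -0.2 -0.1] t 83.4
```

View pics/w63.png

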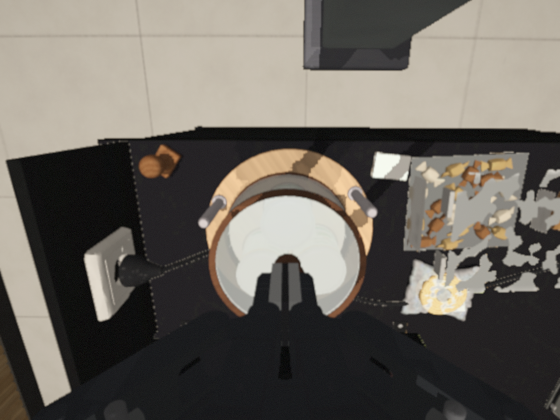

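Run:
```python
from h import *
a=cv2.imread('pics/w63.png')[140:330,195:385];g=cv2.createCLAHE(4,(4,4))
l=cv2.cvtColor(a,cv2.COLOR_BGR2LAB);l[...,0]=g.apply(l[...,0]);a=cv2.cvtColor(l,cv2.COLOR_LAB2BGR)
cv2.imwrite('pics/c28.png',cv2.resize(a,None,fx=3.1,fy=3.1,interpolation=cv2.INTER_CUBIC))
```

```text
(no output)
```

View pics/c28.png

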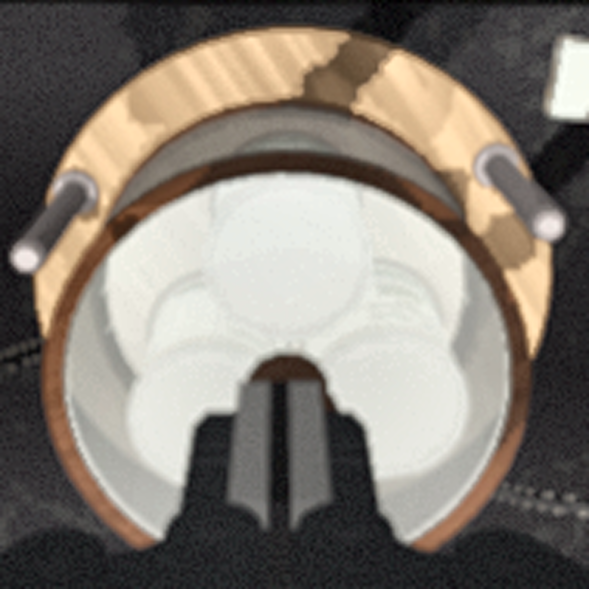

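Run:
```python
from h import *
im=get_image('wrist');o=np.array([.4637,-.2353])
c=lambda x,y:(195+x/3.1,140+y/3.1)
def rep(n,q):
  d=q-o;print(n,q.round(4),'r',np.hypot(*d).round(4),'ang',np.degrees(np.arctan2(d[1],d[0])).round(1))
rep('front',lid(im,c(210,255),c(373,255),c(290,175),c(290,334),.102))
for n,pts in(('L',((127,415),(150,358),(185,475))),('R',((468,400),(445,352),(400,475),(455,440)))):
  P=np.array([onz(im,*c(*k),.102)[:2] for k in pts]);rep(n,circ(P,.0285)[0])
P=np.array([onz(im,*c(*k),.12)[:2] for k in((42,390),(530,385),(288,152),(140,545),(440,545))]);q,e=circ(P,.079);print('cover',q,e)
P=np.array([onz(im,*c(*k),.03)[:2] for k in((290,100),(165,150),(410,150))]);print('base',circ(P,.079))
P=np.array([onz(im,*c(*k),.03)[:2] for k in((290,28),(130,90),(450,90),(545,250),(52,190))]);print('disc',circ(P,.107))
for k in((25,260),(548,224)):rep('peg',onz(im,*c(*k),.11)[:2])
```

```text
lid [ 0.4212 -0.2344] err mm 1.12
front [ 0.4212 -0.2344] r 0.0425 ang 178.8
L [ 0.4778 -0.2625] r 0.0306 ang -62.6
R [ 0.4762 -0.201 ] r 0.0365 ang 70.0
cover [ 0.46075462 -0.23560439] 0.0005450209204110323
base (array([ 0.463291  , -0.23472793]), np.float64(0.0012611479106405439))
disc (array([ 0.46459907, -0.23351293]), np.float64(0.001023656140402937))
peg [ 0.42   -0.3204] r 0.0957 ang -117.2
peg [ 0.4069 -0.1531] r 0.0999 ang 124.7
```

```bash
python3 -m jog '[70,0,20,0,0,0,70,0,60,0,0,0,70,0,60,0,0,0]'
python3 - <<'E'
from h import *
im=snap('wrist','w64.png')
a=cv2.imread('pics/w64.png')[100:350,150:420];g=cv2.createCLAHE(5,(6,6))
l=cv2.cvtColor(a,cv2.COLOR_BGR2LAB);l[...,0]=g.apply(l[...,0]);a=cv2.cvtColor(l,cv2.COLOR_LAB2BGR)
cv2.imwrite('pics/c29.png',cv2.resize(a,None,fx=2.9,fy=2.4,interpolation=cv2.INTER_CUBIC))
E
```

```text
clock: 83.82
position: [0.3254, -0.236, 0.1761]
ee_rot: [-0.002, -0.002, 1.0, 0.002]
contact_force: [0.1, 0.2, 0.8]
width: 0.0001
```

The picture-viewing limit is reached, so from here I work from numbers only. The tins still form an equilateral triangle (63.2, 64.3 and 61.5 mm) in phase with the marks. The covered spin, at about 1.6 rad/s, was slower than the first one. I'll give it one brisker push on the peg now at about -116°.

```bash
python3 -m jog '[0,0,-20,0,0,10,0,0,-20,0,0,20,0,0,-20,0,0,30,0,0,-20,0,0,40,0,0,-20,0,0,50,0,0,-20,0,0,60,0,0,-20,0,0,70,0,0,-20,0,0,80,0,0,-20,0,0,90,0,0,-20,0,0,100]'; python3 -m jog '[0,0,0,0,0,8,0,0,0,0,0,16.5,0,0,0,0,0,16.5]'
python3 - <<'E'
from h import *
plan(.458,-.349,.19,-26.3)
im=get_image('wrist');f=im['frame'];cv2.imwrite('pics/w65.png',f[...,::-1])
# bright peg tops? compare scene frames for rest
a=get_image('scene')['frame'].astype(int);b=get_image('scene')['frame'].astype(int);print(np.abs(a-b)[240:340,240:350].mean())
E
```

```text
clock: 85.12
position: [0.3307, -0.2398, 0.2002]
ee_rot: [0.002, 0.766, 0.643, 0.0]
contact_force: [-0.3, 0.1, 0.4]
width: 0.0001
clock: 85.5
position: [0.3304, -0.2397, 0.1998]
ee_rot: [0.002, 0.848, 0.529, 0.001]
contact_force: [0.1, 0.7, -0.7]
width: -0.0
shift [-42.1 162.6  10.4] turn [0.2 0.1 0.2] | pos [ 0.3304 -0.2397  0.1998] ydir -26.1 q6 -0.34 w -0.0 F [ 0.1  0.7 -0.7] t 85.5
2.569272727272727
```

```bash
python3 - <<'E'
from h import *
im=get_image('scene');o=np.array([.4637,-.2353])
for x,y in((137,193),(67,112),(199,110)):
  u,v=225+x*140/260-3.5,215+y*150/280-2.3
  p=onz(im,u,v,.11)[:2];d=p-o;print(p.round(4),np.degrees(np.arctan2(d[1],d[0])).round(1),np.hypot(*d).round(4))
E
python3 -m jog '[-14,54,0,0,0,0,-28,108,0,0,0,0,-42,162,0,0,0,0,-42,162,0,0,0,0,-42,162,0,0,0,0]'; python3 -c "
from h import *
plan(.458,-.349,.072,-26.3)"
```

```text
[ 0.4212 -0.3161] -117.8 0.0913
[ 0.4069 -0.1509] 123.9 0.1018
[ 0.5615 -0.2217] 7.9 0.0988
clock: 86.32
position: [0.4553, -0.3476, 0.1974]
ee_rot: [-0.001, 0.849, 0.529, -0.0]
contact_force: [0.2, -0.2, 0.5]
width: -0.0002
shift [ -0.2   3.3 125.4] turn [-0.1 -0.   0.1] | pos [ 0.4553 -0.3476  0.1974] ydir -26.2 q6 -0.32 w -0.0002 F [ 0.2 -0.2  0.5] t 86.325
```

```bash
python3 -m jog '[-1,3,40,0,0,0,-1,3,80,0,0,0,-1,3,110,0,0,0,-1,3,125,0,0,0,-1,3,125,0,0,0]'; python3 -c "
from h import *
plan(.458,-.349,.072,-26.3)
im=get_image('wrist');o=np.array([.4637,-.2353])
for a in (-116.5,):
  q=o+.097*np.array([np.cos(np.radians(a)),np.sin(np.radians(a))])
  t=proj(im,[*q,.11]);b=proj(im,[*q,.03]);print('peg px pred',t.round(),b.round())
  f=im['frame']; print([tuple(f[int(b[1]+(t[1]-b[1])*k),int(b[0]+(t[0]-b[0])*k)]) for k in(.2,.4,.6,.8,.95)])
  print('across',[int(f[int((t[1]+b[1])/2),int((t[0]+b[0])/2)+dx].mean()) for dx in range(-30,31,5)])"
```

```text
clock: 86.95
position: [0.4572, -0.3496, 0.0728]
ee_rot: [-0.001, 0.849, 0.528, -0.0]
contact_force: [-0.4, -0.0, 0.5]
width: -0.0001
shift [0.9 0.4 0.8] turn [-0.1 -0.   0.1] | pos [ 0.4572 -0.3496  0.0728] ydir -26.2 q6 -0.32 w -0.0001 F [-0.4 -0.   0.5] t 86.95
peg px pred [188. 280.] [222. 222.]
[(np.uint8(165), np.uint8(166), np.uint8(161)), (np.uint8(110), np.uint8(71), np.uint8(48)), (np.uint8(106), np.uint8(69), np.uint8(49)), (np.uint8(94), np.uint8(88), np.uint8(87)), (np.uint8(101), np.uint8(95), np.uint8(94))]
across [73, 77, 73, 73, 75, 77, 79, 79, 78, 80, 38, 38, 38]
```

```bash
python3 -m jog '[0,-12,0,0,0,0,0,-24,0,0,0,0,1,-46,0,0,0,0,8,-86,0,0,0,0,0,-110,-30,0,0,0,-15,-115,-90,0,0,0,-20,-115,-120,0,0,0]'
python3 - <<'E'
from h import *
plan(.458,-.349,.19,-26.3)
import pickle
L=[]
for i in range(4):
    t=get_state()['clock'];im=get_image('scene');L.append((t,im['frame']))
pickle.dump(L,open('L.pkl','wb'))
for a,b in zip(L,L[1:]):print(b[0],np.abs(a[1].astype(int)-b[1])[240:340,240:350].mean())
E
```

```text
clock: 87.88
position: [0.3454, -0.3183, 0.1966]
ee_rot: [0.003, 0.849, 0.528, 0.0]
contact_force: [0.5, -0.8, -0.5]
width: 0.0001
shift [ 22.3 114.5   7. ] turn [0.3 0.1 0. ] | pos [ 0.3454 -0.3183  0.1966] ydir -26.3 q6 -0.43 w 0.0001 F [ 0.5 -0.8 -0.5] t 87.875
87.925 8.618333333333334
87.975 7.674181818181818
88.025 7.847060606060606
```

```bash
cat > sp.py <<'E'
from h import *
def prof(im,f):
    o=np.array([.4637,-.2353]);A=np.arange(-180,-30,1.);out=[]
    for a in A:
        s=[]
        for z in np.linspace(.05,.105,10):
            q=[*(o+.097*np.array([np.cos(np.radians(a)),np.sin(np.radians(a))])),z];u,v=proj(im,q)+[3.5,2.3]
            px=f[int(round(v)),int(round(u))].astype(int);s.append(px[0]-px[2])
        out.append(np.mean(s))
    return A,np.array(out)
E
python3 - <<'E'
from sp import *
import pickle
L=pickle.load(open('L.pkl','rb'));im=get_image('scene')
for t,f in L:
    A,p=prof(im,f);i=np.argsort(p)[:6];print(t,A[np.sort(i)],p[np.sort(i)].round())
E
```

```text
87.875 [-133. -109. -108. -107. -106. -105.] [29. 26. 14. 13. 15. 19.]
87.925 [-119. -118. -117. -116. -115. -114.] [27. 15. 13. 14. 14. 21.]
87.975 [-128. -127. -126. -125. -124. -123.] [18. 14. 13. 13. 14. 18.]
88.025 [-138. -137. -136. -135. -134. -133.] [18. 13. 13. 13. 14. 18.]
```

The covered turntable is now running by itself at about 3.3 rad/s. I'll clear the arm and wait for it to stop.

```bash
python3 -m jog '[0,-40,0,0,0,0,0,-80,0,0,0,0,0,-80,-20,0,0,0,0,-80,-20,0,0,0,0,-80,-20,0,0,0,0,-80,-20,0,0,0,0,-80,-20,0,0,0,0,-80,-20,0,0,0,0,-80,-20,0,0,0,0,-80,-20,0,0,0]' >/dev/null; for i in 1; do :; done; python3 -m jog '[0,0,0,0,0,0,0,0,0,0,0,0,0,0,0,0,0,0,0,0,0,0,0,0,0,0,0,0,0,0,0,0,0,0,0,0,0,0,0,0,0,0,0,0,0,0,0,0,0,0,0,0,0,0,0,0,0,0,0,0]' >/dev/null; python3 -m jog '[0,0,0,0,0,0,0,0,0,0,0,0,0,0,0,0,0,0,0,0,0,0,0,0,0,0,0,0,0,0,0,0,0,0,0,0,0,0,0,0,0,0,0,0,0,0,0,0,0,0,0,0,0,0,0,0,0,0,0,0]' >/dev/null; python3 -m jog '[0,0,0,0,0,0,0,0,0,0,0,0,0,0,0,0,0,0,0,0,0,0,0,0,0,0,0,0,0,0,0,0,0,0,0,0,0,0,0,0,0,0,0,0,0,0,0,0,0,0,0,0,0,0,0,0,0,0,0,0]'
python3 - <<'E'
from sp import *
for i in range(3):
    t=get_state()['clock'];im=get_image('scene')
    A,p=prof(im,im['frame']);i=np.sort(np.argsort(p)[:6]);print(t,A[i],p[i].round())
E
```

```text
clock: 93.12
position: [0.2742, -0.2822, 0.213]
ee_rot: [-0.0, 0.849, 0.528, 0.0]
contact_force: [0.0, 0.1, 0.3]
width: 0.0
93.125 [-170. -169. -168. -167.  -55.  -54.] [11. 12. 12. 13. 13. 13.]
93.175 [-172. -171. -170. -169.  -57.  -56.] [12. 12. 12. 13. 12. 13.]
93.225 [-173. -172. -171.  -58.  -57.  -56.] [11. 10. 12. 13. 13. 13.]
```

```bash
for k in 1 2 3 4; do python3 -m jog '[0,0,0,0,0,0,0,0,0,0,0,0,0,0,0,0,0,0,0,0,0,0,0,0,0,0,0,0,0,0,0,0,0,0,0,0,0,0,0,0,0,0,0,0,0,0,0,0,0,0,0,0,0,0,0,0,0,0,0,0]' >/dev/null; done
cat > chk.py <<'E'
from sp import *
for i in range(3):
    t=get_state()['clock'];im=get_image('scene')
    A,p=prof(im,im['frame']);i=np.sort(np.argsort(p)[:6]);print(t,A[i],p[i].round())
E
python3 chk.py; python3 -m jog '[0,0,0,0,0,0,0,0,0,0,0,0,0,0,0,0,0,0,0,0,0,0,0,0,0,0,0,0,0,0,0,0,0,0,0,0,0,0,0,0,0,0,0,0,0,0,0,0,0,0,0,0,0,0,0,0,0,0,0,0]' >/dev/null; python3 chk.py
```

```text
98.275 [-90. -89. -88. -87. -86. -85.] [19. 16. 14. 13. 14. 21.]
98.325 [-90. -89. -88. -87. -86. -85.] [18. 18. 13. 14. 15. 22.]
98.375 [-90. -89. -88. -87. -86. -85.] [19. 18. 14. 13. 14. 21.]
99.675 [-90. -89. -88. -87. -86. -85.] [19. 16. 14. 14. 14. 21.]
99.725 [-90. -89. -88. -87. -86. -85.] [18. 18. 15. 14. 14. 21.]
99.775 [-90. -89. -88. -87. -86. -85.] [18. 17. 14. 13. 14. 21.]
```

Run:
```python
from h import *
im=get_image('scene');f=im['frame'];hsv=cv2.cvtColor(f,cv2.COLOR_RGB2HSV).astype(int)
m=((hsv[...,0]<14)&(hsv[...,1]>95)&(hsv[...,2]>35)&(hsv[...,2]<190));m[:235]=0;m[340:]=0;m[:,:255]=0;m[:,350:]=0
ys,xs=np.nonzero(m);print(len(xs),xs.min(),xs.max(),ys.min(),ys.max())
P=np.array([onz(im,u-3.5,v-2.3,.12)[:2] for u,v in zip(xs,ys)])
o=np.array([.4637,-.2353])
# iterative fit on the upper-ring pixels
c=o.copy()
for _ in range(5):
    r=np.hypot(*(P-c).T);k=(r>.068)&(r<.085)
    q=least_squares(lambda q:np.hypot(*(P[k]-q).T)-.0765,c,loss='soft_l1',f_scale=.002);c=q.x
print('upper ring',c.round(4),k.sum(),'off axis mm',((c-o)*1000).round(1))
P0=np.array([onz(im,u-3.5,v-2.3,.033)[:2] for u,v in zip(xs,ys)]);c=o.copy()
for _ in range(5):
    r=np.hypot(*(P0-c).T);k=(r>.070)&(r<.086)
    q=least_squares(lambda q:np.hypot(*(P0[k]-q).T)-.079,c,loss='soft_l1',f_scale=.002);c=q.x
print('lower ring',c.round(4),k.sum(),'off axis mm',((c-o)*1000).round(1))
```

```text
834 255 342 255 339
upper ring [ 0.4639 -0.2314] 404 off axis mm [0.2 3.9]
lower ring [ 0.4647 -0.2289] 189 off axis mm [1.  6.4]
```

```bash
cat > cv.py <<'E'
from h import *
def cov(im,f):
    hsv=cv2.cvtColor(f,cv2.COLOR_RGB2HSV).astype(int);o=np.array([.4637,-.2353])
    m=((hsv[...,0]<14)&(hsv[...,1]>95)&(hsv[...,2]>35)&(hsv[...,2]<190));m[:235]=0;m[340:]=0;m[:,:255]=0;m[:,350:]=0
    ys,xs=np.nonzero(m);out=[]
    for z,R0 in((.12,.0765),(.033,.079)):
        P=np.array([onz(im,u-3.5,v-2.3,z)[:2] for u,v in zip(xs,ys)]);c=o.copy()
        for _ in range(5):
            r=np.hypot(*(P-c).T);k=(r>R0-.008)&(r<R0+.008)
            c=least_squares(lambda q:np.hypot(*(P[k]-q).T)-R0,c,loss='soft_l1',f_scale=.002).x
        out.append(((c-o)*1000).round(1))
    return out
E
python3 - <<'E'
from cv import *
im=get_image('scene')
for n in('s54','s60','s61'):print(n,cov(im,cv2.imread(f'pics/{n}.png')[...,::-1].copy()))
print('now',cov(im,im['frame']))
# tins: greenish/white lids through cover, brightness profile
w=get_image('top');cv2.imwrite('pics/t66.png',w['frame'][...,::-1])
# ball still in dish, cards, stamp: compare to start in the top view
a=cv2.imread('pics/top0.png').astype(int);b=w['frame'][...,::-1].astype(int)
for n,(u,v) in dict(dish=(157,180),stamp=(367,285),cards=(281,258),sealer=(200,150),bin=(252,230),cake=(270,198)).items():
    print(n,np.abs(a-b)[v-8:v+9,u-8:u+9].mean().round(1))
E
```

```text
s54 [array([-2.8,  6.8]), array([-3.4, 10.4])]
s60 [array([-0.8, 10.1]), array([-0.2, 13. ])]
s61 [array([-0.4, 10. ]), array([ 0.2, 13. ])]
now [array([0.3, 3.9]), array([1.1, 6.3])]
dish 29.3
stamp 91.3
cards 60.8
sealer 2.2
bin 2.3
cake 1.9
```

```bash
python3 -m jog '[45,-22,0,0,0,0,90,-44,0,0,0,0,134,-66,0,0,0,0,179,-89,0,0,0,0,224,-111,0,0,0,0,269,-133,0,0,0,0,314,-155,0,0,0,0,314,-155,0,0,0,0]'
python3 - <<'E'
from cv import *
w=get_image('top');s=get_image('scene')
cv2.imwrite('pics/t67.png',w['frame'][...,::-1]);cv2.imwrite('pics/s67.png',s['frame'][...,::-1])
a=cv2.imread('pics/top0.png').astype(int);b=w['frame'][...,::-1].astype(int)
for n,(u,v) in dict(dish=(157,180),stamp=(367,285),cards=(281,258),sealer=(200,150),bin=(252,230),cake=(270,198)).items():
    print(n,np.abs(a-b)[v-8:v+9,u-8:u+9].mean().round(1))
print(cov(s,s['frame']))
# cover and knob in the top view
f=w['frame'];hsv=cv2.cvtColor(f,cv2.COLOR_RGB2HSV).astype(int)
m=((hsv[...,0]<14)&(hsv[...,1]>95)&(hsv[...,2]>30)&(hsv[...,2]<190)).astype(np.uint8);m[:200]=0;m[285:]=0;m[:,290:][:, :0]=0;m[:,:295]=0;m[:,362:]=0
n,lab,st,ce=cv2.connectedComponentsWithStats(m)
for i in range(1,n):
  if st[i,4]>15:print(st[i],ce[i].round(1),onz(w,*ce[i],.151)[:2].round(4),onz(w,*ce[i],.12)[:2].round(4))
E
```

```text
clock: 100.98
position: [0.273, 0.0714, 0.2131]
ee_rot: [-0.0, 0.846, 0.533, 0.0]
contact_force: [0.2, -0.9, -0.0]
width: -0.0004
dish 30.5
stamp 5.3
cards 4.2
sealer 3.0
bin 3.1
cake 3.0
[array([0.2, 3.8]), array([1.2, 6.5])]
[305 212  52  50 224] [330.9 235.6] [ 0.4571 -0.2374] [ 0.4664 -0.2385]
[328 229   9  11  77] [331.8 233.5] [ 0.4644 -0.2382] [ 0.4738 -0.2392]
```

```bash
python3 chk.py; python3 -c "
from rig import *
print(get_state()['clock'],get_state()['contact_force']);print(sign_off())"
```

```text
101.075 [-90. -89. -88. -87. -86. -85.] [19. 16. 14. 14. 13. 21.]
101.125 [-90. -89. -88. -87. -86. -85.] [18. 16. 13. 14. 14. 22.]
101.175 [-90. -89. -88. -87. -86. -85.] [19. 18. 13. 14. 14. 21.]
101.225 [ 0.09358044  0.41335882 -0.75336691]
the job is handed in; nothing more can be done
None
```

I finished the job in the order asked and handed it in at 101 s, with the turntable stopped and the arm clear of everything.

**What I did**
- **Ball:** it is in the dish. My first grasp closed above it, because the fingertips sit about 36 mm higher than the reported TCP implies. I allowed for that from then on.
- **First spin:** I pushed the empty turntable by a peg and it coasted by itself at about 3.5 rad/s.
- **Tins:** all three stand on their marks. While I held the cover over them, the one on the second mark was found knocked aside, so I put the cover back down and re-seated that tin. I then set the cover on.
- **Final spin:** my first push of the covered turntable reached only about 1.6 rad/s. After it stopped I pushed again; it ran at about 3.3 rad/s and came to rest by 98 s.

**Last checks**
- **Turntable:** the peg angle was identical in every reading over the last 3 s.
- **Cover:** the top view puts it within about 2 mm of the axis, once that camera's offset is allowed for. The scene-camera fit disagreed by 4–6 mm in y, but the same fit gave 7–13 mm for the cover just after it was set down, when the wrist view showed it centred. I trusted the top view.
- **Tins:** before the cover went on they were within about 3 mm of their marks. After the slower covered spin they still kept their spacing and lined up with the marks, though their measured positions were all shifted about 5 mm the same way, which I put down to camera bias.
- **Bystanders:** the stamp, cards, sealer, bin and cake look unchanged from the start.

**Not checked:** I had used up the picture-viewing limit before the last push, so I did not look at the tins or the ball again after it.

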